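# String the bisque beads on a firing rod and rack it

## Robot

A 6-joint arm with a two-finger parallel gripper is mounted at the origin on the work surface. World frame = base frame: x ahead of the robot, y to its left, z up, the work surface at z = 0. Lengths are in m, angles in rad, forces in N, time in s.
With the tool pointing down it reaches from about 0.35 to 0.975 m from the base axis. Payload 4.9 kg.
Tool frame: the origin (TCP) lies midway between the tips of the shut fingers; the grasp point (between the pads) lies 19 mm behind it; z points along the fingers, x is the direction in which the jaws open and shut, and the axes are right-handed (so a half turn about z gives the same grasp; the last joint's range is limited). The gripper opens to 85 mm and grips with 20 to 120 N. Pads are 22 mm wide; open, the fingers measure 114 mm over their backs; the gripper's body (76 mm by 85 mm) begins 54 mm behind the grasp point. The pads swing forward as they close: fully open they stand 13 mm farther back than shut.
Start: joints at [1.074, 0.053, 1.613, -0, 1.476, -0.119], TCP at [0.231, 0.581, 0.207] pointing down, gripper open.
Joint ranges: [-3.01, 3.01], [-1.01, 2.22], [0.06, 2.58], [-1.02, 4.17], [0.09, 2.62], [-3.14, 3.14]. Speed limits (rad/s): [2.57, 2.57, 3.14, 3.14, 3.14, 3.14].

## Interface

Orientations are given as a rotation vector (axis times angle).
In Python, from station import ctrl gives the robot as it stands.
- The arm moves only by the tool step_arm, never from a script. Its argument "increments" is text: rows parted by semicolons, each of 6 numbers parted by spaces: the shift along the tool's x, y, z as a fraction of full scale, then the turn, a rotation vector about the tool's x, y, z as a fraction of full scale. In form: x y z rx ry rz; .... A call has 1 to 12 rows; each row shifts and turns the commanded pose from where the row before left it, along the tool's axes as they then stand; what a row does not reach is not made up. Full scale, the value 1, is 0.025 m for a shift and 0.1 rad for a turn. A row lasts 1/12 s, in which the tool goes at most 41.7 mm and 7.16 degrees, less where a joint would pass 70% of its speed; a pose out of reach is approached as far as the arm can. A call with a number of a shift or a turn outside -1 to 1 is refused whole. A call with a gripper value outside its range is refused whole. "fingers" is the opening, from -1 (shut) to 1 (fully open), so that 0 is half open, set as the call begins (left out, the last holds). The fingers move at their own pace and stop on an object; "newtons" is the grip in N (left out, the last holds). Time passes only in rows, so rows that do not move let the fingers close. It gives the time, the measured TCP pose, the force and the opening at its end, in the units of the state.
- ctrl.get_obs(): the state, without advancing time (a new reading comes with each control period).
- ctrl.get_image(name): name is "scene" or "top" or "wrist"; returns a dict with "pixels" (420x560x3 uint8, red, green, blue), "intrinsics" (3x3 intrinsics, pixels), "eye" and "orientation" of the camera in the world. Camera axes: x right, y down, z forward; pixel columns grow to the right and rows downward; lengths in m; the calibration is good to about 2 mm. A picture is of the moment at which its call begins. There is no depth.
- ctrl.finish_job(): hands the job in, once; it reports no verdict.
The state is a dict: "t": time; "q": joint angles; "dq": joint speeds; "effort": joint torques, N m; "tool_pos": TCP position; "tool_rot": TCP orientation; "contact_force": force on the tool from outside, world axes, zero at the start; "wrist_torque": the same for the moment, N m; "opening": finger opening in m.
Only numpy, scipy, OpenCV 4.12 (cv2) and the standard library are available. Lean on these libraries where they do the work, as an engineer would, in place of code of your own. Each camera call takes 0.05 s, during which the arm holds its last target.

## Task

Take the empty steel firing rod off the bead rack, run it through all three eight-sided bisque beads lying in the near channel of the bead board, and lift them off together as one stack. Then lay the loaded rod back gently across its own pair of notches on the rack, with the three beads hanging between the uprights, and let go. Bisque chips and marks easily, so push the rod in lightly, feel for each hole, and never touch those beads with the fingers; leave the other rod, the round beads and the rest of the bench as they are.

Things in the scene. Friction and masses are not known exactly. Their poses are not given: they have to be found in the camera images.
- rod: empty steel firing rod, level on the rack, 80 g: a square grip block 36 long x 14 x 14 mm at one end, then a round bar 9 mm thick from the block's face (18 mm from the origin) to the tip (205 mm), its end edge only slightly bevelled (0.6 mm). Origin: middle of the grip block; x along the bar to the tip, z up. Balance point at x = 60 mm. Grip the block from above across its upright sides (along y)
- rod_tip (a point): the middle of the rod's free end, 205 mm from rod along its x
- bead_a: eight-sided bisque bead, 36 mm across flats, 22 mm long, 40 g, with a 12.5 mm hole along its length. Origin: middle of its outside; x along its length. The hole was pierced by hand: parallel to x, its middle up to 4 mm off the origin to either side (and up to 1 mm up or down), differently in each bead, not to be told from this pose. Slides easily along the channel floor
- bead_b: another of the three beads, same size, its hole off the middle in its own way (see bead_a)
- bead_c: the third bead, same size, its hole off the middle in its own way (see bead_a). The three lie in a row in any order, with gaps; pushed along, they close up against the stop plate
- bead_board: wooden board fixed to the bench, 126 mm long (x), 98 wide, walls 40 high; origin under its middle. Two channels along x, flat floors 26 mm up: the near one (y = +24.5 mm, 48 wide) holds the three beads with 6 mm play each side, the far one (y = -20 mm) two round beads. Open at -x, where the rod goes in towards +x. At +x a stop plate 62 mm high, 8 mm thick, inner face at x = 55 mm
- groove_end (a point): on the stop plate's inner face, in the middle of its slot for the rod (23 mm wide, open at the top, floor 13.5 mm below this point) in line with the near channel, level with the middles of the beads, 44 mm above the bench; x along the channel from the open end to the plate. The three beads pushed up against the plate fill the last 66 mm before this point
- bead_rack: rack of pale refractory fixed to the bench: a slab 176 x 156 x 12 mm, two uprights 94 mm high, 10 mm thick at x = -72 and 72 mm, each with two V notches 31 mm wide at the top. Origin under its middle; x along the rods, grip end to tip. One pair holds the empty rod, the other (which varies) a loaded rod. A rod in place has its axis 85 mm up, grip block's middle at x = -114 mm
- notches_a (a point): midway between the two uprights, on the axis of a rod seated in the pair of notches at y = +40 mm of the rack; axes as the rack's
- notches_b (a point): the same for the pair of notches at y = -40 mm of the rack
- loaded_rod: the other rod, like the first, with three round beads on it, in the other pair of notches; leave it alone. Origin: middle of its grip block
- tube_bead_a: round bead, 29 mm in diameter and 36 long, in the far channel; leave it alone
- tube_bead_b: a second such round bead in the far channel; leave it alone
- glaze_jar: lidded jar, 64 mm in diameter, 85 mm high; origin under its middle; leave it alone
- mug: white mug, 76 mm in diameter, 85 mm high; leave it alone
- glaze_brush: brush lying on the bench; leave it alone
- throwing_rib: flat wooden rib, 6 mm thick, lying on the bench; leave it alone
Things that resemble listed ones, but are neither listed nor needed, are in the scene too. Leave any orange look-alike of the bead_rack alone.

How it is judged:
On the way, in this order (a step that is already met when the one before it is completed fails the run):
1. the rod runs through all three beads while they still lie in the channel (x of bead_a in the frame of rod between 0.03 and 0.192 m and y of bead_a in the frame of rod between -0.007 and 0.007 m and z of bead_a in the frame of rod between -0.007 and 0.007 m and x of bead_b in the frame of rod between 0.03 and 0.192 m and y of bead_b in the frame of rod between -0.007 and 0.007 m and z of bead_b in the frame of rod between -0.007 and 0.007 m and x of bead_c in the frame of rod between 0.03 and 0.192 m and y of bead_c in the frame of rod between -0.007 and 0.007 m and z of bead_c in the frame of rod between -0.007 and 0.007 m and height (world z) of each of bead_a, bead_b, bead_c below 0.062 m), for 0.1 s.
2. all three beads hang on the rod, lifted clear of the bead board (x of bead_a in the frame of rod between 0.03 and 0.192 m and y of bead_a in the frame of rod between -0.007 and 0.007 m and z of bead_a in the frame of rod between -0.007 and 0.007 m and x of bead_b in the frame of rod between 0.03 and 0.192 m and y of bead_b in the frame of rod between -0.007 and 0.007 m and z of bead_b in the frame of rod between -0.007 and 0.007 m and x of bead_c in the frame of rod between 0.03 and 0.192 m and y of bead_c in the frame of rod between -0.007 and 0.007 m and z of bead_c in the frame of rod between -0.007 and 0.007 m and height (world z) of each of bead_a, bead_b, bead_c above 0.08 m), for 0.2 s.
At the end, for the whole second after the job is handed in: All three eight-sided beads hang on the rod between the rack's uprights; the rod is seated in its pair of notches on both uprights (within 5 mm sideways, 4 mm in height), grip block outside one upright, tip past the other; released, at rest (x of bead_a in the frame of rod between 0.03 and 0.192 m and y of bead_a in the frame of rod between -0.007 and 0.007 m and z of bead_a in the frame of rod between -0.007 and 0.007 m and x of bead_b in the frame of rod between 0.03 and 0.192 m and y of bead_b in the frame of rod between -0.007 and 0.007 m and z of bead_b in the frame of rod between -0.007 and 0.007 m and x of bead_c in the frame of rod between 0.03 and 0.192 m and y of bead_c in the frame of rod between -0.007 and 0.007 m and z of bead_c in the frame of rod between -0.007 and 0.007 m and x of bead_a in the frame of bead_rack between -0.067 and 0.067 m and x of bead_b in the frame of bead_rack between -0.067 and 0.067 m and x of bead_c in the frame of bead_rack between -0.067 and 0.067 m and linear speed of each of bead_a, bead_b, bead_c, rod below 0.02 m/s and ((y of rod in the frame of notches_a between -0.005 and 0.005 m and z of rod in the frame of notches_a between -0.004 and 0.004 m and y of rod_tip in the frame of notches_a between -0.005 and 0.005 m and z of rod_tip in the frame of notches_a between -0.004 and 0.004 m and x of rod in the frame of notches_a below -0.096 m and x of rod_tip in the frame of notches_a above 0.079 m) or (y of rod in the frame of notches_b between -0.005 and 0.005 m and z of rod in the frame of notches_b between -0.004 and 0.004 m and y of rod_tip in the frame of notches_b between -0.005 and 0.005 m and z of rod_tip in the frame of notches_b between -0.004 and 0.004 m and x of rod in the frame of notches_b below -0.096 m and x of rod_tip in the frame of notches_b above 0.079 m)) and contact force between the fingers and rod below 0.1 N); the robot touches nothing.
It fails at once if the rod presses on a bead with more than 15 N (bisque chips) (contact force between rod and bead_a above 15 N or contact force between rod and bead_b above 15 N or contact force between rod and bead_c above 15 N).
It fails at once if the gripper or arm touches one of the three beads (contact force between any of the fingers, the arm and bead_a above 0.3 N or contact force between any of the fingers, the arm and bead_b above 0.3 N or contact force between any of the fingers, the arm and bead_c above 0.3 N).
It fails at once if the rod is set down on the rack, or driven into rack or board, with more than 25 N (contact force between rod and bead_rack above 25 N or contact force between rod and bead_board above 25 N).
It fails at once if the loaded rod moves more than 10 mm, a round bead more than 15 mm, or another thing on the bench more than 20 mm (distance of loaded_rod from where it was at the start of the episode above 0.01 m or distance of any of tube_bead_a, tube_bead_b from where it was at the start of the episode above 0.015 m or distance of any of glaze_jar, mug, glaze_brush, throwing_rib from where it was at the start of the episode above 0.02 m).
It also fails if it takes over 72 s, if anything falls off the work surface, if the arm or the gripper's body presses on something with over 40 N, if the wrist force passes 120 N, or if a joint passes its speed limit or range.

## Working session

There is one attempt and no reset: what is moved stays moved. The work goes in short steps, Python scripts to look and compute and a tool call to move; the robot and the scene stay as the last step left them, time stands still between calls to the robot, and variables do not carry over. Pictures are saved under pics/ and viewed, and the job is handed in when it is done.

Besides the shell and the picture viewer there is one more tool, called by a JSON object that holds its "api" and its "payload", one argument or row to a line. step_arm: Moves the arm, as the interface text tells. Shift numbers are shares of 0.025 m and turn numbers shares of 0.1 rad, none past 1 either way. Its arguments: {"type":"object","properties":{"increments":{"type":"string"},"fingers":{"type":"number"},"newtons":{"type":"number"}},"required":["increments"]}

```bash
mkdir -p pics; ls; python3 - <<'E'
from station import ctrl
import cv2,numpy as np
print(ctrl.get_obs())
for n in ["scene","top","wrist"]:
    d=ctrl.get_image(n)
    cv2.imwrite(f"pics/{n}0.png",d["pixels"][:,:,::-1])
    print(n,d["intrinsics"],d["eye"],d["orientation"])
E
```

```text
pics
{'t': 0.0, 'q': array([ 1.07403932e+00,  5.33530481e-02,  1.61428352e+00, -5.77483406e-06,
        1.47600628e+00, -1.19005009e-01]), 'dq': array([ 1.74015681e-04, -1.43087722e-03,  1.36661308e-03,  5.09418064e-05,
       -1.62679525e-03,  9.65169840e-04]), 'effort': array([-5.91142343e-04, -3.93694675e+01, -3.70169413e+01, -2.18450882e-04,
        7.23719801e-03, -6.92221278e-06]), 'tool_pos': array([0.23020206, 0.58033938, 0.2052717 ]), 'tool_rot': array([ 2.59823659,  1.76431618, -0.00285518]), 'contact_force': array([-0.11009472,  0.83869748,  0.35620432]), 'wrist_torque': array([ 0.0270562 , -0.03269036,  0.01059987]), 'opening': 0.08543067972125873}
scene [[435.71682809   0.         277.6903817 ]
 [  0.         435.71682809 213.68418409]
 [  0.           0.           1.        ]] [1.0085059  0.67148227 1.02147411] [-0.82707823 -2.62376564  0.99537149]
top [[395.08374446   0.         282.85689363]
 [  0.         395.08374446 212.20057443]
 [  0.           0.           1.        ]] [ 0.35127769 -0.00834319  1.31683478] [-2.17702279  2.1282405  -0.17813803]
wrist [[337.3665473    0.         283.42353743]
 [  0.         337.3665473  203.36480907]
 [  0.           0.           1.        ]] [0.16398519 0.60758367 0.37277275] [2.39759135 1.62911213 0.22827569]
```

View pics/scene0.png

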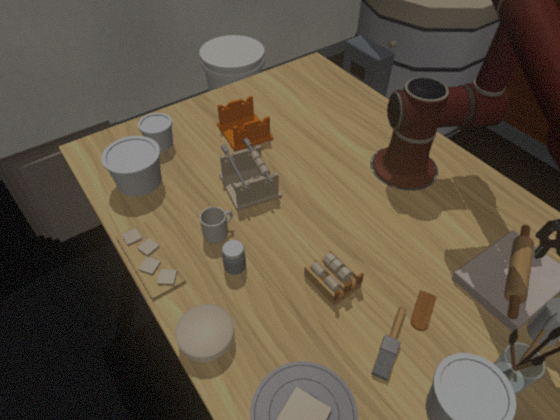

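View pics/top0.png

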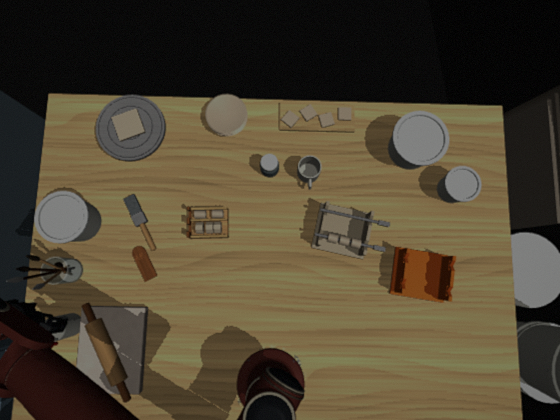

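View pics/wrist0.png

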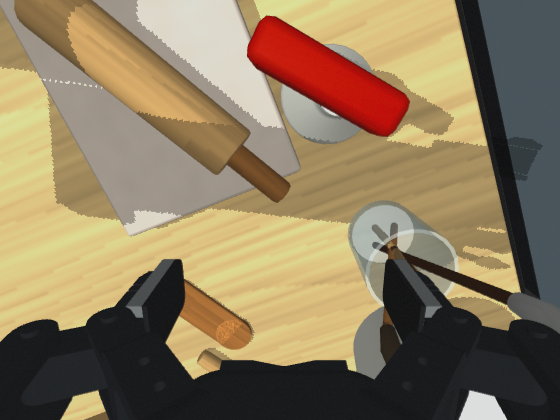

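The scene and top views show the base at the bottom of the top picture. The bead board is at about (209,222), the pale rack at (343,230), and the orange look-alike rack at (423,273). I'll enlarge the rack and the board.

```bash
cat > h.py <<'E'
import cv2,numpy as np
from scipy.spatial.transform import Rotation as R
from station import ctrl
def cam(n):
    d=ctrl.get_image(n); return d
def onplane(d,u,v,z):
    K=d["intrinsics"];r=R.from_rotvec(d["orientation"]).as_matrix()@np.linalg.solve(K,np.array([u,v,1.]))
    e=np.array(d["eye"]);return e+r*(z-e[2])/r[2]
def proj(d,P):
    p=R.from_rotvec(d["orientation"]).as_matrix().T@(np.array(P,float)-d["eye"]);p=np.asarray(d["intrinsics"])@p
    return p[:2]/p[2]
def crop(im,x0,y0,x1,y1,s,fn):
    c=im[y0:y1,x0:x1,::-1];c=cv2.resize(c,None,fx=s,fy=s,interpolation=cv2.INTER_CUBIC)
    c=np.clip(c.astype(float)*1.5,0,255).astype(np.uint8)
    for u in range(x0-x0%10+10,x1,10):
        cv2.line(c,((u-x0)*s,0),((u-x0)*s,6 if u%50 else 14),(0,255,0),1)
        if u%20==0: cv2.putText(c,str(u),((u-x0)*s-10,24),0,.35,(0,255,0),1)
    for v in range(y0-y0%10+10,y1,10):
        cv2.line(c,(0,(v-y0)*s),(6,(v-y0)*s),(0,255,0),1)
        if v%20==0: cv2.putText(c,str(v),(8,(v-y0)*s+4),0,.35,(0,255,0),1)
    cv2.imwrite(fn,c)
E
python3 - <<'E'
from h import *
d=cam("top");im=d["pixels"]
crop(im,300,190,400,265,8,"pics/t_rack.png")
crop(im,175,190,245,250,10,"pics/t_board.png")
s=cam("scene");im=s["pixels"]
crop(im,205,120,305,215,7,"pics/s_rack.png")
crop(im,290,240,375,310,8,"pics/s_board.png")
E
```

```text
(no output)
```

View pics/t_rack.png

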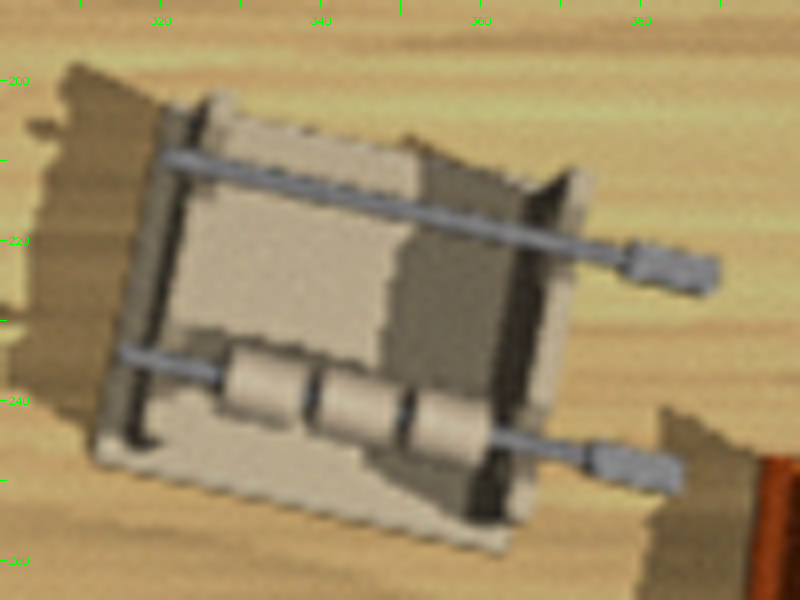

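View pics/t_board.png

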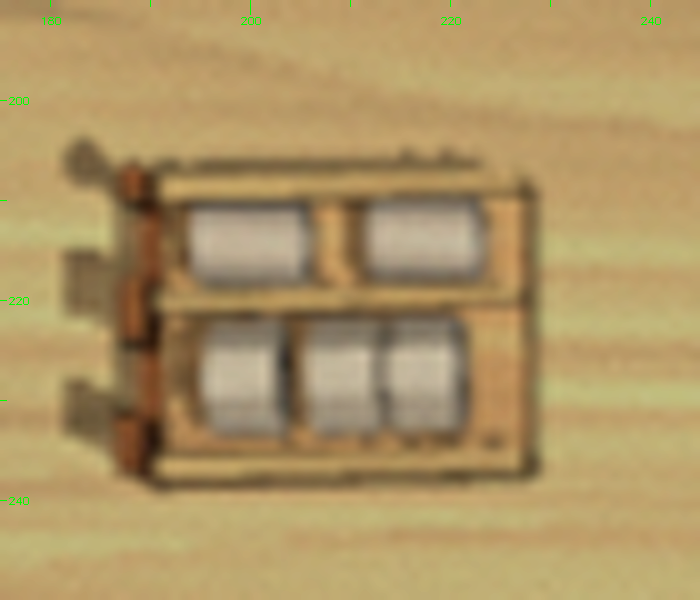

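View pics/s_rack.png

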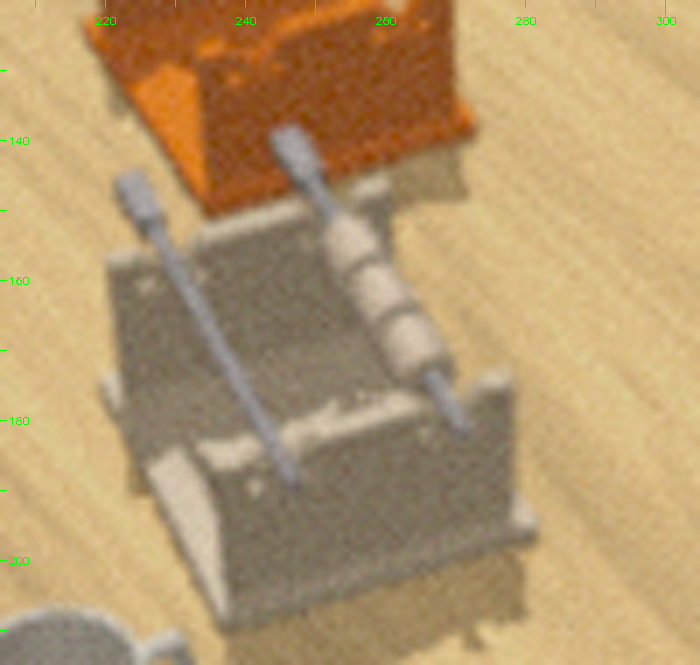

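View pics/s_board.png

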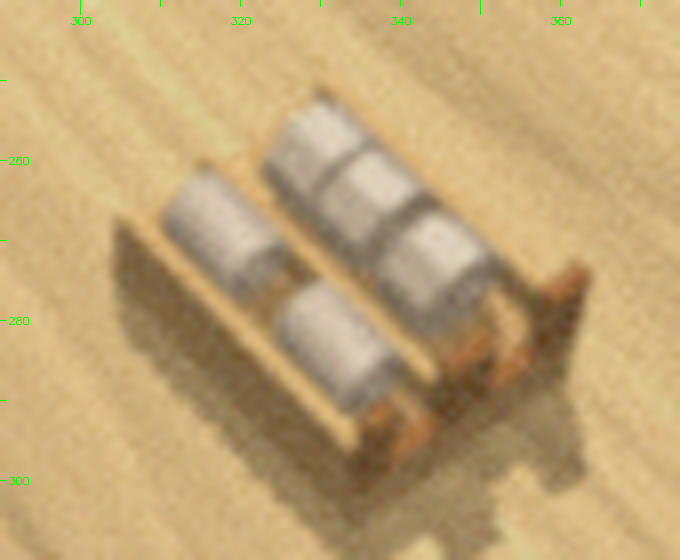

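```bash
python3 - <<'E'
from h import *
d=cam("top")
def f(u,v,z):
    p=onplane(d,u,v,z);print((u,v,z),p.round(4));return p
print("empty rod");a=f(320.3,209.2,.085);b=f(389.5,224,.085);print(np.linalg.norm(a-b)); x=(a-b)/np.linalg.norm(a-b);print("dir",np.degrees(np.arctan2(x[1],x[0])))
f(377.5,221.2,.085+.007)
print("loaded");a=f(315.5,233.8,.085);b=f(384.8,249.2,.085);x=(a-b)/np.linalg.norm(a-b);print("dir",np.degrees(np.arctan2(x[1],x[0])))
print("slab");f(312,247.8,.012);f(363.5,258.3,.012)
print("board walls top")
f(228.2,208.3,.04);f(228.2,237.5,.04);f(190.7,208.3,.04);f(190.7,238,.04)
print("stop top");f(188,207,.062);f(188,237,.062)
print("beads");f(200,227.5,.062);f(209.3,227.3,.062);f(217.5,227.3,.062)
E
```

```text
empty rod
(320.3, 209.2, 0.085) [ 0.5472 -0.1463  0.085 ]
(389.5, 224, 0.085) [ 0.5052 -0.3653  0.085 ]
0.2230469541479266
dir 79.15556748294019
(377.5, 221.2, 0.09200000000000001) [ 0.5123 -0.3256  0.092 ]
loaded
(315.5, 233.8, 0.085) [ 0.4688 -0.1318  0.085 ]
(384.8, 249.2, 0.085) [ 0.4255 -0.3491  0.085 ]
dir 78.74021338177977
slab
(312, 247.8, 0.012) [ 0.4292 -0.1279  0.012 ]
(363.5, 258.3, 0.012) [ 0.3984 -0.2982  0.012 ]
board walls top
(228.2, 208.3, 0.04) [0.55   0.1499 0.04  ]
(228.2, 237.5, 0.04) [0.4546 0.1459 0.04  ]
(190.7, 208.3, 0.04) [0.547  0.2717 0.04  ]
(190.7, 238, 0.04) [0.4502 0.2663 0.04  ]
stop top
(188, 207, 0.062) [0.5477 0.2757 0.062 ]
(188, 237, 0.062) [0.4515 0.2703 0.062 ]
beads
(200, 227.5, 0.062) [0.4826 0.234  0.062 ]
(209.3, 227.3, 0.062) [0.4839 0.2046 0.062 ]
(217.5, 227.3, 0.062) [0.4845 0.1786 0.062 ]
```

```bash
cat >> h.py <<'E'
from scipy.optimize import least_squares
def down(yaw): # tool x at yaw (deg), z down
    c,s=np.cos(np.radians(yaw)),np.sin(np.radians(yaw))
    return np.array([[c,s,0],[s,-c,0],[0,0,-1.]])
def plan(pos,yaw,n,Rt=None,o=None,p0=None):
    o=o or ctrl.get_obs(); p=np.array(o["tool_pos"]) if p0 is None else p0; M=R.from_rotvec(o["tool_rot"]).as_matrix()
    Rt=down(yaw) if Rt is None else Rt
    w=R.from_matrix(M.T@Rt).as_rotvec()/n
    dR=R.from_rotvec(w).as_matrix()
    S=np.zeros((3,3));X=M.copy()
    for i in range(n): S+=X; X=X@dR
    t=np.linalg.solve(S,np.array(pos)-p)
    print("n",n,"row:",(t/.025).round(3),(w/.1).round(4), "yaw",np.degrees(np.arctan2(M[1,0],M[0,0])).round(3),"tilt z",M[:,2].round(4))
def st():
    o=ctrl.get_obs();M=R.from_rotvec(o["tool_rot"]).as_matrix()
    print("t",round(o["t"],2),"pos",np.round(o["tool_pos"],4),"yaw",np.degrees(np.arctan2(M[1,0],M[0,0])).round(2),"z",M[:,2].round(4),"F",o["contact_force"].round(2),"T",o["wrist_torque"].round(3),"open",round(o["opening"],4))
    return o
E
python3 - <<'E'
from h import *
d=cam("wrist");M=R.from_rotvec(d["orientation"]).as_matrix();o=ctrl.get_obs();T=R.from_rotvec(o["tool_rot"]).as_matrix()
print((T.T@M).round(3),T.T@(np.array(d["eye"])-o["tool_pos"]))
plan([.47,.07,.25],2,24)
plan([.55,.22,.25],2,24)
E
```

```text
[[ 1.     0.    -0.   ]
 [-0.     0.961  0.278]
 [ 0.001 -0.278  0.961]] [ 0.00048484 -0.07165816 -0.16723791]
n 24 row: [-0.197  0.975 -0.073] [1.000e-04 2.000e-04 4.825e-01] yaw 68.355 tilt z [-2.e-04 -4.e-04 -1.e+00]
n 24 row: [ 0.074  0.847 -0.073] [1.000e-04 2.000e-04 4.825e-01] yaw 68.355 tilt z [-2.e-04 -4.e-04 -1.e+00]
```

{"api": "step_arm", "payload": {
  "increments": "0 0 -1 0 0 0; 0 0 -1 0 0 0; 0 0 -1 0 0 0; 0 0 -1 0 0 0; 0 0 -1 0 0 0; 0 0 0 0 0 0",
  "fingers": 1
}}

```text
t: 0.85
tool_pos: [0.2315, 0.5828, 0.3388]
tool_rot: [-2.595, -1.762, -0.015]
contact_force: [-0.2, -0.5, 1.6]
opening: 0.0855
```

```bash
python3 - <<'E'
from h import *
st()
plan([.5,.15,.25],2,24)
E
```

```text
t 0.85 pos [0.2315 0.5828 0.3388] yaw 68.36 z [ 0.0051  0.0094 -0.9999] F [-0.25 -0.54  1.59] T [-0.004  0.005  0.031] open 0.0855
n 24 row: [-0.075  0.895  0.147] [-0.0021 -0.0042  0.4825] yaw 68.355 tilt z [ 0.0051  0.0094 -0.9999]
```

{"api": "step_arm", "payload": {
  "increments": "-0.075 0.895 0.147 0 0 0.4825; -0.075 0.895 0.147 0 0 0.4825; -0.075 0.895 0.147 0 0 0.4825; -0.075 0.895 0.147 0 0 0.4825; -0.075 0.895 0.147 0 0 0.4825; -0.075 0.895 0.147 0 0 0.4825; -0.075 0.895 0.147 0 0 0.4825; -0.075 0.895 0.147 0 0 0.4825; -0.075 0.895 0.147 0 0 0.4825; -0.075 0.895 0.147 0 0 0.4825; -0.075 0.895 0.147 0 0 0.4825; -0.075 0.895 0.147 0 0 0.4825"
}}

```text
t: 1.85
tool_pos: [0.4296, 0.4033, 0.2863]
tool_rot: [2.996, 0.946, -0.001]
contact_force: [-0.0, 0.0, -0.2]
opening: 0.0857
```

{"api": "step_arm", "payload": {
  "increments": "-0.075 0.895 0.147 0 0 0.4825; -0.075 0.895 0.147 0 0 0.4825; -0.075 0.895 0.147 0 0 0.4825; -0.075 0.895 0.147 0 0 0.4825; -0.075 0.895 0.147 0 0 0.4825; -0.075 0.895 0.147 0 0 0.4825; -0.075 0.895 0.147 0 0 0.4825; -0.075 0.895 0.147 0 0 0.4825; -0.075 0.895 0.147 0 0 0.4825; -0.075 0.895 0.147 0 0 0.4825; -0.075 0.895 0.147 0 0 0.4825; -0.075 0.895 0.147 0 0 0.4825"
}}

```text
t: 2.85
tool_pos: [0.4985, 0.1468, 0.2423]
tool_rot: [3.141, 0.051, -0.001]
contact_force: [-0.3, 1.3, -0.8]
opening: 0.0855
```

{"api": "step_arm", "payload": {
  "increments": "0 0 0 0 0 0; 0 0 0 0 0 0; 0 0 0 0 0 0"
}}

```text
t: 3.1
tool_pos: [0.4986, 0.1483, 0.2431]
tool_rot: [-3.141, -0.056, 0.0]
contact_force: [-0.4, 0.4, 0.2]
opening: 0.0851
```

```bash
python3 - <<'E'
from h import *
st()
d=cam("wrist");np.save("w1.npy",d,allow_pickle=True)
cv2.imwrite("pics/w1.png",d["pixels"][:,:,::-1])
E
```

```text
t 3.1 pos [0.4986 0.1483 0.2431] yaw 2.03 z [-2.e-04  4.e-04 -1.e+00] F [-0.39  0.36  0.22] T [-0.014 -0.07   0.025] open 0.0851
```

View pics/w1.png

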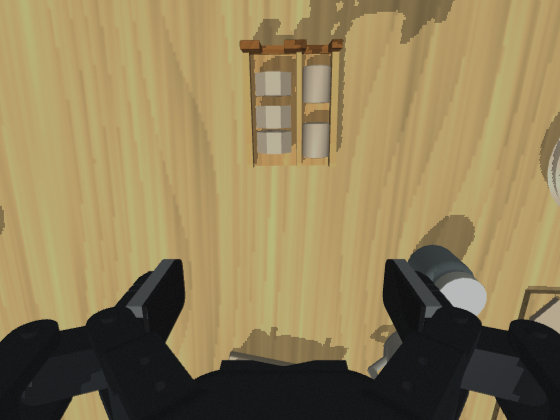

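```bash
python3 - <<'E'
from h import *
d=np.load("w1.npy",allow_pickle=True).item()
crop(d["pixels"],230,30,360,175,4,"pics/w1b.png")
E
```

```text
(no output)
```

View pics/w1b.png

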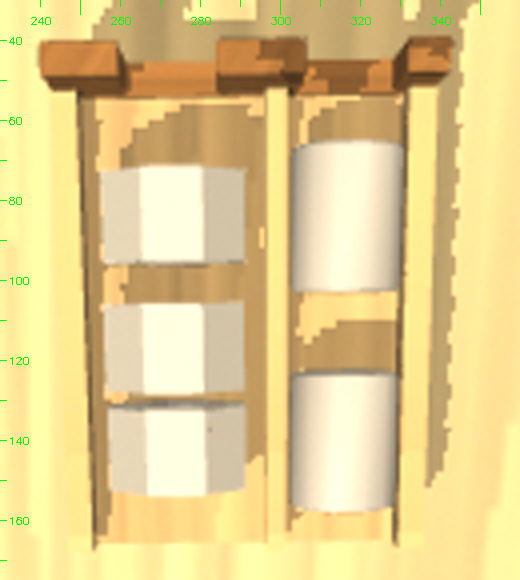

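```bash
python3 - <<'E'
from h import *
d=np.load("w1.npy",allow_pickle=True).item()
def f(n,u,v,z):
    p=onplane(d,u,v,z);print(n,(u,v,z),p.round(4));return p
L0=f("nearwall in far",249.6,55,.04);L1=f("nearwall in open",253.2,163,.04)
D0=f("div in far",296.8,55,.04);D1=f("div in open",296.4,163,.04)
for a,b in((L0,L1),(D0,D1)): print("dir",np.degrees(np.arctan2(*(a-b)[[1,0]])), np.linalg.norm(a-b))
print("wid",np.linalg.norm(L0-D0),np.linalg.norm(L1-D1)); print("centre",(L0+D0)/2,(L1+D1)/2)
f("outer near open",246,166,.04);f("outer far open",335,166,.04)
f("slot L",260.5,51.5,.062);f("slot R",284.5,52,.062);f("slot2 L",306,52,.062)
f("plate L",240.5,51,.062);f("plate R",342,51.5,.062)
for n,(l,r,t,b) in dict(far=(265.2,281,71,95.5),mid=(265.8,281.2,105.5,128.5),near=(266.5,281.2,132,153.5)).items():
    a=f(n,l,t,.062);b_=f(n,r,b,.062);c=(a+b_)/2;print(c,b_-a)
E
```

```text
nearwall in far (249.6, 55, 0.04) [0.4591 0.2677 0.04  ]
nearwall in open (253.2, 163, 0.04) [0.4639 0.1576 0.04  ]
div in far (296.8, 55, 0.04) [0.5069 0.2694 0.04  ]
div in open (296.4, 163, 0.04) [0.5116 0.1593 0.04  ]
dir 92.51901064874096 0.11023381620794871
dir 92.45541388369054 0.11021011119504723
wid 0.0478691455460833 0.04774662620039688
centre [0.48298885 0.26856897 0.04      ] [0.48777209 0.15845086 0.04      ]
outer near open (246, 166, 0.04) [0.456 0.154 0.04 ]
outer far open (335, 166, 0.04) [0.5545 0.1575 0.04  ]
slot L (260.5, 51.5, 0.062) [0.4716 0.2683 0.062 ]
slot R (284.5, 52, 0.062) [0.4944 0.2687 0.062 ]
slot2 L (306, 52, 0.062) [0.5149 0.2694 0.062 ]
plate L (240.5, 51, 0.062) [0.4526 0.2681 0.062 ]
plate R (342, 51.5, 0.062) [0.5491 0.2711 0.062 ]
far (265.2, 71, 0.062) [0.4764 0.2511 0.062 ]
far (281, 95.5, 0.062) [0.4924 0.2292 0.062 ]
[0.4844209  0.24014586 0.062     ] [ 0.01601117 -0.02198629  0.        ]
mid (265.8, 105.5, 0.062) [0.4777 0.2192 0.062 ]
mid (281.2, 128.5, 0.062) [0.4937 0.1974 0.062 ]
[0.48568855 0.20828362 0.062     ] [ 0.01602816 -0.02176247  0.        ]
near (266.5, 132, 0.062) [0.4789 0.1934 0.062 ]
near (281.2, 153.5, 0.062) [0.4946 0.1722 0.062 ]
[0.48674559 0.18279592 0.062     ] [ 0.01562781 -0.02120675  0.        ]
```

```bash
python3 - <<'E'
from h import *
plan([.508,-.335,.24],-11,21)
E
```

```text
n 21 row: [0.085 0.919 0.006] [-0.0002 -0.      0.1086] yaw 2.069 tilt z [ 1.e-04  4.e-04 -1.e+00]
```

{"api": "step_arm", "payload": {
  "increments": "0.085 0.919 0 0 0 0.1086; 0.085 0.919 0 0 0 0.1086; 0.085 0.919 0 0 0 0.1086; 0.085 0.919 0 0 0 0.1086; 0.085 0.919 0 0 0 0.1086; 0.085 0.919 0 0 0 0.1086; 0.085 0.919 0 0 0 0.1086; 0.085 0.919 0 0 0 0.1086; 0.085 0.919 0 0 0 0.1086; 0.085 0.919 0 0 0 0.1086; 0.085 0.919 0 0 0 0.1086; 0.085 0.919 0 0 0 0.1086"
}}

```text
t: 4.15
tool_pos: [0.5179, -0.1283, 0.2435]
tool_rot: [-3.138, 0.147, -0.001]
contact_force: [0.7, -0.1, 0.7]
opening: 0.0852
```

{"api": "step_arm", "payload": {
  "increments": "0.085 0.919 0 0 0 0.1086; 0.085 0.919 0 0 0 0.1086; 0.085 0.919 0 0 0 0.1086; 0.085 0.919 0 0 0 0.1086; 0.085 0.919 0 0 0 0.1086; 0.085 0.919 0 0 0 0.1086; 0.085 0.919 0 0 0 0.1086; 0.085 0.919 0 0 0 0.1086; 0.085 0.919 0 0 0 0.1086; 0 0 0 0 0 0; 0 0 0 0 0 0; 0 0 0 0 0 0"
}}

```text
t: 5.15
tool_pos: [0.5083, -0.3345, 0.2432]
tool_rot: [-3.126, 0.301, 0.0]
contact_force: [-0.5, 0.2, 0.2]
opening: 0.0853
```

```bash
python3 - <<'E'
from h import *
st()
d=cam("wrist");np.save("w2.npy",d,allow_pickle=True)
cv2.imwrite("pics/w2.png",d["pixels"][:,:,::-1])
E
```

```text
t 5.15 pos [ 0.5083 -0.3345  0.2432] yaw -10.98 z [ 0.e+00  7.e-04 -1.e+00] F [-0.51  0.21  0.15] T [-0.01   0.022 -0.015] open 0.0853
```

View pics/w2.png

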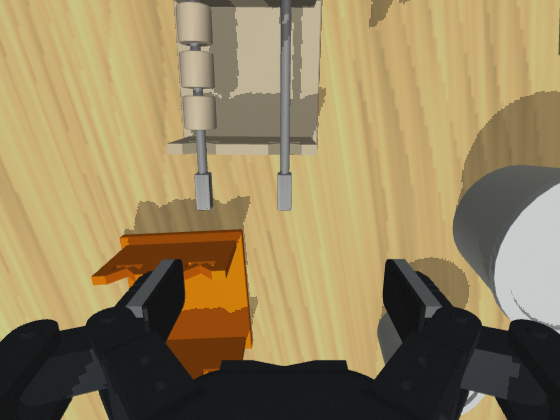

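```bash
python3 - <<'E'
from h import *
d=np.load("w2.npy",allow_pickle=True).item()
crop(d["pixels"],160,110,330,280,4,"pics/w2b.png")
crop(d["pixels"],250,0,330,110,6,"pics/w2c.png")
t=cam("top");crop(t["pixels"],370,205,470,310,6,"pics/t_or.png")
E
```

```text
(no output)
```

View pics/w2b.png

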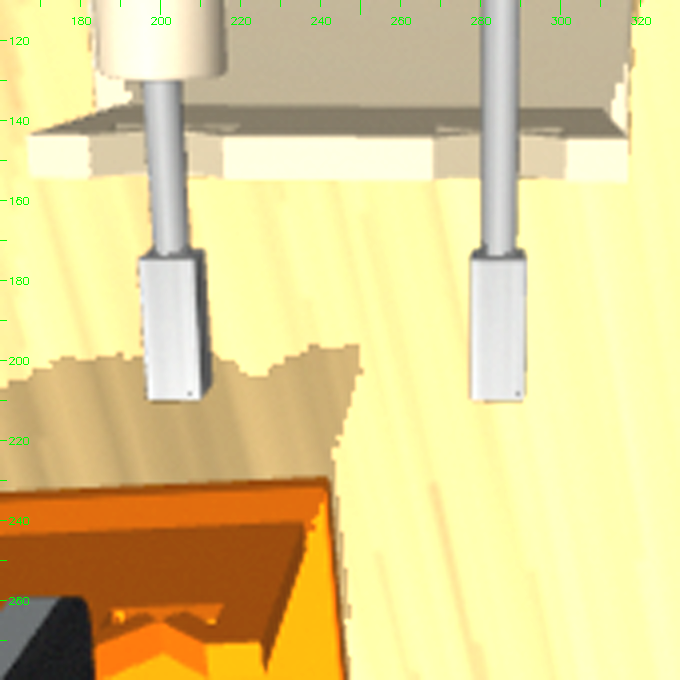

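View pics/w2c.png

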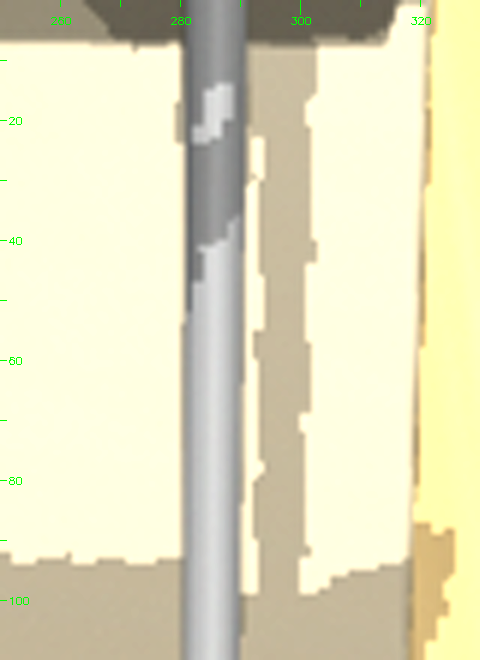

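View pics/t_or.png

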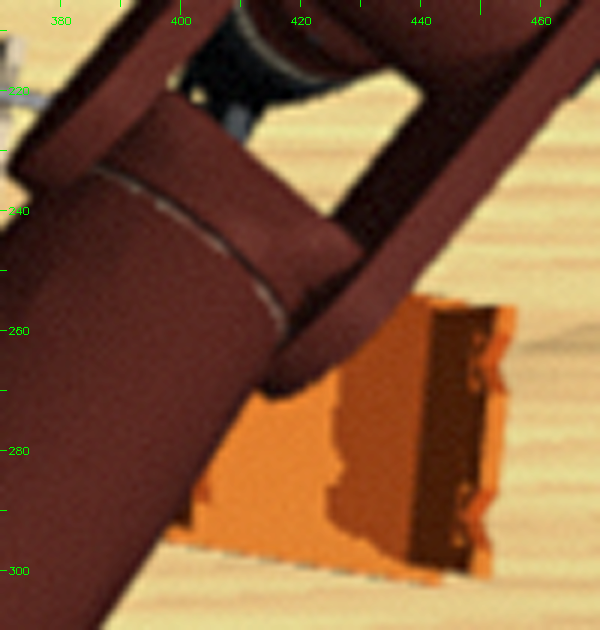

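```bash
python3 - <<'E'
from h import *
d=np.load("w2.npy",allow_pickle=True).item()
def f(n,u,v,z):
    p=onplane(d,u,v,z);print(n,(u,v,z),p.round(4));return p
a=f("front L",278,174,.092);b=f("front R",291,174,.092);c=f("back L",278,209.5,.092);e=f("back R",291,209.5,.092)
cen=(a+b+c+e)/4;print("block centre",cen, np.linalg.norm(a-c),np.linalg.norm(a-b))
p=f("bar far",286,2,.085);q=f("bar near",284.3,165,.085);x=p-q;print("yaw",np.degrees(np.arctan2(x[1],x[0])))
m=f("bar mid",285.3,70,.0895)
l1=f("loaded",204-3.5,165,.085)
print("upr outer edge");u1=f("uL",167,154.5,.094);u2=f("uR",317,154.5,.094);x=u2-u1;print(np.degrees(np.arctan2(x[1],x[0])),np.linalg.norm(x),(u1+u2)/2)
f("V L",268,144,.094);f("V R",301,144,.094)
f("V L",182,155,.094);f("V R",216,155,.094);f("V L2",268,155,.094);f("V R2",301,155,.094)
f("orange slab",242,229,.012);f("orange upr top",226,278,.094);f("orange up base",235,241,.012)
E
```

```text
front L (278, 174, 0.092) [ 0.5038 -0.3251  0.092 ]
front R (291, 174, 0.092) [ 0.516  -0.3275  0.092 ]
back L (278, 209.5, 0.092) [ 0.4969 -0.3601  0.092 ]
back R (291, 209.5, 0.092) [ 0.5095 -0.3625  0.092 ]
block centre [ 0.50655464 -0.3437952   0.092     ] 0.035649605646692735 0.012470130784216875
bar far (286, 2, 0.085) [ 0.5393 -0.181   0.085 ]
bar near (284.3, 165, 0.085) [ 0.5112 -0.3189  0.085 ]
yaw 78.487858647584
bar mid (285.3, 70, 0.0895) [ 0.5283 -0.2347  0.0895]
loaded (200.5, 165, 0.085) [ 0.4311 -0.3034  0.085 ]
upr outer edge
uL (167, 154.5, 0.094) [ 0.4053 -0.2867  0.094 ]
uR (317, 154.5, 0.094) [ 0.5434 -0.3135  0.094 ]
-10.948614825768363 0.14073422907240707 [ 0.474351  -0.3000881  0.094    ]
V L (268, 144, 0.094) [ 0.5003 -0.2952  0.094 ]
V R (301, 144, 0.094) [ 0.5304 -0.301   0.094 ]
V L (182, 155, 0.094) [ 0.419  -0.2899  0.094 ]
V R (216, 155, 0.094) [ 0.4503 -0.2959  0.094 ]
V L2 (268, 155, 0.094) [ 0.4982 -0.3052  0.094 ]
V R2 (301, 155, 0.094) [ 0.5286 -0.3111  0.094 ]
orange slab (242, 229, 0.012) [ 0.4412 -0.4008  0.012 ]
orange upr top (226, 278, 0.094) [ 0.4291 -0.4227  0.094 ]
orange up base (235, 241, 0.012) [ 0.4289 -0.4149  0.012 ]
```

```bash
python3 - <<'E'
from h import *
plan([.5066,-.3438,.110],-11.1,7)
E
```

```text
n 7 row: [0.001 0.056 0.762] [-0.0004 -0.0003  0.0037] yaw -10.953 tilt z [ 3.e-04  2.e-04 -1.e+00]
```

{"api": "step_arm", "payload": {
  "increments": "0 0.056 0.76 0 0 0.004; 0 0.056 0.76 0 0 0.004; 0 0.056 0.76 0 0 0.004; 0 0.056 0.76 0 0 0.004; 0 0.056 0.76 0 0 0.004; 0 0.056 0.76 0 0 0.004; 0 0.056 0.76 0 0 0.004; 0 0 0 0 0 0; 0 0 0 0 0 0",
  "fingers": 0,
  "newtons": 60
}}

```text
t: 6.0
tool_pos: [0.5055, -0.3437, 0.1093]
tool_rot: [-3.125, 0.305, 0.003]
contact_force: [0.0, 0.7, 0.5]
opening: 0.0424
```

```bash
python3 - <<'E'
from h import *
st()
plan([.5066,-.3438,.066],-11.1,4)
d=cam("wrist");np.save("w3.npy",d,allow_pickle=True)
cv2.imwrite("pics/w3.png",d["pixels"][:,:,::-1])
E
```

```text
t 6.0 pos [ 0.5055 -0.3437  0.1093] yaw -11.16 z [-0.0018  0.0018 -1.    ] F [0.03 0.67 0.54] T [ 0.027 -0.029  0.062] open 0.0424
n 4 row: [ 0.012 -0.001  0.433] [-0.0036  0.0054 -0.0025] yaw -11.158 tilt z [-0.0018  0.0018 -1.    ]
```

View pics/w3.png

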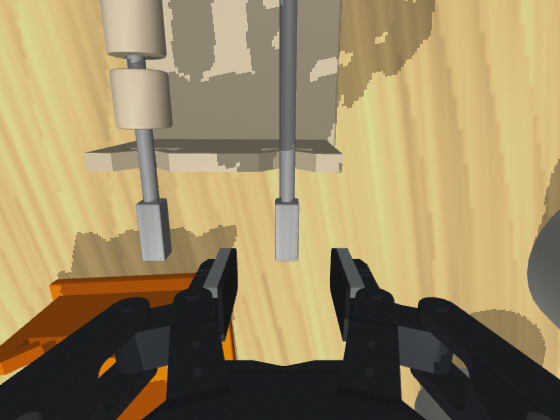

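```bash
python3 - <<'E'
from h import *
d=np.load("w3.npy",allow_pickle=True).item()
crop(d["pixels"],250,130,330,280,4,"pics/w3b.png")
def f(n,u,v,z):
    p=onplane(d,u,v,z);print(n,(u,v,z),p.round(4));return p
print(d["eye"])
p=f("bar far",288.5,10,.085);q=f("bar near",287,190,.085);x=p-q;print("yaw",np.degrees(np.arctan2(x[1],x[0])))
E
```

```text
[ 0.51906595 -0.27358908  0.27680755]
bar far (288.5, 10, 0.085) [ 0.5299 -0.2282  0.085 ]
bar near (287, 190, 0.085) [ 0.5113 -0.3204  0.085 ]
yaw 78.56808205073328
```

View pics/w3b.png

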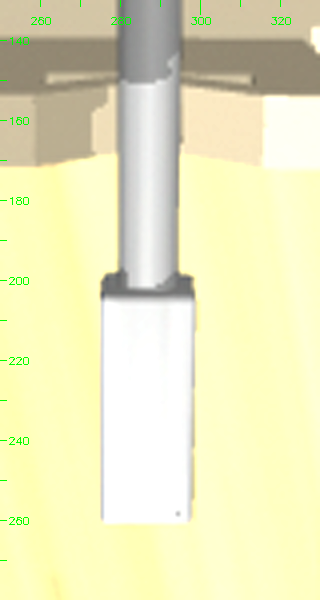

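```bash
python3 - <<'E'
from h import *
d=np.load("w3.npy",allow_pickle=True).item()
a=onplane(d,286.9,204,.092);b=onplane(d,286.6,260,.092)
print(a,b,(a+b)/2,np.linalg.norm(a-b),np.degrees(np.arctan2(*(a-b)[[1,0]])))
c=(a+b)/2
plan([c[0],c[1]+.001,.066],-11.25,4)
E
```

```text
[ 0.50994239 -0.32671486  0.092     ] [ 0.50311055 -0.36100631  0.092     ] [ 0.50652647 -0.34386058  0.092     ] 0.0349653836041809 78.73256592345241
n 4 row: [-0.001 -0.017  0.45 ] [ 0.0002 -0.0011  0.0037] yaw -11.165 tilt z [ 4.e-04 -2.e-04 -1.e+00]
```

{"api": "step_arm", "payload": {
  "increments": "0 -0.017 0.45 0 0 0.004; 0 -0.017 0.45 0 0 0.004; 0 -0.017 0.45 0 0 0.004; 0 -0.017 0.45 0 0 0.004; 0 0 0 0 0 0; 0 0 0 0 0 0; 0 0 0 0 0 0"
}}

```text
t: 6.63
tool_pos: [0.5062, -0.3435, 0.0652]
tool_rot: [-3.126, 0.31, 0.0]
contact_force: [0.9, -0.4, 0.1]
opening: 0.043
```

```bash
python3 - <<'E'
from h import *
st()
d=cam("wrist");np.save("w4.npy",d,allow_pickle=True)
cv2.imwrite("pics/w4.png",d["pixels"][:,:,::-1])
E
```

```text
t 6.63 pos [ 0.5062 -0.3435  0.0652] yaw -11.31 z [-1.e-04  0.e+00 -1.e+00] F [ 0.86 -0.44  0.13] T [ 0.004 -0.031  0.021] open 0.043
```

View pics/w4.png

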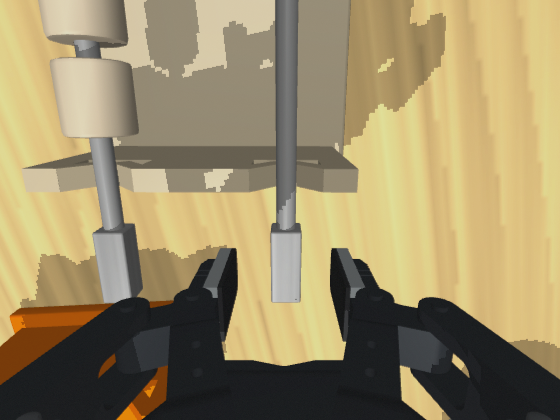

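{"api": "step_arm", "payload": {
  "increments": "0 0 0 0 0 0; 0 0 0 0 0 0; 0 0 0 0 0 0; 0 0 0 0 0 0; 0 0 0 0 0 0; 0 0 0 0 0 0",
  "fingers": -1,
  "newtons": 90
}}

```text
t: 7.18
tool_pos: [0.5062, -0.3435, 0.0656]
tool_rot: [3.126, -0.31, 0.0]
contact_force: [-0.1, 0.4, -0.0]
opening: -0.0002
```

```bash
python3 - <<'E'
from h import *
st()
E
```

```text
t 7.18 pos [ 0.5062 -0.3435  0.0656] yaw -11.31 z [ 1.e-04 -2.e-04 -1.e+00] F [-0.14  0.35 -0.01] T [-0.017  0.028  0.032] open -0.0002
```

```bash
python3 - <<'E'
from h import *
d=cam("wrist");np.save("w5.npy",d,allow_pickle=True)
cv2.imwrite("pics/w5.png",d["pixels"][:,:,::-1])
s=cam("scene");crop(s["pixels"],180,90,300,200,6,"pics/s5.png")
E
```

```text
(no output)
```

View pics/w5.png

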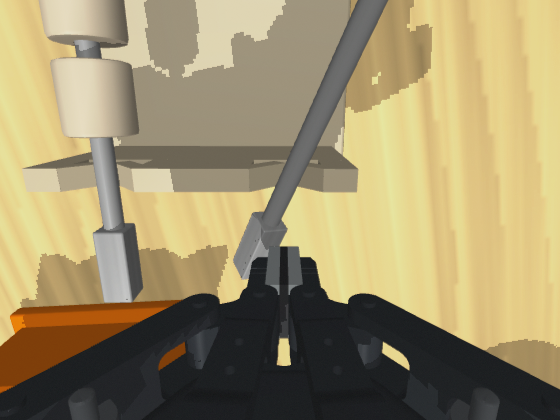

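View pics/s5.png

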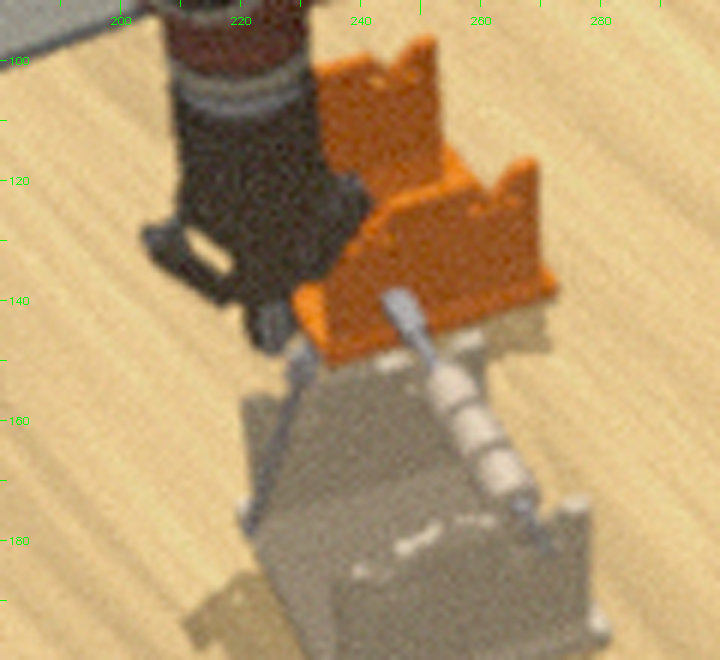

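```bash
python3 - <<'E'
from h import *
d=np.load("w5.npy",allow_pickle=True).item()
crop(d["pixels"],200,0,400,300,3,"pics/w5b.png")
t=cam("top");crop(t["pixels"],300,180,410,270,7,"pics/t5.png")
E
```

```text
(no output)
```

View pics/w5b.png

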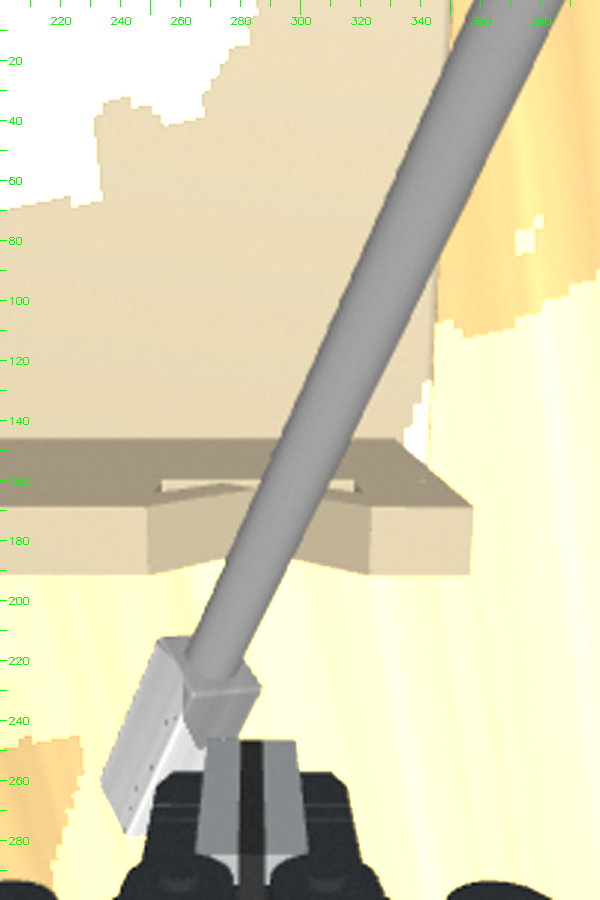

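View pics/t5.png

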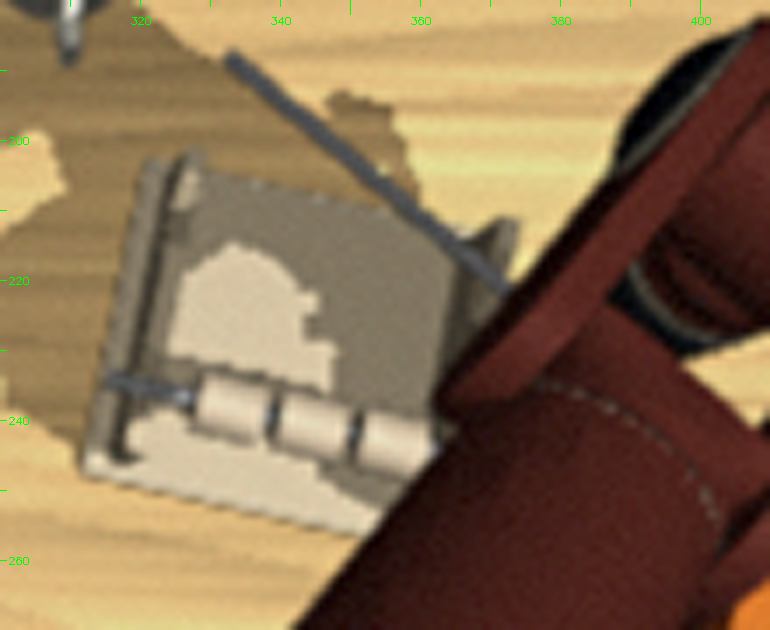

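```bash
cat > fit.py <<'E'
from h import *
def fit(obs,x0):
    # obs: list (cam d, (u,v), kind) kind: number=known rod x, None=any point on axis
    def P(p): 
        az,el=p[3:5]; dd=np.array([np.cos(el)*np.cos(az),np.cos(el)*np.sin(az),np.sin(el)]);return np.array(p[:3]),dd
    def res(p):
        O,dd=P(p);r=[]
        for d,uv,k in obs:
            if k is not None: r+=list(proj(d,O+k*dd)-uv)
            else:
                a=proj(d,O+.02*dd);b=proj(d,O+.2*dd);n=np.array([-(b-a)[1],(b-a)[0]]);n/=np.linalg.norm(n);r.append((np.array(uv)-a)@n)
        return np.array(r)
    s=least_squares(res,x0);print("O",s.x[:3].round(4),"az",np.degrees(s.x[3]).round(2),"el",np.degrees(s.x[4]).round(2),"tip",(lambda a:a[0]+.205*a[1])(P(s.x)).round(4),"res",res(s.x).round(2))
    return s.x
E
python3 - <<'E'
from fit import *
w=np.load("w5.npy",allow_pickle=True).item();t=cam("top");s=cam("scene")
fit([(w,(372.5,10),None),(w,(274,216),.018),(w,(333,92),None),(t,(332.3,187.8),.205),(t,(366,216),None),(s,(221.5,178.5),.205)],[.5,-.34,.085,np.radians(55),0.])
crop(s["pixels"],200,125,260,190,10,"pics/s6.png")
st()
E
```

```text
O [ 0.4951 -0.3365  0.0734] az 55.64 el 17.48 tip [ 0.6055 -0.175   0.135 ] res [-0.48 -0.53 -0.25 -0.32 -0.63  0.28  0.22  2.3  -0.07]
t 7.43 pos [ 0.5062 -0.3434  0.0653] yaw -11.31 z [ 2.e-04 -0.e+00 -1.e+00] F [ 0.8  -0.06  0.33] T [-0.052 -0.084 -0.013] open 0.0
```

View pics/s6.png

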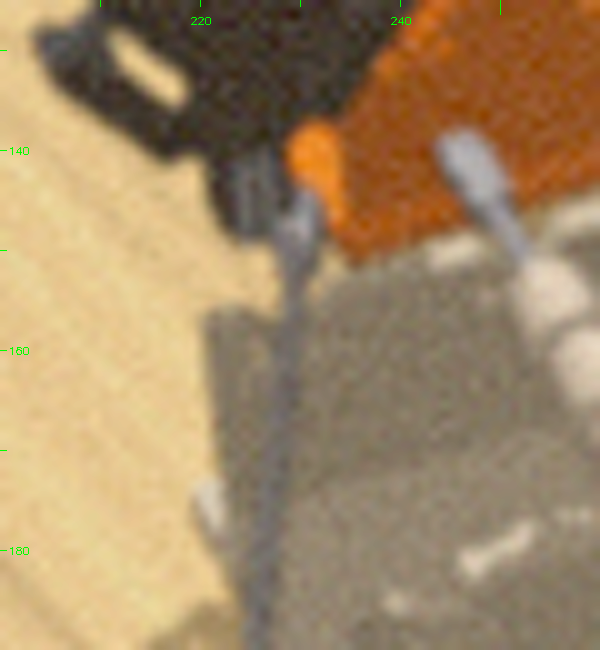

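```bash
python3 - <<'E'
from fit import *
w=cam("wrist");t=cam("top");s=cam("scene")
np.save("w7.npy",w);np.save("t7.npy",t);np.save("s7.npy",s)
crop(s["pixels"],190,110,290,220,6,"pics/s7.png")
crop(w["pixels"],180,0,440,300,3,"pics/w7.png")
crop(t["pixels"],300,160,410,270,6,"pics/t7.png")
E
```

```text
(no output)
```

View pics/s7.png

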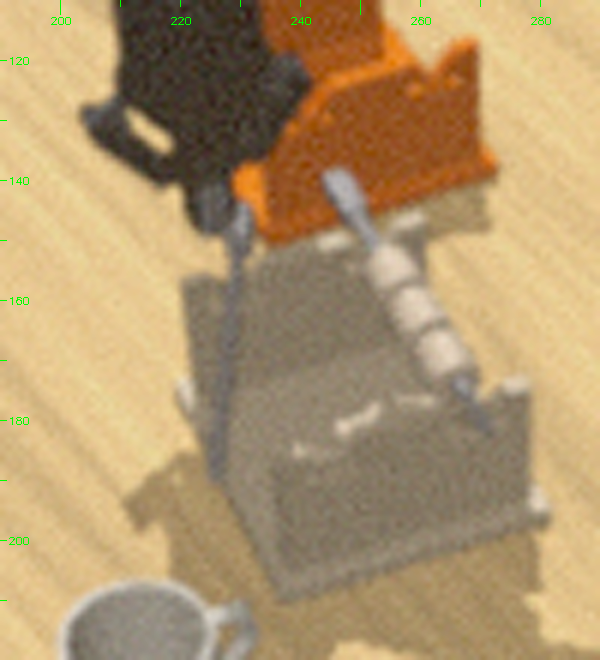

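View pics/w7.png

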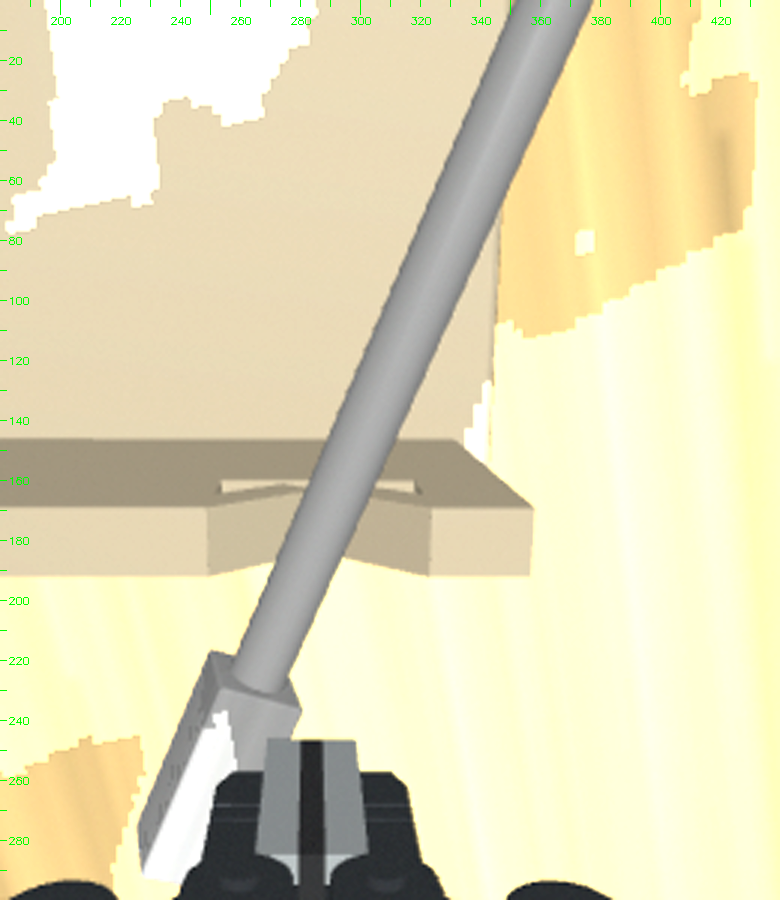

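View pics/t7.png

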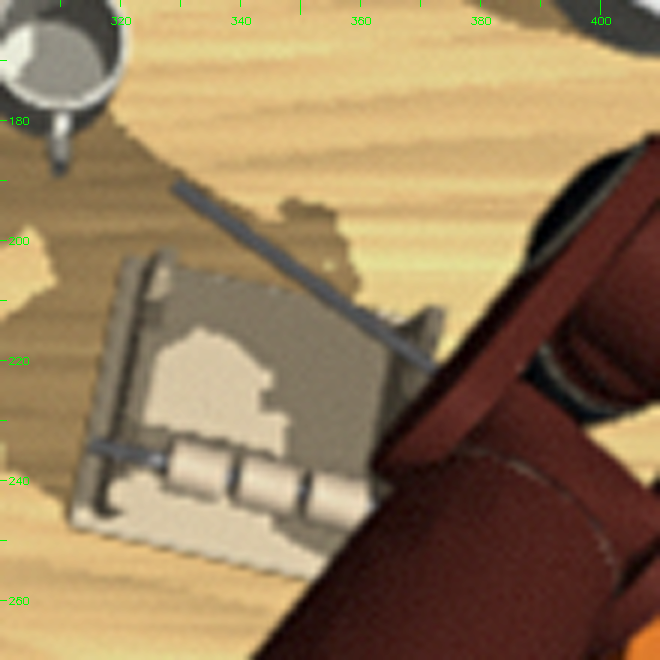

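```bash
python3 - <<'E'
from fit import *
w,t,s=[np.load(f"{c}7.npy",allow_pickle=True).item() for c in "wts"]
x=fit([(w,(362.5,10),None),(w,(265,226),.018),(w,(327,90),None),(t,(329.5,190.5),.205),(t,(366,216.5),None),(s,(226.2,189.5),.205)],[.5,-.34,.085,np.radians(55),0.])
st()
E
```

```text
O [ 0.4898 -0.3409  0.0787] az 55.34 el 3.74 tip [ 0.6061 -0.1727  0.092 ] res [-0.16  0.24  0.15  0.35 -0.49  0.18  0.96 -0.88 -0.16]
t 7.58 pos [ 0.5062 -0.3434  0.0653] yaw -11.31 z [ 1.e-04 -0.e+00 -1.e+00] F [0.28 0.06 1.26] T [-0.012 -0.034 -0.006] open 0.0001
```

{"api": "step_arm", "payload": {
  "increments": "0 0 0 0 0 0; 0 0 0 0 0 0; 0 0 0 0 0 0; 0 0 0 0 0 0; 0 0 0 0 0 0; 0 0 0 0 0 0"
}}

```text
t: 8.08
tool_pos: [0.5062, -0.3434, 0.0653]
tool_rot: [-3.126, 0.31, -0.0]
contact_force: [0.9, -0.9, -0.3]
opening: 0.0
```

```bash
cat > snap.py <<'E'
import sys
from fit import *
k=sys.argv[1]
w=cam("wrist");t=cam("top");s=cam("scene")
np.save(f"w{k}.npy",w);np.save(f"t{k}.npy",t);np.save(f"s{k}.npy",s)
crop(s["pixels"],190,110,290,220,6,f"pics/s{k}.png")
cv2.imwrite(f"pics/w{k}.png",w["pixels"][:,:,::-1])
crop(t["pixels"],300,160,410,270,6,f"pics/t{k}.png")
st()
E
python3 snap.py 8
```

```text
t 8.23 pos [ 0.5062 -0.3434  0.0653] yaw -11.31 z [ 0. -0. -1.] F [ 0.28 -0.61  0.32] T [-0.015 -0.075  0.018] open 0.0001
```

View pics/s8.png

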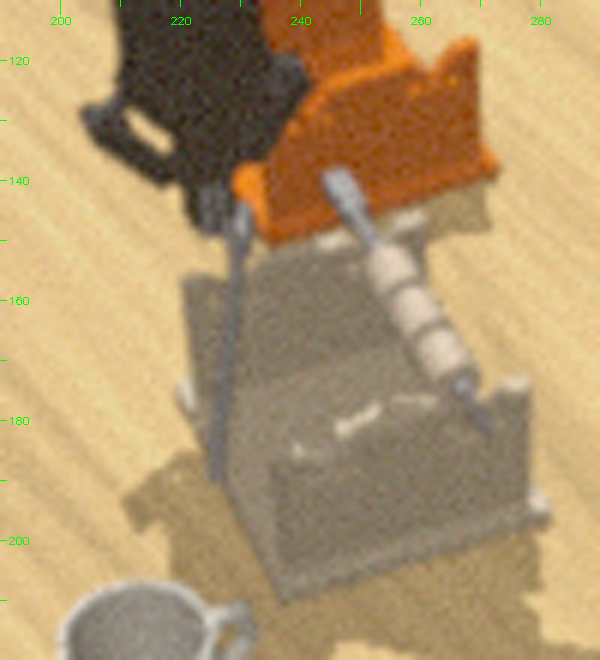

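View pics/w8.png

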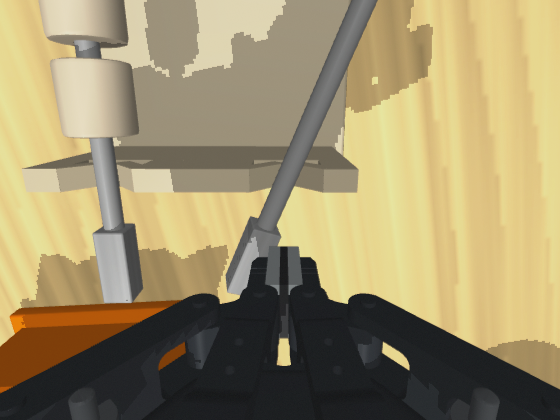

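View pics/t8.png

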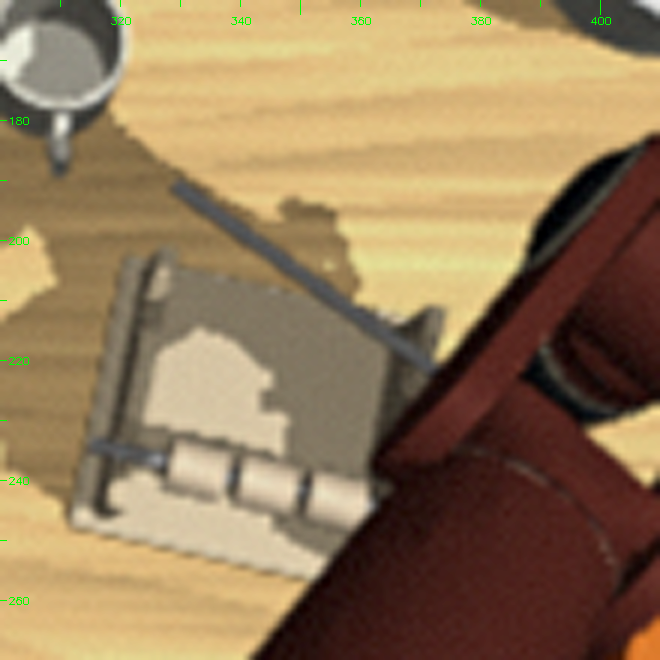

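```bash
python3 - <<'E'
from fit import *
w,t,s=[np.load(f"{c}8.npy",allow_pickle=True).item() for c in "wts"]
o=ctrl.get_obs();T=R.from_rotvec(o["tool_rot"]).as_matrix();p=o["tool_pos"]
for z in (0,-.019,-.03,-.05):
  for y in (-.011,0,.011):
    print(z,y,"scene",proj(s,p+T@[0,y,z]).round(1),"wrist",proj(w,p+T@[0,y,z]).round(1))
x=fit([(w,(362.5,10),None),(w,(265,226),.018),(w,(327,90),None),(t,(329.5,190.5),.205),(t,(366,216.5),None),(s,(226.2,189.5),.205)],[.5,-.34,.085,np.radians(55),0.])
crop(s["pixels"],195,100,255,165,12,"pics/s8b.png")
E
```

```text
0 -0.011 scene [227.  155.1] wrist [284.9 225. ]
0 0 scene [225.9 153.1] wrist [284.9 244.4]
0 0.011 scene [224.8 151.1] wrist [284.9 263.1]
-0.019 -0.011 scene [226.5 150.7] wrist [285.  238.8]
-0.019 0 scene [225.4 148.7] wrist [285. 260.]
-0.019 0.011 scene [224.3 146.7] wrist [285.  280.5]
-0.03 -0.011 scene [226.2 148.1] wrist [285.1 248.2]
-0.03 0 scene [225.1 146.1] wrist [285.1 270.8]
-0.03 0.011 scene [224.  144.1] wrist [285.  292.4]
-0.05 -0.011 scene [225.6 143.3] wrist [285.3 269.4]
-0.05 0 scene [224.5 141.3] wrist [285.2 294.8]
-0.05 0.011 scene [223.4 139.3] wrist [285.2 318.9]
O [ 0.4897 -0.3409  0.0789] az 55.33 el 3.69 tip [ 0.6061 -0.1726  0.092 ] res [-0.16  0.24  0.15  0.35 -0.5   0.18  0.96 -0.87 -0.16]
```

View pics/s8b.png

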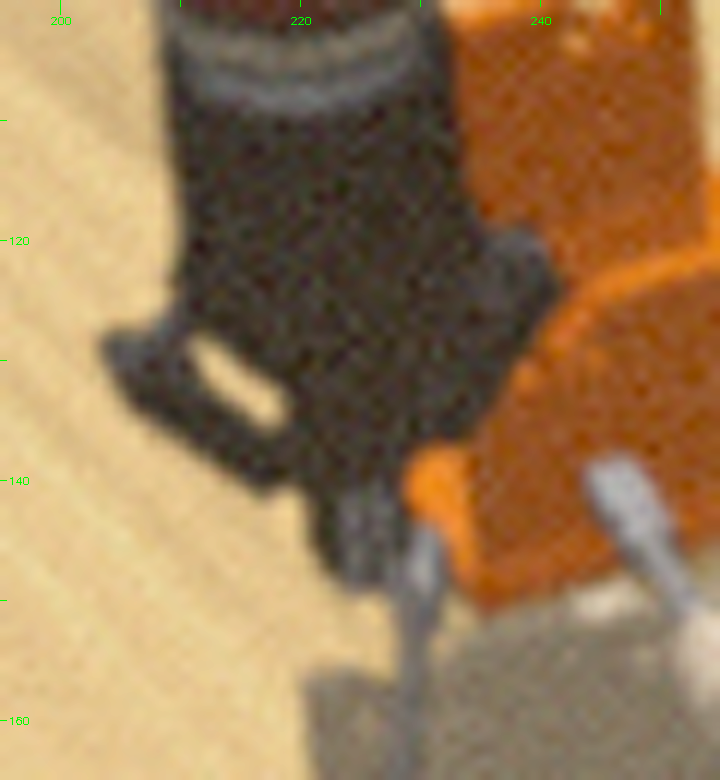

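{"api": "step_arm", "payload": {
  "increments": "0 0 -0.1 0 0 0; 0 0 -0.1 0 0 0; 0 0 -0.1 0 0 0; 0 0 -0.1 0 0 0; 0 0 -0.1 0 0 0; 0 0 -0.1 0 0 0; 0 0 -0.1 0 0 0; 0 0 -0.1 0 0 0; 0 0 -0.1 0 0 0; 0 0 -0.1 0 0 0; 0 0 0 0 0 0; 0 0 0 0 0 0"
}}

```text
t: 9.23
tool_pos: [0.5062, -0.3436, 0.0905]
tool_rot: [3.126, -0.31, 0.0]
contact_force: [0.2, -0.3, -0.4]
opening: -0.0004
```

```bash
python3 snap.py 9
```

```text
t 9.38 pos [ 0.506  -0.3433  0.0901] yaw -11.31 z [-3.e-04  3.e-04 -1.e+00] F [-0.28 -0.52 -0.32] T [ 0.021 -0.055 -0.007] open -0.0003
```

View pics/s9.png

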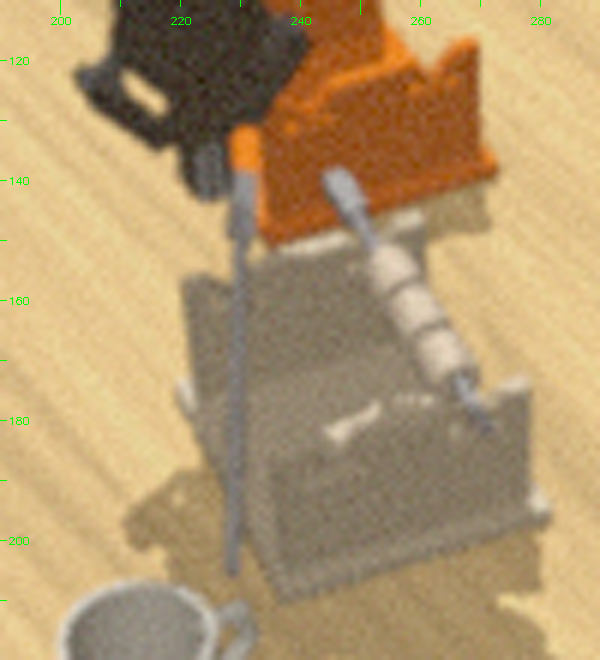

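View pics/w9.png

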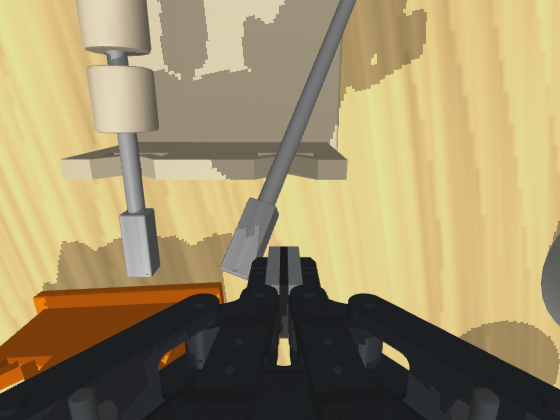

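View pics/t9.png

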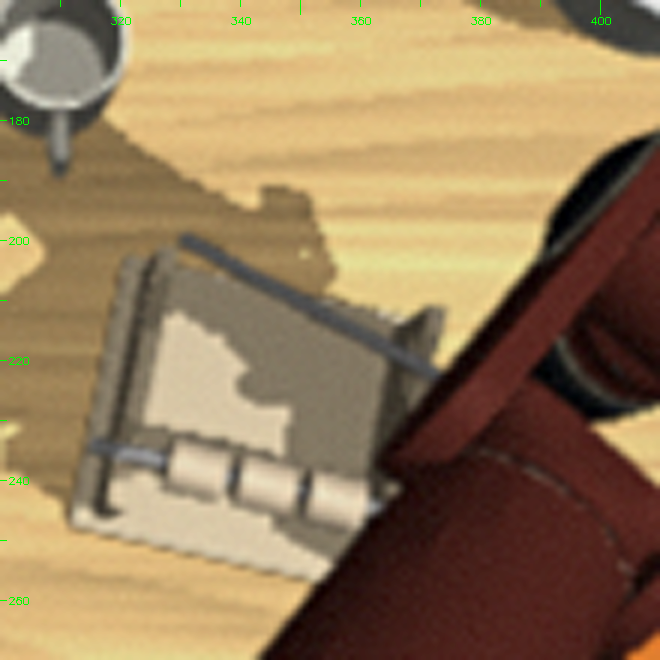

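```bash
python3 - <<'E'
from fit import *
w,t,s=[np.load(f"{c}9.npy",allow_pickle=True).item() for c in "wts"]
crop(w["pixels"],200,130,330,290,4,"pics/w9b.png")
x=fit([(w,(348,10),None),(w,(268,202),.018),(w,(310,100),None),(t,(330.7,199.7),.205),(t,(366,218.5),None),(s,(229,205.5),.205)],[.5,-.34,.085,np.radians(60),-.3])
E
```

```text
O [ 0.4949 -0.327   0.1139] az 53.76 el -34.84 tip [ 0.5943 -0.1913 -0.0032] res [ 0.33 -0.06 -0.03 -0.25 -0.02  0.12  0.07 -0.85 -0.03]
```

View pics/w9b.png

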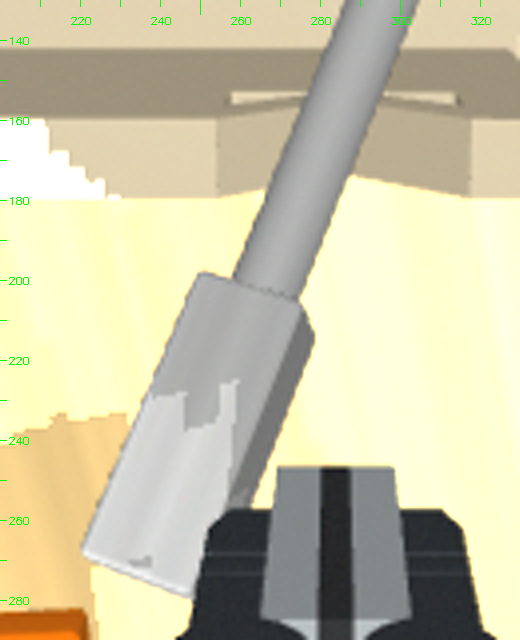

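{"api": "step_arm", "payload": {
  "increments": "0.1 0.1 -0.8 0 0 0; 0 0.1 -0.9 0 0 0; 0 0 -0.9 0 0 0",
  "fingers": 0.2
}}

```text
t: 9.63
tool_pos: [0.507, -0.3487, 0.155]
tool_rot: [-3.125, 0.31, 0.003]
contact_force: [-0.1, -0.3, 0.6]
opening: 0.0357
```

```bash
cat >> h.py <<'E'
def tiltR(az,el): # rod az, el (deg): tool perpendicular to the rod, y = -rod dir
    a,e=np.radians([az,el]);d=np.array([np.cos(e)*np.cos(a),np.cos(e)*np.sin(a),np.sin(e)])
    x=np.array([np.sin(a),-np.cos(a),0]);y=-d;return np.column_stack([x,y,np.cross(x,y)])
G=.047
E
python3 - <<'E'
from h import *
st()
O=np.array([.495,-.328,.116]);Rt=tiltR(53.8,-33.5);print(Rt[:,2])
plan(O+(G-.075)*Rt[:,2],0,9,Rt=Rt)
E
```

```text
t 9.63 pos [ 0.507  -0.3487  0.155 ] yaw -11.33 z [-0.0017  0.0013 -1.    ] F [-0.09 -0.26  0.57] T [-0.069 -0.037  0.005] open 0.0357
[-0.32597711 -0.44539124 -0.83388582]
n 9 row: [-0.065 -0.148  0.035] [-0.6398 -0.1387  0.4691] yaw -11.326 tilt z [-0.0017  0.0013 -1.    ]
```

{"api": "step_arm", "payload": {
  "increments": "-0.065 -0.148 0.035 -0.64 -0.139 0.469; -0.065 -0.148 0.035 -0.64 -0.139 0.469; -0.065 -0.148 0.035 -0.64 -0.139 0.469; -0.065 -0.148 0.035 -0.64 -0.139 0.469; -0.065 -0.148 0.035 -0.64 -0.139 0.469; -0.065 -0.148 0.035 -0.64 -0.139 0.469; -0.065 -0.148 0.035 -0.64 -0.139 0.469; -0.065 -0.148 0.035 -0.64 -0.139 0.469; -0.065 -0.148 0.035 -0.64 -0.139 0.469; 0 0 0 0 0 0; 0 0 0 0 0 0"
}}

```text
t: 10.55
tool_pos: [0.5048, -0.315, 0.1384]
tool_rot: [2.45, -0.796, -0.241]
contact_force: [0.5, 0.2, -0.6]
opening: 0.0512
```

```bash
python3 snap.py 10; python3 -c "
from h import *
o=ctrl.get_obs();print(o['q'].round(2)); w=np.load('w10.npy',allow_pickle=True).item();crop(w['pixels'],180,100,400,300,3,'pics/w10b.png')"
```

```text
t 10.7 pos [ 0.5048 -0.3165  0.1405] yaw -36.19 z [-0.3235 -0.4463 -0.8343] F [-0.31  0.38  0.51] T [ 0.227 -0.177 -0.007] open 0.0514
[-0.41  0.16  1.7  -0.57  1.45  0.34]
```

View pics/w10.png

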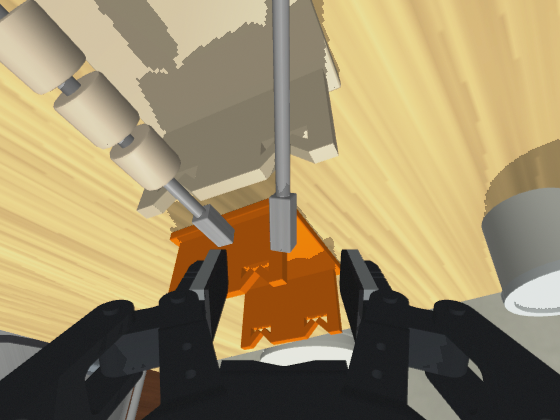

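View pics/s10.png

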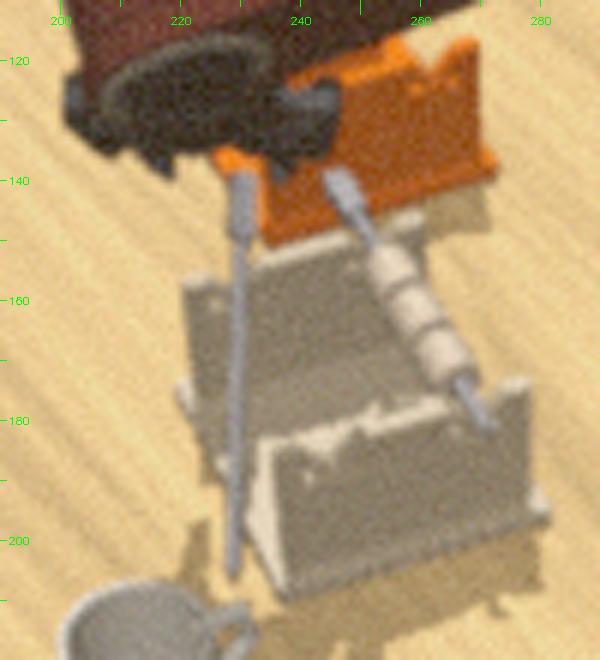

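View pics/w10b.png

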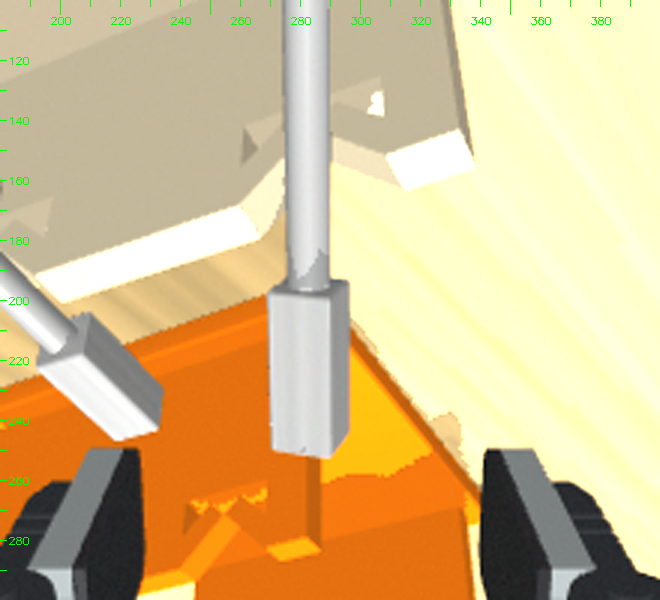

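```bash
python3 - <<'E'
from fit import *
w,t,s=[np.load(f"{c}10.npy",allow_pickle=True).item() for c in "wts"]
# include tip-on-bench constraint by fixed-el fits
x=fit([(w,(281.7,20),None),(w,(283,197),.018),(w,(282.3,105),None),(w,(282.5,250),-.016),(s,(229,205.5),.205)],[.5,-.34,.115,np.radians(55),-.55])
x=fit([(w,(281.7,20),None),(w,(283,197),.018),(w,(282.3,105),None),(s,(229,205.5),.205),(s,(230.5,145),.018)],[.5,-.34,.115,np.radians(55),-.55])
O=np.array(x[:3]);Rt=tiltR(np.degrees(x[3]),np.degrees(x[4]));
o=ctrl.get_obs();T=R.from_rotvec(o["tool_rot"]).as_matrix();print("O in tool",T.T@(O-o["tool_pos"]))
plan(O+G*Rt[:,2],0,6,Rt=Rt)
E
```

```text
O [ 0.4945 -0.327   0.1149] az 54.34 el -36.71 tip [ 0.5903 -0.1934 -0.0077] res [-0.15 -0.39 -0.01  0.09  0.33  0.    0.01 -0.02]
O [ 0.4963 -0.3249  0.1177] az 54.53 el -36.93 tip [ 0.5914 -0.1914 -0.0054] res [-0.   -0.09  0.57  0.02 -0.02  0.03 -0.58  3.06]
O in tool [-0.00201529 -0.00268823  0.02547998]
n 6 row: [-0.013 -0.011  0.483] [-0.101   0.0081 -0.0201] yaw -36.194 tilt z [-0.3235 -0.4463 -0.8343]
```

```bash
python3 - <<'E'
from h import *
O=np.array([.4945,-.327,.1155]);Rt=tiltR(54.3,-34)
plan(O+(G-.025)*Rt[:,2],0,4,Rt=Rt)
E
```

```text
n 4 row: [-0.022 -0.016  0.509] [-0.0238  0.0058 -0.022 ] yaw -36.194 tilt z [-0.3235 -0.4463 -0.8343]
```

{"api": "step_arm", "payload": {
  "increments": "-0.022 -0.016 0.509 -0.02 0 -0.022; -0.022 -0.016 0.509 -0.02 0 -0.022; -0.022 -0.016 0.509 -0.02 0 -0.022; -0.022 -0.016 0.509 -0.02 0 -0.022; 0 0 0 0 0 0; 0 0 0 0 0 0",
  "fingers": -0.25
}}

```text
t: 11.2
tool_pos: [0.4857, -0.3363, 0.0947]
tool_rot: [2.444, -0.787, -0.249]
contact_force: [-0.6, 0.2, 0.3]
opening: 0.032
```

```bash
python3 - <<'E'
from h import *
st()
w=cam("wrist");np.save("w11.npy",w);crop(w['pixels'],180,130,400,330,3,'pics/w11b.png')
E
```

```text
t 11.2 pos [ 0.4857 -0.3363  0.0947] yaw -35.82 z [-0.3314 -0.4504 -0.829 ] F [-0.55  0.22  0.33] T [ 0.21  -0.153 -0.005] open 0.032
```

View pics/w11b.png

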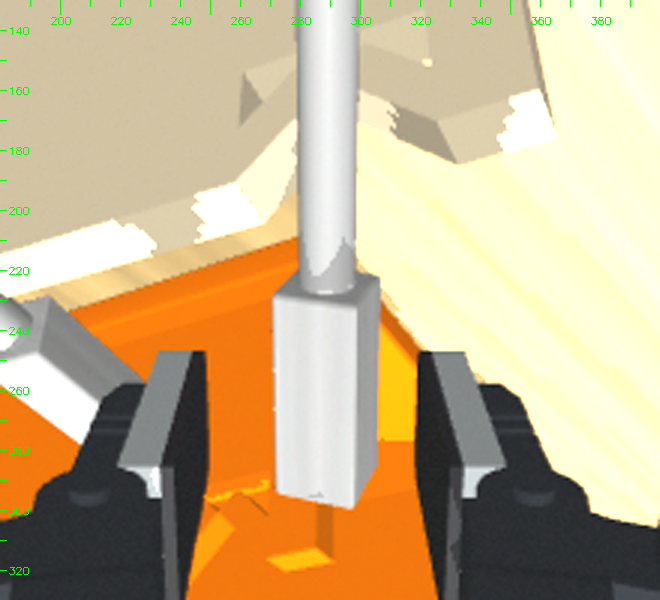

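{"api": "step_arm", "payload": {
  "increments": "0.02 0 0.25 0 0 0; 0.02 0 0.25 0 0 0; 0.02 0 0.25 0 0 0; 0.02 0 0.25 0 0 0; 0 0 0 0 0 0; 0 0 0 0 0 0"
}}

```text
t: 11.75
tool_pos: [0.4801, -0.3487, 0.075]
tool_rot: [2.444, -0.787, -0.246]
contact_force: [-0.1, -0.1, 0.1]
opening: 0.0318
```

```bash
python3 - <<'E'
from h import *
st()
w=cam("wrist");np.save("w12.npy",w);crop(w['pixels'],180,130,400,330,3,'pics/w12b.png')
E
```

```text
t 11.75 pos [ 0.4801 -0.3487  0.075 ] yaw -35.79 z [-0.3296 -0.4514 -0.8292] F [-0.14 -0.08  0.11] T [ 0.187 -0.137 -0.035] open 0.0318
```

View pics/w12b.png

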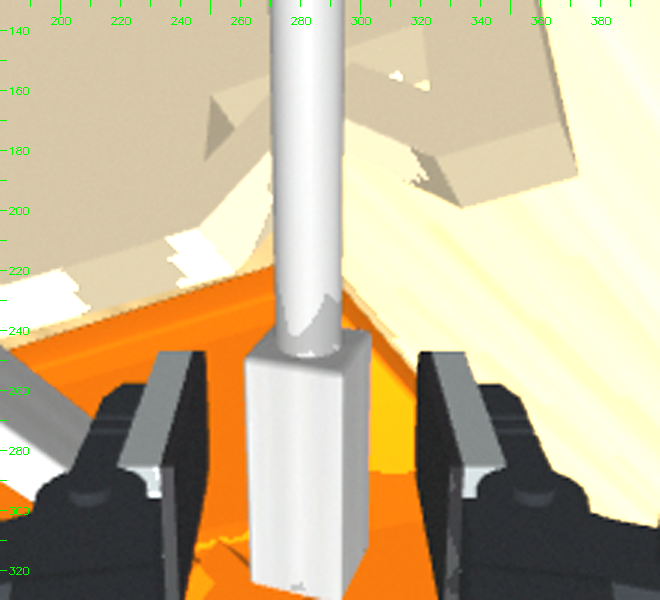

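{"api": "step_arm", "payload": {
  "increments": "-0.02 0 0.2 0 0 0; -0.02 0 0.2 0 0 0; 0 0 0 0 0 0; 0 0 0 0 0 0"
}}

```text
t: 12.13
tool_pos: [0.4761, -0.3525, 0.0669]
tool_rot: [2.444, -0.787, -0.246]
contact_force: [-0.1, -0.1, 0.1]
opening: 0.0322
```

```bash
python3 - <<'E'
from h import *
st()
w=cam("wrist");np.save("w13.npy",w);crop(w['pixels'],180,150,400,350,3,'pics/w13b.png')
s=cam("scene");crop(s["pixels"],190,110,290,220,6,"pics/s13.png")
E
```

```text
t 12.13 pos [ 0.4761 -0.3525  0.0669] yaw -35.78 z [-0.3294 -0.4515 -0.8293] F [-0.12 -0.09  0.11] T [ 0.203 -0.146  0.003] open 0.0322
```

View pics/w13b.png

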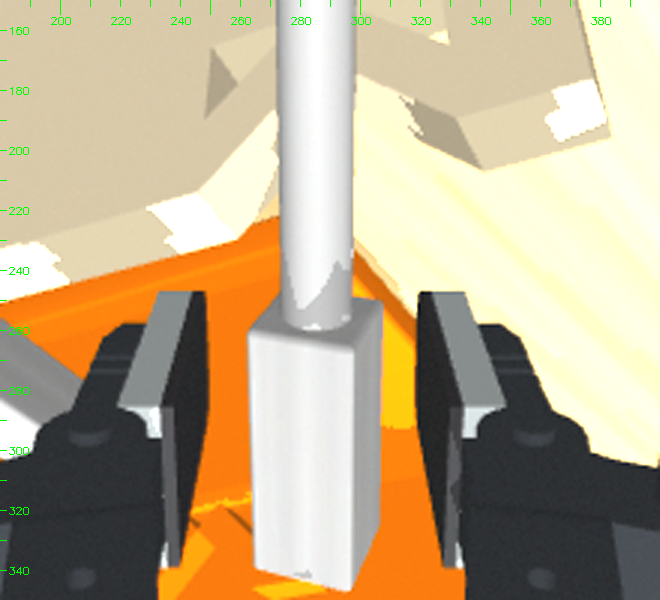

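View pics/s13.png

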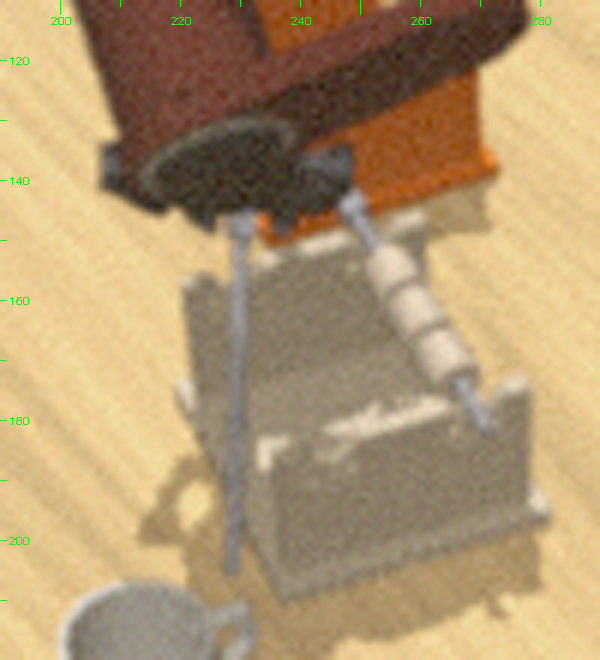

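{"api": "step_arm", "payload": {
  "increments": "0 0 0 0 0 0; 0 0 0 0 0 0; 0 0 0 0 0 0; 0 0 0 0 0 0; 0 0 0 0 0 0",
  "fingers": -1,
  "newtons": 40
}}

```text
t: 12.65
tool_pos: [0.4767, -0.3526, 0.0675]
tool_rot: [2.444, -0.787, -0.244]
contact_force: [-0.5, -0.2, 0.1]
opening: 0.0154
```

```bash
python3 - <<'E'
from h import *
st()
w=cam("wrist");np.save("w14.npy",w);crop(w['pixels'],180,150,400,350,3,'pics/w14b.png')
E
```

```text
t 12.65 pos [ 0.4767 -0.3526  0.0675] yaw -35.76 z [-0.3283 -0.4521 -0.8294] F [-0.55 -0.24  0.13] T [ 0.282 -0.178 -0.049] open 0.0154
```

View pics/w14b.png

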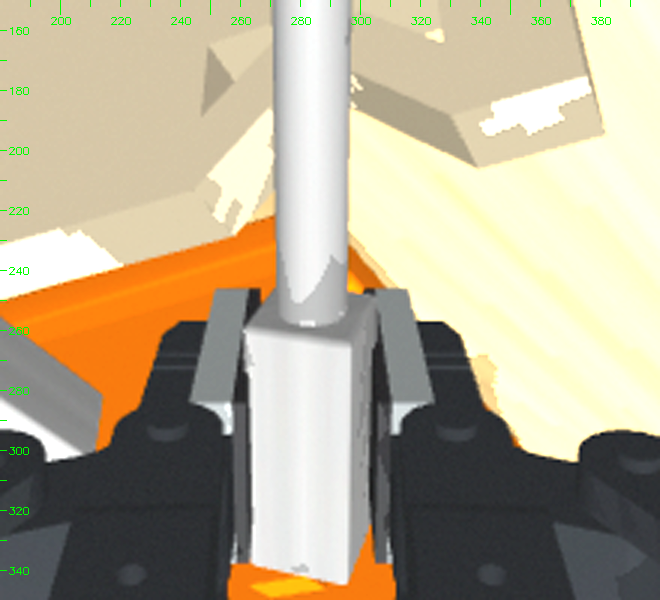

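{"api": "step_arm", "payload": {
  "increments": "0 0 0 0 0 0; 0 0 0 0 0 0; 0 0 0 0 0 0; 0 0 0 0 0 0",
  "newtons": 110
}}

```text
t: 13.03
tool_pos: [0.4766, -0.3526, 0.0675]
tool_rot: [2.444, -0.787, -0.244]
contact_force: [0.5, 1.0, 0.8]
opening: 0.0134
```

```bash
python3 - <<'E'
from h import *
st()
w=cam("wrist");np.save("w15.npy",w);crop(w['pixels'],180,150,400,350,3,'pics/w15b.png')
E
```

```text
t 13.03 pos [ 0.4766 -0.3526  0.0675] yaw -35.76 z [-0.3284 -0.452  -0.8294] F [0.47 0.97 0.77] T [ 0.339 -0.221  0.006] open 0.0134
```

View pics/w15b.png

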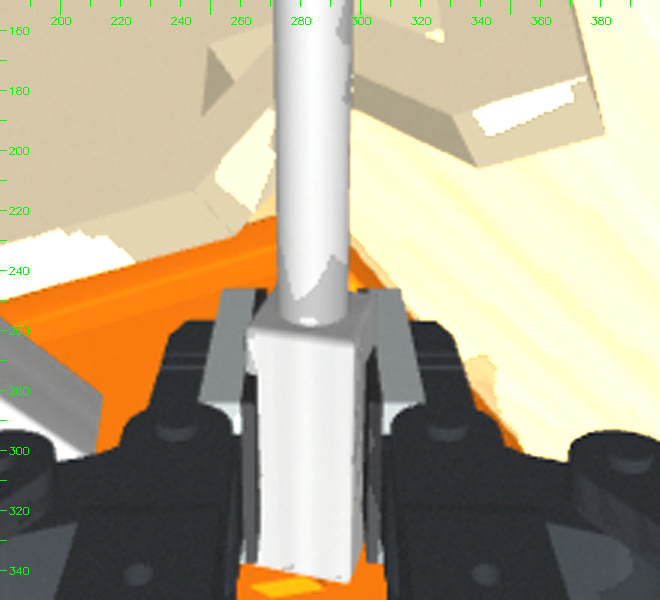

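{"api": "step_arm", "payload": {
  "increments": "0 0.28 -0.41 0 0 0; 0 0.56 -0.83 0 0 0; 0 0.56 -0.83 0 0 0; 0 0.56 -0.83 0 0 0; 0 0 0 0 0 0; 0 0 0 0 0 0"
}}

```text
t: 13.58
tool_pos: [0.4778, -0.3535, 0.1575]
tool_rot: [2.443, -0.789, -0.239]
contact_force: [0.0, -1.0, -1.3]
opening: 0.0133
```

```bash
python3 - <<'E'
from h import *
st()
plan([.5,-.27,.16],-36,8)
E
python3 snap.py 16
```

```text
t 13.58 pos [ 0.4778 -0.3535  0.1575] yaw -35.77 z [-0.3253 -0.4537 -0.8297] F [ 0.03 -0.98 -1.3 ] T [ 0.309 -0.18  -0.022] open 0.0133
n 8 row: [-0.155 -0.383 -0.146] [ 0.7403 -0.0034  0.0042] yaw -35.774 tilt z [-0.3253 -0.4537 -0.8297]
t 13.73 pos [ 0.4757 -0.3524  0.1532] yaw -35.78 z [-0.3307 -0.4506 -0.8292] F [ 0.72 -0.27 -1.27] T [ 0.226 -0.23   0.028] open 0.0133
```

View pics/w16.png

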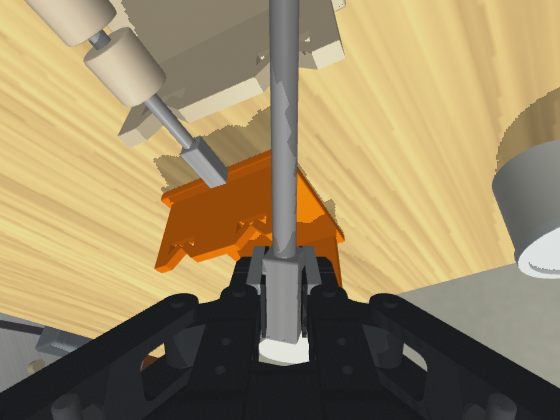

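View pics/s16.png

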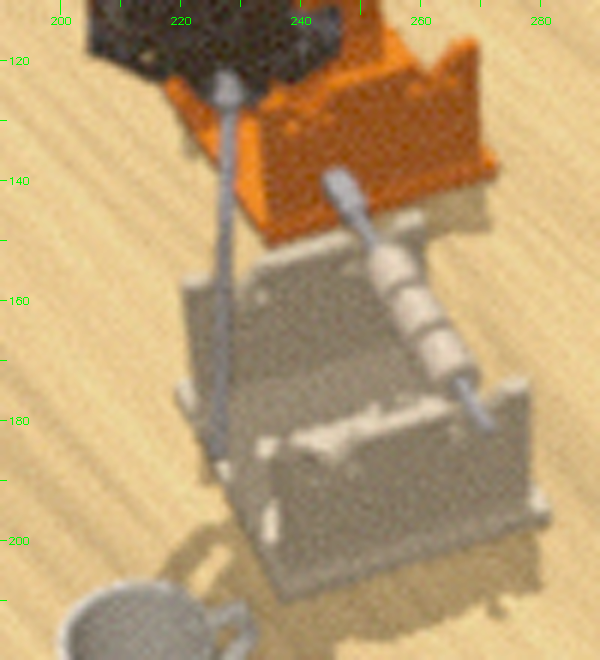

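{"api": "step_arm", "payload": {
  "increments": "-0.155 -0.38 -0.15 0.74 0 0; -0.155 -0.38 -0.15 0.74 0 0; -0.155 -0.38 -0.15 0.74 0 0; -0.155 -0.38 -0.15 0.74 0 0; -0.155 -0.38 -0.15 0.74 0 0; -0.155 -0.38 -0.15 0.74 0 0; -0.155 -0.38 -0.15 0.74 0 0; -0.155 -0.38 -0.15 0.74 0 0; 0 0 0 0 0 0"
}}

```text
t: 14.48
tool_pos: [0.4972, -0.2696, 0.1573]
tool_rot: [-2.987, 0.967, 0.008]
contact_force: [0.2, 0.0, -0.7]
opening: 0.0136
```

```bash
python3 - <<'E'
from h import *
st()
plan([.4975,-.075,.10],2.5,12)
E
```

```text
t 14.48 pos [ 0.4972 -0.2696  0.1573] yaw -35.86 z [-0.0041  0.0031 -1.    ] F [ 0.23  0.03 -0.67] T [-0.032  0.048 -0.007] open 0.0136
n 12 row: [-0.206 -0.628  0.192] [-0.0015  0.0041 -0.558 ] yaw -35.862 tilt z [-0.0041  0.0031 -1.    ]
```

{"api": "step_arm", "payload": {
  "increments": "-0.206 -0.628 0.19 0 0 -0.558; -0.206 -0.628 0.19 0 0 -0.558; -0.206 -0.628 0.19 0 0 -0.558; -0.206 -0.628 0.19 0 0 -0.558; -0.206 -0.628 0.19 0 0 -0.558; -0.206 -0.628 0.19 0 0 -0.558; -0.206 -0.628 0.19 0 0 -0.558; -0.206 -0.628 0.19 0 0 -0.558; -0.206 -0.628 0.19 0 0 -0.558; -0.206 -0.628 0.19 0 0 -0.558; -0.206 -0.628 0.19 0 0 -0.558; -0.206 -0.628 0.19 0 0 -0.558"
}}

```text
t: 15.48
tool_pos: [0.4974, -0.074, 0.0997]
tool_rot: [3.14, 0.076, -0.01]
contact_force: [0.2, 0.3, -1.0]
opening: 0.0133
```

{"api": "step_arm", "payload": {
  "increments": "0 0 0 0 0 0; 0 0 0 0 0 0; 0 0 0 0 0 0"
}}

```text
t: 15.73
tool_pos: [0.4984, -0.0752, 0.1011]
tool_rot: [-3.141, -0.07, 0.006]
contact_force: [-0.2, -0.2, -1.1]
opening: 0.0134
```

```bash
python3 - <<'E'
from h import *
st()
w=cam("wrist");t=cam("top");s=cam("scene")
np.save("w17.npy",w);np.save("t17.npy",t);np.save("s17.npy",s)
cv2.imwrite("pics/w17.png",w["pixels"][:,:,::-1])
crop(t["pixels"],180,180,310,280,6,"pics/t17.png")
crop(s["pixels"],240,190,380,310,5,"pics/s17.png")
E
```

```text
t 15.73 pos [ 0.4984 -0.0752  0.1011] yaw 2.57 z [-4.e-03 -1.e-04 -1.e+00] F [-0.19 -0.19 -1.06] T [-0.05  -0.018 -0.007] open 0.0134
```

View pics/w17.png

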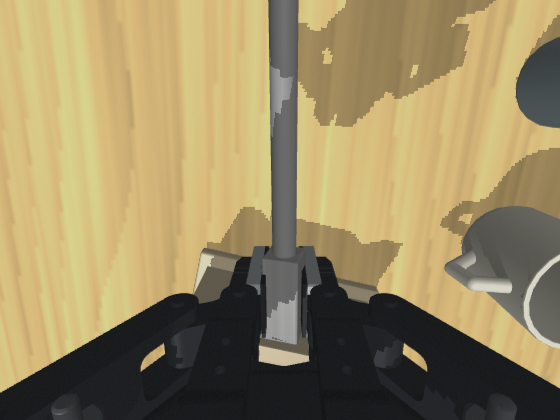

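View pics/t17.png

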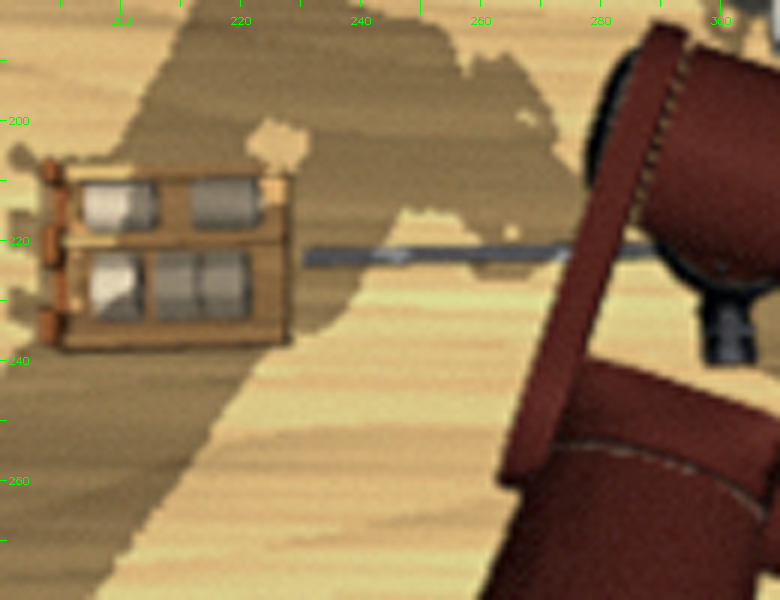

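View pics/s17.png

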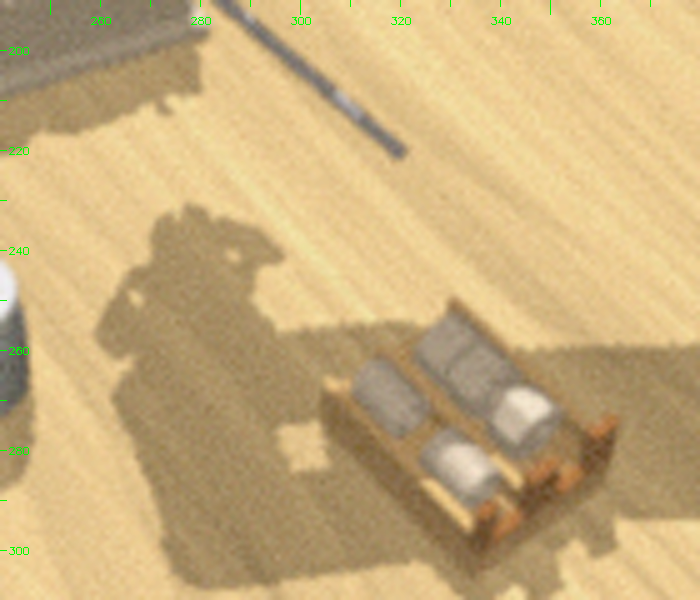

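```bash
python3 - <<'E'
from fit import *
w,t,s=[np.load(f"{c}17.npy",allow_pickle=True).item() for c in "wts"]
crop(w["pixels"],240,0,330,350,2,"pics/w17b.png")
crop(w["pixels"],240,230,330,350,6,"pics/w17c.png")
x=fit([(w,(283.4,20),None),(w,(284.8,200),None),(t,(230.4,222.8),.205),(t,(262,222.3),None),(s,(320.5,220.8),.205),(s,(302,204.5),None)],[.4975,-.07,.15,np.radians(92),0])
o=ctrl.get_obs();T=R.from_rotvec(o["tool_rot"]).as_matrix();print("O in tool",T.T@(x[:3]-o["tool_pos"]))
E
```

```text
O [ 0.499  -0.0772  0.1524] az 93.05 el 0.8 tip [0.4881 0.1275 0.1552] res [-0.05  0.05 -0.08  0.27 -0.1  -0.08 -0.05 -0.03]
O in tool [-8.63648906e-05  1.52517943e-03 -5.05770342e-02]
```

View pics/w17c.png

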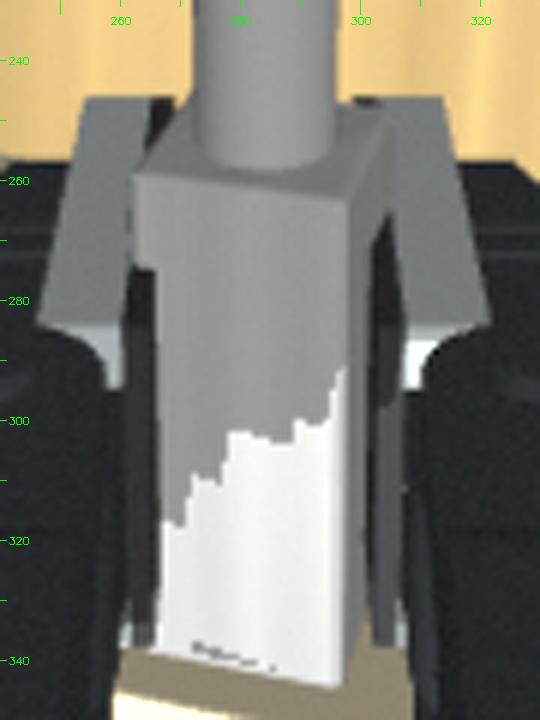

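```bash
cat >> h.py <<'E'
GE=np.array([.483,.2685,.044]);AZ=92.5
U=np.array([np.cos(np.radians(AZ)),np.sin(np.radians(AZ)),0]);V=np.array([U[1],-U[0],0]) # V: +world x (board -y)
OFF=np.array([0,.0015,-.0505]); 
def tcp_for(bx,lat,z,Rt): # tip at board x (m), lateral lat along V, rod origin z, tool rotation Rt
    O=GE+(bx-.055-.205)*U+lat*V;O[2]=z
    return O-Rt@OFF
E
python3 - <<'E'
from h import *
Rt=down(AZ-90-.5)@R.from_rotvec([-.014,0,0]).as_matrix()
st();print((Rt).round(4))
plan(tcp_for(-.053,0,.060,Rt),0,8,Rt=Rt)
E
```

```text
t 15.88 pos [ 0.4988 -0.0756  0.1018] yaw 2.53 z [-2.7e-03  3.0e-04 -1.0e+00] F [-0.89 -1.02 -0.01] T [-0.024 -0.025 -0.035] open 0.0136
[[ 9.994e-01  3.490e-02  5.000e-04]
 [ 3.490e-02 -9.993e-01 -1.400e-02]
 [ 0.000e+00  1.400e-02 -9.999e-01]]
n 8 row: [-0.004 -0.164  0.461] [-0.018   0.0032  0.0115] yaw 2.527 tilt z [-2.7e-03  3.0e-04 -1.0e+00]
```

{"api": "step_arm", "payload": {
  "increments": "0 -0.164 0.46 -0.018 0 0.0115; 0 -0.164 0.46 -0.018 0 0.0115; 0 -0.164 0.46 -0.018 0 0.0115; 0 -0.164 0.46 -0.018 0 0.0115; 0 -0.164 0.46 -0.018 0 0.0115; 0 -0.164 0.46 -0.018 0 0.0115; 0 -0.164 0.46 -0.018 0 0.0115; 0 -0.164 0.46 -0.018 0 0.0115; 0 0 0 0 0 0; 0 0 0 0 0 0"
}}

```text
t: 16.72
tool_pos: [0.4961, -0.0421, 0.0083]
tool_rot: [3.128, 0.058, -0.007]
contact_force: [0.2, -0.7, -0.4]
opening: 0.0134
```

```bash
python3 - <<'E'
from h import *
st()
w=cam("wrist");t=cam("top");s=cam("scene")
np.save("w18.npy",w);np.save("t18.npy",t);np.save("s18.npy",s)
cv2.imwrite("pics/w18.png",w["pixels"][:,:,::-1])
crop(t["pixels"],180,190,280,250,8,"pics/t18.png")
crop(s["pixels"],280,200,380,300,6,"pics/s18.png")
E
```

```text
t 16.72 pos [ 0.4961 -0.0421  0.0083] yaw 2.11 z [-0.0045 -0.013  -0.9999] F [ 0.24 -0.71 -0.37] T [-0.022 -0.021  0.026] open 0.0134
```

View pics/w18.png

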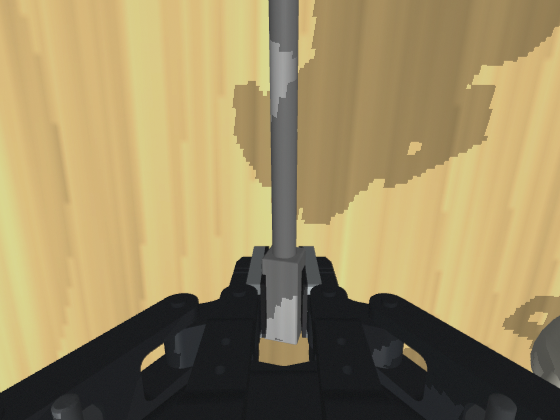

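View pics/t18.png

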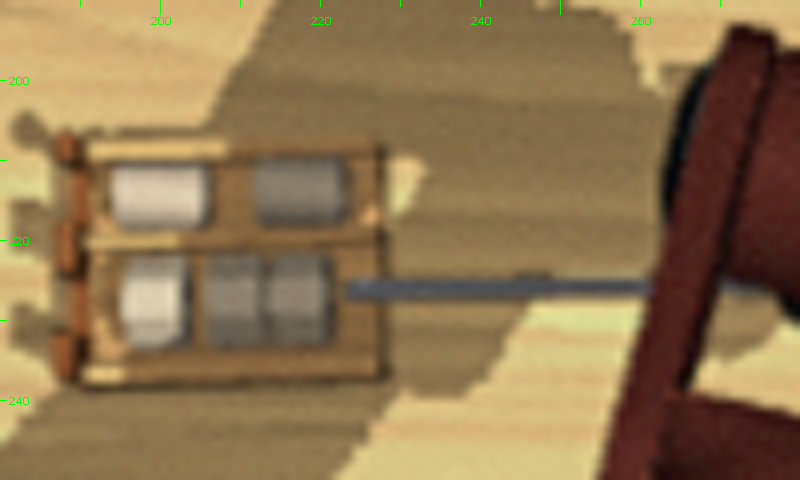

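View pics/s18.png

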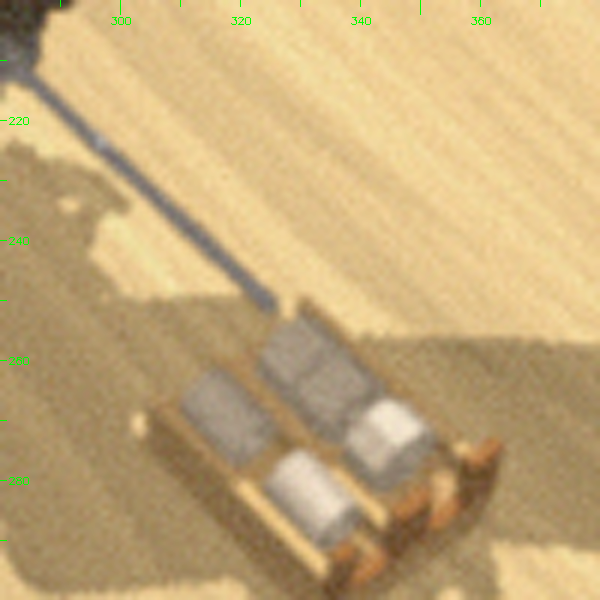

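```bash
python3 - <<'E'
from fit import *
w,t,s=[np.load(f"{c}18.npy",allow_pickle=True).item() for c in "wts"]
x=fit([(w,(283.8,20),None),(w,(284.8,200),None),(t,(223.4,226.2),.205),(t,(255,225.7),None),(s,(324.8,250.3),.205),(s,(300,226.5),None)],[.4975,-.04,.06,np.radians(92),0])
o=ctrl.get_obs();T=R.from_rotvec(o["tool_rot"]).as_matrix();print("O in tool",T.T@(x[:3]-o["tool_pos"]))
for p in ((223.4,226.2,x[2]),(255,225.7,x[2]),(199.5,227.5,.062),(209.3,227.3,.062),(217.5,227.3,.062)): print(p,onplane(t,*p).round(4))
E
```

```text
O [ 0.4966 -0.0455  0.0587] az 92.41 el 0.72 tip [0.488  0.1593 0.0613] res [-0.16  0.1   0.24  0.2   0.16  0.34 -0.03  0.03]
O in tool [-0.00128552  0.0032929  -0.04840208]
(223.4, 226.2, np.float64(0.05873016866694773)) [0.4889 0.1604 0.0587]
(255, 225.7, np.float64(0.05873016866694773)) [0.4928 0.0597 0.0587]
(199.5, 227.5, 0.062) [0.4826 0.2356 0.062 ]
(209.3, 227.3, 0.062) [0.4839 0.2046 0.062 ]
(217.5, 227.3, 0.062) [0.4845 0.1786 0.062 ]
```

{"api": "step_arm", "payload": {
  "increments": "0 0 0.22 0 0 0; 0 0 0.22 0 0 0; 0 0 0.22 0 0 0; 0 0 0.22 0 0 0; 0 0 0 0 0 0; 0 0 0 0 0 0; 0 0 0 0 0 0"
}}

```text
t: 17.45
tool_pos: [0.4968, -0.0428, -0.0127]
tool_rot: [3.128, 0.057, -0.004]
contact_force: [0.9, 0.2, -1.1]
opening: 0.0135
```

```bash
python3 - <<'E'
from h import *
st()
E
```

```text
t 17.45 pos [ 0.4968 -0.0428 -0.0127] yaw 2.07 z [-0.0025 -0.0134 -0.9999] F [ 0.87  0.2  -1.1 ] T [-0.032  0.004 -0.018] open 0.0135
```

{"api": "step_arm", "payload": {
  "increments": "0 0 0.04 0 0 0; 0 0 0.04 0 0 0; 0 0 0 0 0 0"
}}

```text
t: 17.7
tool_pos: [0.4968, -0.0428, -0.0146]
tool_rot: [3.128, 0.057, -0.004]
contact_force: [-0.2, -0.2, -0.3]
opening: 0.0131
```

```bash
python3 - <<'E'
from h import *
st()
E
```

```text
t 17.7 pos [ 0.4968 -0.0428 -0.0146] yaw 2.07 z [-0.0023 -0.0134 -0.9999] F [-0.2  -0.22 -0.28] T [-0.026  0.002 -0.007] open 0.0131
```

{"api": "step_arm", "payload": {
  "increments": "0 0 0.04 0 0 0; 0 0 0.04 0 0 0; 0 0 0 0 0 0"
}}

```text
t: 17.95
tool_pos: [0.4966, -0.0428, -0.0168]
tool_rot: [3.128, 0.057, -0.005]
contact_force: [0.5, -0.3, 0.5]
opening: 0.0131
```

```bash
python3 -c "
from h import *
st()"
```

```text
t 17.95 pos [ 0.4966 -0.0428 -0.0168] yaw 2.08 z [-0.0027 -0.0133 -0.9999] F [ 0.47 -0.27  0.46] T [-0.061  0.008 -0.014] open 0.0131
```

{"api": "step_arm", "payload": {
  "increments": "0 0 0.04 0 0 0; 0 0 0.04 0 0 0; 0 0 0 0 0 0"
}}

```text
t: 18.2
tool_pos: [0.4966, -0.0429, -0.0189]
tool_rot: [3.128, 0.057, -0.005]
contact_force: [0.3, -0.2, -0.9]
opening: 0.013
```

```bash
python3 -c "
from h import *
st()"
```

```text
t 18.2 pos [ 0.4966 -0.0429 -0.0189] yaw 2.08 z [-0.0028 -0.0133 -0.9999] F [ 0.31 -0.16 -0.91] T [-0.053 -0.032 -0.051] open 0.013
```

{"api": "step_arm", "payload": {
  "increments": "0 0 0.03 0 0 0; 0 0 0.03 0 0 0; 0 0 0 0 0 0"
}}

```text
t: 18.45
tool_pos: [0.4967, -0.0429, -0.0203]
tool_rot: [3.128, 0.057, -0.004]
contact_force: [0.3, 0.7, -0.7]
opening: 0.0136
```

```bash
python3 -c "
from h import *
st()"
```

```text
t 18.45 pos [ 0.4967 -0.0429 -0.0203] yaw 2.07 z [-0.0026 -0.0133 -0.9999] F [ 0.33  0.69 -0.69] T [-0.079  0.051 -0.001] open 0.0136
```

{"api": "step_arm", "payload": {
  "increments": "0 0 0.03 0 0 0; 0 0 0.03 0 0 0; 0 0 0 0 0 0"
}}

```text
t: 18.7
tool_pos: [0.4967, -0.0429, -0.0218]
tool_rot: [3.128, 0.057, -0.004]
contact_force: [-0.4, 0.0, -1.3]
opening: 0.0133
```

```bash
python3 -c "
from h import *
st()"
```

```text
t 18.7 pos [ 0.4967 -0.0429 -0.0218] yaw 2.07 z [-0.0026 -0.0133 -0.9999] F [-0.45  0.   -1.32] T [-0.124  0.091  0.034] open 0.0133
```

{"api": "step_arm", "payload": {
  "increments": "0 0 0.03 0 0 0; 0 0 0.02 0 0 0; 0 0 0 0 0 0"
}}

```text
t: 18.95
tool_pos: [0.4967, -0.0429, -0.023]
tool_rot: [3.128, 0.057, -0.004]
contact_force: [0.4, -0.1, -0.8]
opening: 0.0134
```

```bash
python3 -c "
from h import *
st()"
```

```text
t 18.95 pos [ 0.4967 -0.0429 -0.023 ] yaw 2.07 z [-0.0026 -0.0133 -0.9999] F [ 0.43 -0.07 -0.84] T [-0.011  0.017 -0.015] open 0.0134
```

{"api": "step_arm", "payload": {
  "increments": "0 0 0.03 0 0 0; 0 0 0.02 0 0 0; 0 0 0 0 0 0"
}}

```text
t: 19.2
tool_pos: [0.4968, -0.043, -0.0241]
tool_rot: [3.128, 0.057, -0.004]
contact_force: [-0.3, -0.6, 0.2]
opening: 0.0135
```

```bash
python3 -c "
from h import *
st()"
```

```text
t 19.2 pos [ 0.4968 -0.043  -0.0241] yaw 2.07 z [-0.0024 -0.0133 -0.9999] F [-0.3  -0.64  0.17] T [-0.052  0.028  0.034] open 0.0135
```

```bash
python3 - <<'E'
from h import *
t=cam("top");s=cam("scene")
np.save("t19.npy",t);np.save("s19.npy",s)
crop(t["pixels"],180,190,280,250,8,"pics/t19.png")
crop(s["pixels"],290,215,370,295,8,"pics/s19.png")
E
```

```text
(no output)
```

View pics/t19.png

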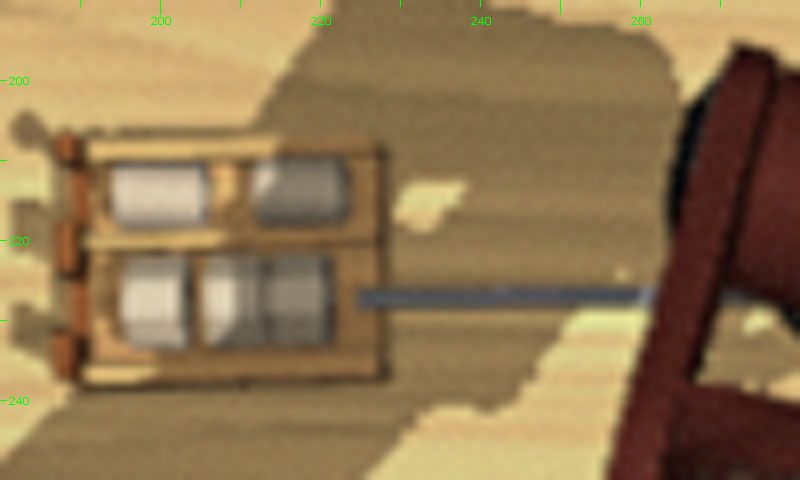

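View pics/s19.png

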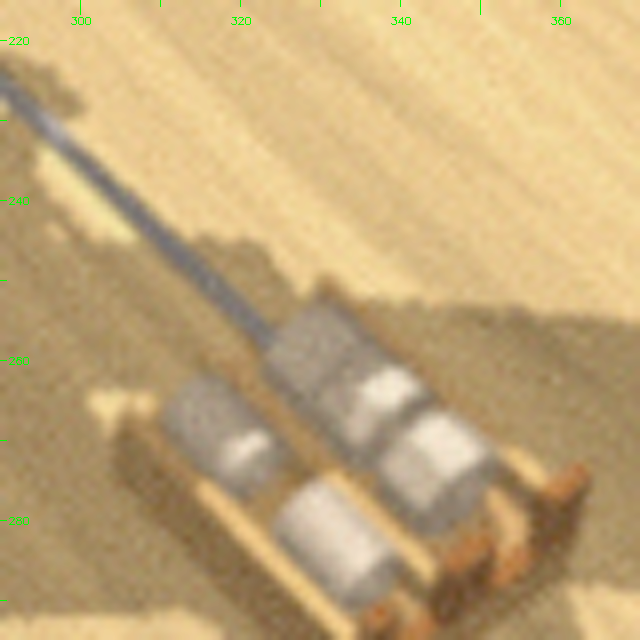

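{"api": "step_arm", "payload": {
  "increments": "0 0 0.03 0 0 0; 0 0 0.02 0 0 0; 0 0 0 0 0 0"
}}

```text
t: 19.55
tool_pos: [0.4969, -0.043, -0.0242]
tool_rot: [3.128, 0.057, -0.005]
contact_force: [-4.3, -0.1, 8.3]
opening: 0.0133
```

```bash
python3 -c "
from h import *
st()"
```

```text
t 19.55 pos [ 0.4969 -0.043  -0.0242] yaw 2.08 z [-0.0031 -0.0132 -0.9999] F [-4.34 -0.15  8.27] T [ 0.113  0.687 -0.025] open 0.0133
```

{"api": "step_arm", "payload": {
  "increments": "0 0 0.03 0 0 0; 0 0 0.02 0 0 0; 0 0 0 0 0 0"
}}

```text
t: 19.8
tool_pos: [0.497, -0.043, -0.0243]
tool_rot: [3.128, 0.057, -0.006]
contact_force: [-8.2, 2.8, 17.4]
opening: 0.0129
```

```bash
python3 -c "
from h import *
st()"
```

```text
t 19.8 pos [ 0.497  -0.043  -0.0243] yaw 2.09 z [-0.0039 -0.0132 -0.9999] F [-8.18  2.83 17.38] T [0.286 1.419 0.011] open 0.0129
```

{"api": "step_arm", "payload": {
  "increments": "0 0 -0.2 0 0 0; 0 0 -0.25 0 0 0; 0 0 0 -0.18 0 0; 0 0 0 -0.17 0 0; 0 0 0 0 0 0; 0 0 0 0 0 0"
}}

```text
t: 20.3
tool_pos: [0.4963, -0.0424, -0.0159]
tool_rot: [3.093, 0.057, -0.004]
contact_force: [-0.7, -0.6, -0.1]
opening: 0.0133
```

```bash
python3 -c "
from h import *
st()"
```

```text
t 20.3 pos [ 0.4963 -0.0424 -0.0159] yaw 2.12 z [-0.0019 -0.0483 -0.9988] F [-0.73 -0.61 -0.05] T [-0.039  0.025  0.076] open 0.0133
```

{"api": "step_arm", "payload": {
  "increments": "0 0 0.03 0 0 0; 0 0 0.03 0 0 0; 0 0 0 0 0 0"
}}

```text
t: 20.55
tool_pos: [0.4965, -0.0429, -0.0173]
tool_rot: [3.093, 0.056, -0.004]
contact_force: [0.6, 0.3, -0.6]
opening: 0.0132
```

```bash
python3 -c "
from h import *
st()"
```

```text
t 20.55 pos [ 0.4965 -0.0429 -0.0173] yaw 2.07 z [-0.0018 -0.0482 -0.9988] F [ 0.57  0.3  -0.63] T [0.03  0.036 0.052] open 0.0132
```

{"api": "step_arm", "payload": {
  "increments": "0 0 0.03 0 0 0; 0 0 0.03 0 0 0; 0 0 0 0 0 0"
}}

```text
t: 20.8
tool_pos: [0.4967, -0.0431, -0.0186]
tool_rot: [3.093, 0.056, -0.004]
contact_force: [-0.2, -0.3, -0.9]
opening: 0.0134
```

```bash
python3 -c "
from h import *
st()"
```

```text
t 20.8 pos [ 0.4967 -0.0431 -0.0186] yaw 2.06 z [-0.0014 -0.0483 -0.9988] F [-0.15 -0.3  -0.9 ] T [ 0.043 -0.055  0.03 ] open 0.0134
```

{"api": "step_arm", "payload": {
  "increments": "0 0 0.03 0 0 0; 0 0 0.03 0 0 0; 0 0 0 0 0 0"
}}

```text
t: 21.05
tool_pos: [0.4968, -0.0431, -0.0199]
tool_rot: [3.093, 0.056, -0.003]
contact_force: [0.5, 0.3, 0.2]
opening: 0.0132
```

```bash
python3 -c "
from h import *
st()"
```

```text
t 21.05 pos [ 0.4968 -0.0431 -0.0199] yaw 2.07 z [-0.0011 -0.0483 -0.9988] F [0.53 0.32 0.16] T [ 0.068  0.03  -0.029] open 0.0132
```

{"api": "step_arm", "payload": {
  "increments": "0 0 0.03 0 0 0; 0 0 0.03 0 0 0; 0 0 0 0 0 0"
}}

```text
t: 21.3
tool_pos: [0.4968, -0.0431, -0.0214]
tool_rot: [3.093, 0.056, -0.003]
contact_force: [-0.1, -0.8, -0.5]
opening: 0.013
```

```bash
python3 -c "
from h import *
for i in range(1): st()
w=cam('wrist');t=cam('top');s=cam('scene');st()
np.save('w20.npy',w);np.save('t20.npy',t);np.save('s20.npy',s)
cv2.imwrite('pics/w20.png',w['pixels'][:,:,::-1])
crop(s['pixels'],290,215,370,295,8,'pics/s20.png')
crop(t['pixels'],180,190,280,250,8,'pics/t20.png')
"
```

```text
t 21.3 pos [ 0.4968 -0.0431 -0.0214] yaw 2.07 z [-0.0012 -0.0483 -0.9988] F [-0.12 -0.84 -0.47] T [ 0.062 -0.02   0.011] open 0.013
t 21.45 pos [ 0.4968 -0.0431 -0.0213] yaw 2.08 z [-0.0011 -0.0483 -0.9988] F [ 0.36 -0.02  0.31] T [0.098 0.047 0.025] open 0.0135
```

View pics/s20.png

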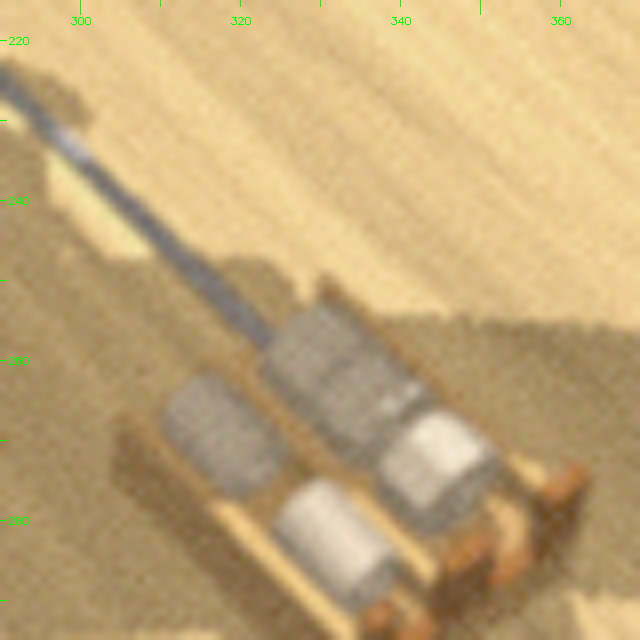

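View pics/w20.png

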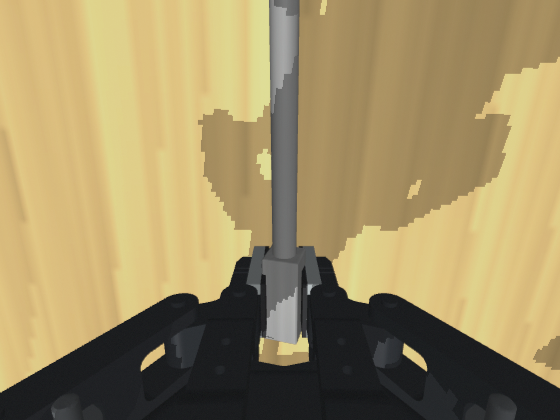

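View pics/t20.png

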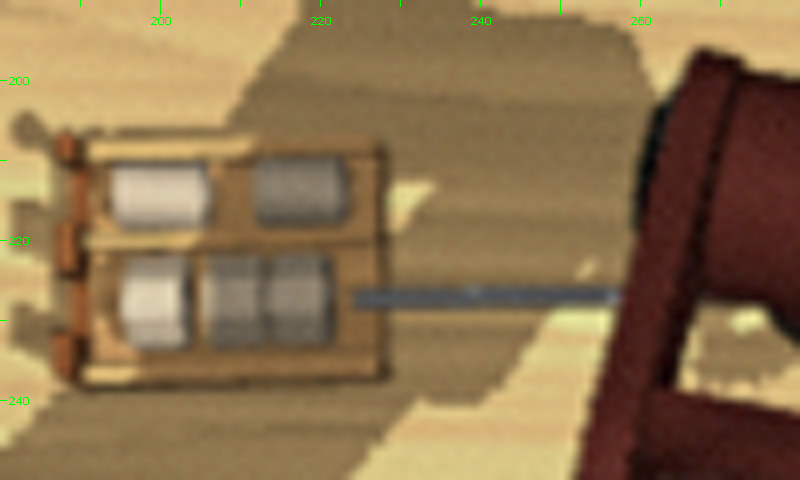

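```bash
python3 - <<'E'
from fit import *
w,t,s=[np.load(f"{c}20.npy",allow_pickle=True).item() for c in "wts"]
x=fit([(w,(284,20),None),(w,(284.9,200),None),(t,(224.2,227.2),.205),(t,(250,227),None),(s,(323.6,257.6),.205),(s,(300,233),None)],[.4975,-.04,.03,np.radians(92),0])
# predicted pixels for hypotheses of tip
for O,tip in (((.497,-.0422,.0282),(.4872,.1625,.0305)),((.497,-.0422,.0282),(.4872,.1625,.035)),((.497,-.0422,.0282),(.4872,.1625,.028))):
    print(tip,proj(s,tip).round(1),proj(t,tip).round(1))
# board reference: corner of open end/near wall top etc
for n,p in (("near wall open in",(.4639,.1516,.04)),("bead near front top mid",(.4872,.172,.062)),("plate top R",(.5491,.2711,.062)),("plate top L",(.4526,.2681,.062))): print(n,proj(s,p).round(1),proj(t,p).round(1))
E
```

```text
O [ 0.4971 -0.0445  0.0364] az 92.37 el -2.15 tip [0.4887 0.1602 0.0288] res [-0.12  0.11  0.45  0.09 -0.27  0.58 -0.01 -0.05]
(0.4872, 0.1625, 0.0305) [325.2 257.5] [223.9 227.7]
(0.4872, 0.1625, 0.035) [325.3 256.6] [223.7 227.5]
(0.4872, 0.1625, 0.028) [325.1 258.1] [224.  227.7]
near wall open in [329.4 249.1] [226.6 234.6]
bead near front top mid [328.3 253.1] [219.6 226.5]
plate top R [334.3 290. ] [189.5 206.6]
plate top L [361.7 271.1] [188.7 236.7]
```

```bash
cat > cyl.py <<'E'
from h import *
def edges(im,rows,c0=284):
    hsv=im.astype(float);mx=hsv.max(2);mn=hsv.min(2);sat=(mx-mn)/np.maximum(mx,1)
    out=[]
    for v in rows:
        sv=sat[v];
        bgL=np.median(sv[c0-40:c0-22]);bgR=np.median(sv[c0+22:c0+40]);c=np.median(sv[c0-6:c0+6])
        u=c0
        th=(bgL+c)/2
        while sv[u]<th and u>c0-40:u-=1
        L=u+(th-sv[u])/(sv[u+1]-sv[u])
        u=c0;th=(bgR+c)/2
        while sv[u]<th and u<c0+40:u+=1
        Rr=u-1+(th-sv[u-1])/(sv[u]-sv[u-1])
        out.append((v,L,Rr))
    return np.array(out)
def fitcyl(d,tool_pos,tool_rot,rows):
    e=edges(d["pixels"],rows);T=R.from_rotvec(tool_rot).as_matrix()
    C=R.from_rotvec(d["orientation"]).as_matrix();K=np.array(d["intrinsics"]);eye=np.array(d["eye"])
    # silhouette: ray distance to axis = r
    rays=[];sg=[]
    for v,L,Rr in e:
        for u,s in((L,-1),(Rr,1)):
            q=C@np.linalg.solve(K,[u,v,1.]);rays.append(T.T@q);sg.append(s)
    rays=np.array(rays);rays/=np.linalg.norm(rays,axis=1)[:,None];sg=np.array(sg);E=T.T@(eye-tool_pos)
    def res(p): # axis in tool frame: point (x,0,z) at y=0; dir -y with az,el
        P=np.array([p[0],0,p[1]]);dd=np.array([np.tan(p[2]),-1,-np.tan(p[3])]);dd/=np.linalg.norm(dd) # el>0: tip up (tool -z)
        n=np.cross(rays,dd);n/=np.linalg.norm(n,axis=1)[:,None]
        dist=n@(P-E)
        return (np.abs(dist)-.0045)*1e3 * 1.0 + 0*sg
    s=least_squares(res,[0,-.045,0,0],loss="soft_l1",f_scale=.1)
    J=s.jac;cov=np.linalg.inv(J.T@J)*np.mean(s.fun**2)
    print("x,z(mm)",(s.x[:2]*1e3).round(2),"az,el deg",np.degrees(s.x[2:]).round(2),"rms mm",np.sqrt(np.mean(s.fun**2)).round(3),"sd",np.sqrt(np.diag(cov)).round(5))
    return s.x,e
E
python3 - <<'E'
from cyl import *
o=ctrl.get_obs()
d=np.load("w20.npy",allow_pickle=True).item()
x,e=fitcyl(d,np.array([.4968,-.0431,-.0213]),o["tool_rot"],range(5,240,5));print(np.c_[e,e[:,2]-e[:,1]][::4].round(2))
d=np.load("w17.npy",allow_pickle=True).item()
T=down(2.55)
x,e=fitcyl(d,np.array([.4984,-.0754,.1014]),R.from_matrix(T).as_rotvec(),range(5,225,5));print(np.c_[e,e[:,2]-e[:,1]][::6].round(2))
E
```

```text
x,z(mm) [ -0.39 -46.96] az,el deg [-0.06  3.8 ] rms mm 0.038 sd [1.00e-05 3.40e-04 1.90e-04 4.88e-03]
[[  5.   268.47 298.64  30.18]
 [ 25.   268.94 298.5   29.57]
 [ 45.   269.41 298.36  28.96]
 [ 65.   269.48 298.    28.52]
 [ 85.   269.79 297.65  27.86]
 [105.   270.32 297.47  27.15]
 [125.   270.43 297.36  26.93]
 [145.   270.49 296.95  26.45]
 [165.   270.81 296.63  25.82]
 [185.   271.25 296.46  25.21]
 [205.   271.43 296.35  24.92]
 [225.   271.84 295.98  24.14]]
x,z(mm) [ -0.2  -45.96] az,el deg [-0.21  3.17] rms mm 0.039 sd [2.00e-05 4.10e-04 2.20e-04 5.71e-03]
[[  5.   268.32 297.49  29.17]
 [ 35.   268.48 297.46  28.97]
 [ 65.   269.19 297.35  28.16]
 [ 95.   269.43 296.83  27.4 ]
 [125.   270.22 296.42  26.2 ]
 [155.   270.43 296.23  25.8 ]
 [185.   271.02 295.87  24.86]
 [215.   271.43 295.64  24.21]]
```

{"api": "step_arm", "payload": {
  "increments": "0 0 -0.3 0 0 0; 0 0 -0.3 0 0 0; 0 0 0 0 0 0; 0 0 0 0 0 0",
  "newtons": 120
}}

```text
t: 21.78
tool_pos: [0.4978, -0.0426, -0.0052]
tool_rot: [3.092, 0.056, 0.001]
contact_force: [0.4, 0.8, 0.2]
opening: 0.0132
```

```bash
cat > meas.py <<'E'
from cyl import *
import sys
o=st();d=cam("wrist");np.save("w%s.npy"%sys.argv[1],d)
x,e=fitcyl(d,np.array(o["tool_pos"]),o["tool_rot"],range(5,225,4))
E
python3 meas.py 21;python3 - <<'E'
from cyl import *
d=np.load("w18.npy",allow_pickle=True).item()
x,e=fitcyl(d,np.array([.4961,-.0421,.0083]),np.array([3.128,.058,-.007]),range(5,240,4))
E
```

```text
t 21.78 pos [ 0.4978 -0.0426 -0.0052] yaw 2.08 z [ 0.0012 -0.0489 -0.9988] F [0.35 0.82 0.22] T [0.029 0.011 0.018] open 0.0132
x,z(mm) [ -0.33 -47.36] az,el deg [-0.07  2.64] rms mm 0.035 sd [1.00e-05 3.20e-04 1.70e-04 4.47e-03]
x,z(mm) [ -0.34 -46.66] az,el deg [-0.19  3.22] rms mm 0.043 sd [1.00e-05 3.60e-04 2.00e-04 5.15e-03]
```

{"api": "step_arm", "payload": {
  "increments": "-0.03 0 -0.03 0 0 -0.05; 0 -0.2 -0.0098 0 0 0; 0 -0.2 -0.0098 0 0 0; 0 -0.2 -0.0098 0 0 0; 0 -0.2 -0.0098 0 0 0; 0 -0.2 -0.0098 0 0 0; 0 0 0 0 0 0"
}}

```text
t: 22.42
tool_pos: [0.4948, -0.0163, -0.0057]
tool_rot: [3.093, 0.065, -0.004]
contact_force: [0.3, 0.3, -1.2]
opening: 0.0131
```

```bash
python3 meas.py 22; python3 - <<'E'
from h import *
t=cam("top");s=cam("scene")
crop(t["pixels"],180,190,280,250,8,"pics/t22.png")
crop(s["pixels"],290,215,370,295,8,"pics/s22.png")
E
```

```text
t 22.42 pos [ 0.4948 -0.0163 -0.0057] yaw 2.42 z [-0.0014 -0.0479 -0.9989] F [ 0.29  0.31 -1.18] T [-0.054  0.009 -0.052] open 0.0131
x,z(mm) [ -0.28 -47.47] az,el deg [-0.08  2.65] rms mm 0.037 sd [1.00e-05 3.40e-04 1.80e-04 4.71e-03]
```

View pics/t22.png

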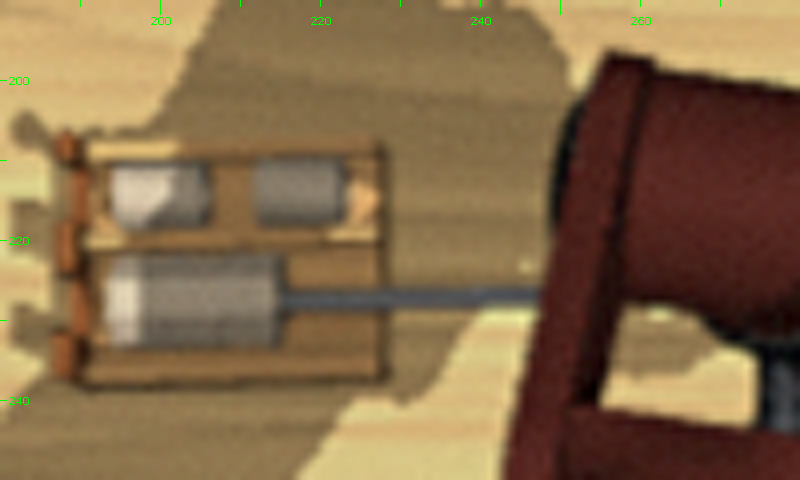

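View pics/s22.png

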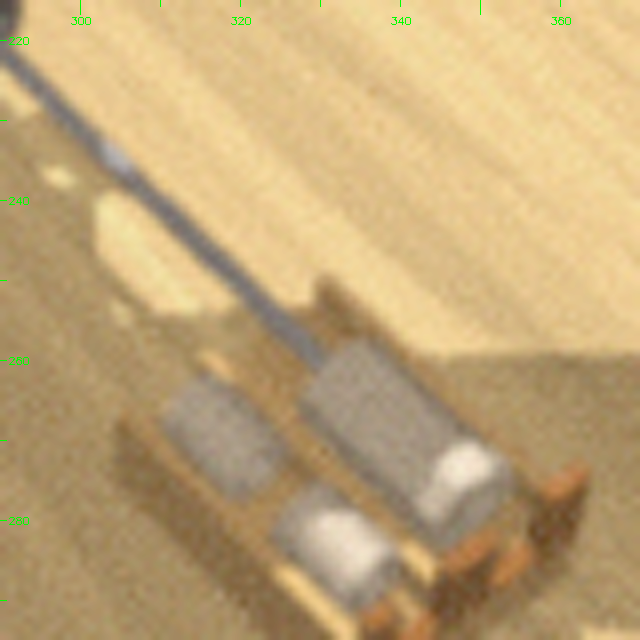

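{"api": "step_arm", "payload": {
  "increments": "0 -0.1 -0.0048 0 0 0; 0 -0.1 -0.0048 0 0 0; 0 -0.08 -0.004 0 0 0; 0 0 0 0 0 0"
}}

```text
t: 22.9
tool_pos: [0.4947, -0.0101, -0.0056]
tool_rot: [3.093, 0.064, -0.003]
contact_force: [0.2, -0.1, -1.2]
opening: 0.0134
```

{"api": "step_arm", "payload": {
  "increments": "0 -0.04 -0.002 0 0 0; 0 0 0 0 0 0"
}}

```text
t: 23.07
tool_pos: [0.4947, -0.0093, -0.0056]
tool_rot: [3.093, 0.064, -0.003]
contact_force: [0.3, -1.0, -0.1]
opening: 0.013
```

{"api": "step_arm", "payload": {
  "increments": "0 -0.04 -0.002 0 0 0; 0 0 0 0 0 0"
}}

```text
t: 23.23
tool_pos: [0.4947, -0.0083, -0.0056]
tool_rot: [3.093, 0.064, -0.003]
contact_force: [-0.3, 0.4, -0.2]
opening: 0.013
```

{"api": "step_arm", "payload": {
  "increments": "0 -0.04 -0.002 0 0 0; 0 0 0 0 0 0"
}}

```text
t: 23.4
tool_pos: [0.4946, -0.0073, -0.0055]
tool_rot: [3.093, 0.064, -0.003]
contact_force: [0.4, -0.0, -1.2]
opening: 0.0131
```

{"api": "step_arm", "payload": {
  "increments": "0 -0.04 -0.002 0 0 0; 0 0 0 0 0 0"
}}

```text
t: 23.57
tool_pos: [0.4945, -0.0063, -0.0056]
tool_rot: [3.093, 0.064, -0.003]
contact_force: [-0.6, -0.4, -1.0]
opening: 0.0135
```

{"api": "step_arm", "payload": {
  "increments": "0 -0.04 -0.002 0 0 0; 0 0 0 0 0 0"
}}

```text
t: 23.73
tool_pos: [0.4945, -0.0053, -0.0056]
tool_rot: [3.093, 0.064, -0.003]
contact_force: [0.5, -0.6, 0.1]
opening: 0.013
```

{"api": "step_arm", "payload": {
  "increments": "0 -0.04 -0.002 0 0 0; 0 0 0 0 0 0"
}}

```text
t: 23.9
tool_pos: [0.4945, -0.0043, -0.0056]
tool_rot: [3.093, 0.064, -0.003]
contact_force: [0.0, -0.8, -0.7]
opening: 0.0131
```

{"api": "step_arm", "payload": {
  "increments": "0 -0.04 -0.002 0 0 0; 0 0 0 0 0 0"
}}

```text
t: 24.07
tool_pos: [0.4944, -0.0033, -0.0056]
tool_rot: [3.093, 0.064, -0.003]
contact_force: [-0.3, 0.1, -0.4]
opening: 0.0134
```

```bash
python3 - <<'E'
from h import *
st()
t=cam("top");s=cam("scene")
a=t["pixels"][200:245,180:240];crop(t["pixels"],180,200,240,245,10,"pics/t23.png")
crop(s["pixels"],300,225,370,295,8,"pics/s23.png")
E
```

```text
t 24.07 pos [ 0.4944 -0.0033 -0.0056] yaw 2.36 z [-0.0011 -0.0482 -0.9988] F [-0.33  0.07 -0.4 ] T [-0.094 -0.023 -0.001] open 0.0134
```

View pics/t23.png

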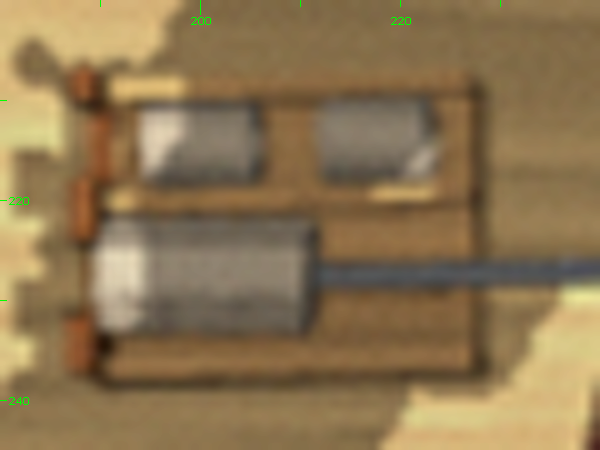

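View pics/s23.png

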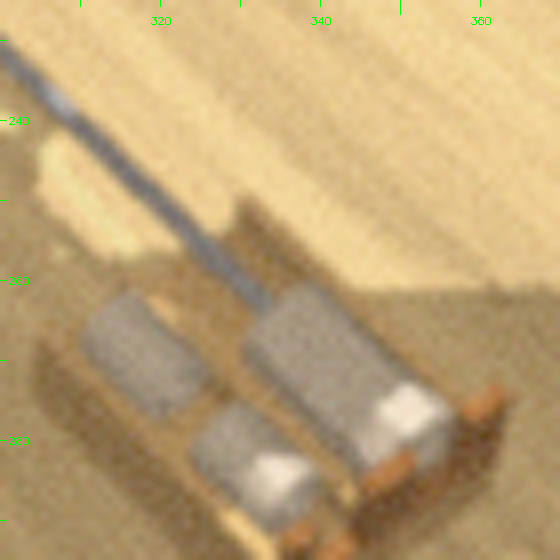

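{"api": "step_arm", "payload": {
  "increments": "0 -0.03 -0.0015 0 0 0; 0 0 0 0 0 0"
}}

```text
t: 24.33
tool_pos: [0.4945, -0.0028, -0.0055]
tool_rot: [3.092, 0.064, -0.003]
contact_force: [-0.4, -1.1, -0.8]
opening: 0.0134
```

{"api": "step_arm", "payload": {
  "increments": "0 -0.03 -0.0015 0 0 0; 0 0 0 0 0 0"
}}

```text
t: 24.5
tool_pos: [0.4948, -0.0024, -0.0053]
tool_rot: [3.091, 0.064, -0.002]
contact_force: [1.4, -4.6, -1.3]
opening: 0.0134
```

{"api": "step_arm", "payload": {
  "increments": "0 -0.03 -0.0015 0 0 0; 0 0 0 0 0 0"
}}

```text
t: 24.67
tool_pos: [0.495, -0.002, -0.0052]
tool_rot: [3.091, 0.063, -0.001]
contact_force: [1.6, -5.3, -0.3]
opening: 0.0132
```

{"api": "step_arm", "payload": {
  "increments": "0.025 0 0 0 0 0; 0.025 0 0 0 0 0; 0.025 0 0 0 0 0; 0 0 0 0 0 0"
}}

```text
t: 25.0
tool_pos: [0.4967, -0.0017, -0.0053]
tool_rot: [3.091, 0.063, -0.002]
contact_force: [1.5, -5.2, -1.1]
opening: 0.0133
```

{"api": "step_arm", "payload": {
  "increments": "0.025 0 0 0 0 0; 0.025 0 0 0 0 0; 0.025 0 0 0 0 0; 0 0 0 0 0 0"
}}

```text
t: 25.33
tool_pos: [0.4983, -0.0016, -0.0054]
tool_rot: [3.091, 0.064, -0.003]
contact_force: [0.9, -5.3, -1.9]
opening: 0.0132
```

{"api": "step_arm", "payload": {
  "increments": "0.025 0 0 0 0 0; 0.025 0 0 0 0 0; 0.025 0 0 0 0 0; 0 0 0 0 0 0"
}}

```text
t: 25.67
tool_pos: [0.4998, -0.0015, -0.0056]
tool_rot: [3.091, 0.065, -0.004]
contact_force: [-1.3, -5.1, 0.7]
opening: 0.0131
```

```bash
python3 - <<'E'
from h import *
st()
t=cam("top");s=cam("scene")
crop(t["pixels"],180,200,240,245,10,"pics/t24.png")
crop(s["pixels"],300,225,370,295,8,"pics/s24.png")
E
python3 meas.py 24
```

```text
t 25.67 pos [ 0.4998 -0.0015 -0.0056] yaw 2.41 z [-0.0018 -0.0497 -0.9988] F [-1.25 -5.07  0.71] T [-0.701  0.059  0.14 ] open 0.0131
t 25.77 pos [ 0.4997 -0.0015 -0.0056] yaw 2.41 z [-0.0018 -0.0496 -0.9988] F [-0.96 -5.31  0.13] T [-0.785  0.047  0.145] open 0.0133
x,z(mm) [ -0.32 -46.01] az,el deg [-0.45  3.75] rms mm 0.039 sd [1.00e-05 3.70e-04 2.00e-04 5.17e-03]
```

View pics/t24.png

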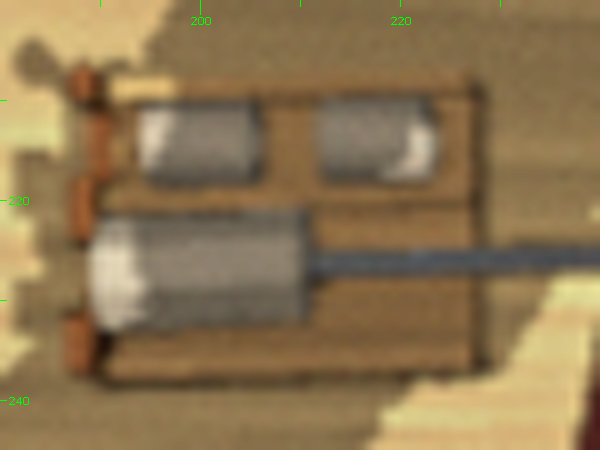

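View pics/s24.png

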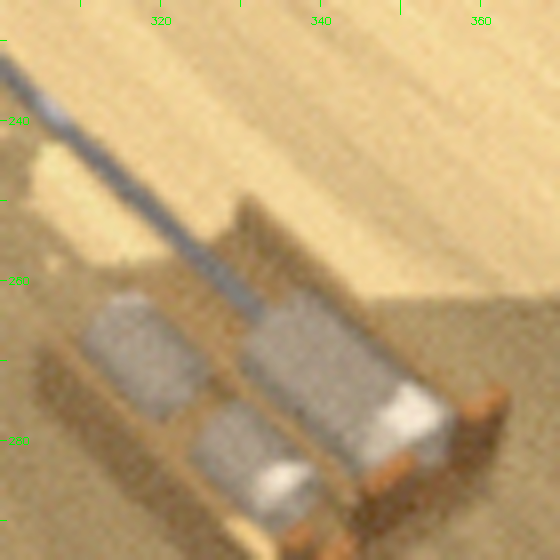

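{"api": "step_arm", "payload": {
  "increments": "0 0 -0.05 0 0 0; 0.03 0 0 0 0 0; 0.03 0 0 0 0 0; 0.03 0 0 0 0 0; 0.03 0 0 0 0 0; 0 0 0 0 0 0"
}}

```text
t: 26.32
tool_pos: [0.5023, -0.0013, -0.0046]
tool_rot: [3.091, 0.066, -0.006]
contact_force: [-1.3, -5.4, -0.3]
opening: 0.0133
```

{"api": "step_arm", "payload": {
  "increments": "0.03 0 0 0 0 0; 0.03 0 0 0 0 0; 0.03 0 0 0 0 0; 0 0 0 0 0 0"
}}

```text
t: 26.65
tool_pos: [0.5044, -0.0014, -0.0047]
tool_rot: [3.091, 0.067, -0.007]
contact_force: [-1.0, -6.4, -0.8]
opening: 0.013
```

{"api": "step_arm", "payload": {
  "increments": "0.03 0 0 0 0 0; 0.03 0 0 0 0 0; 0.02 0 0 0 0 0; 0 0 0 0 0 0"
}}

```text
t: 26.98
tool_pos: [0.5062, -0.0014, -0.0048]
tool_rot: [3.09, 0.068, -0.008]
contact_force: [-1.9, -6.2, -0.4]
opening: 0.0133
```

```bash
python3 - <<'E'
from h import *
st()
t=cam("top")
crop(t["pixels"],180,200,240,245,10,"pics/t25.png")
E
```

```text
t 26.98 pos [ 0.5062 -0.0014 -0.0048] yaw 2.5 z [-0.0038 -0.0504 -0.9987] F [-1.89 -6.16 -0.42] T [-0.854  0.341  0.573] open 0.0133
```

View pics/t25.png

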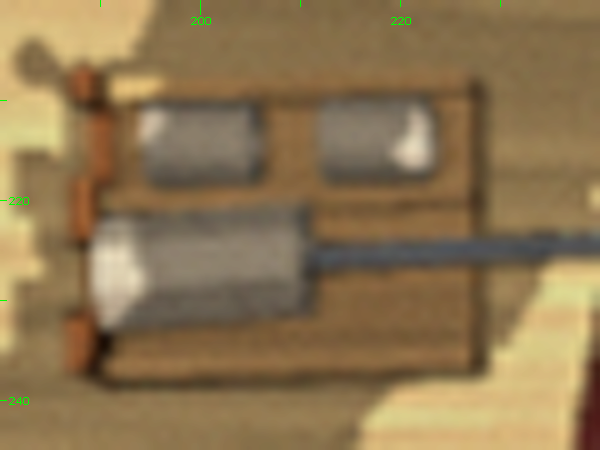

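{"api": "step_arm", "payload": {
  "increments": "0 0.06 0.003 0 0 0; 0 0.06 0.003 0 0 0; 0 0 0 0 0 0"
}}

```text
t: 27.28
tool_pos: [0.5073, -0.0032, -0.0045]
tool_rot: [3.094, 0.063, -0.003]
contact_force: [0.6, -0.1, -1.0]
opening: 0.0133
```

```bash
python3 meas.py 26; python3 - <<'E'
from h import *
t=cam("top")
crop(t["pixels"],180,200,240,245,10,"pics/t26.png")
d=np.load("w26.npy",allow_pickle=True).item();crop(d["pixels"],240,230,330,350,4,"pics/w26c.png")
E
```

```text
t 27.28 pos [ 0.5073 -0.0032 -0.0045] yaw 2.34 z [-0.0012 -0.0473 -0.9989] F [ 0.58 -0.12 -0.97] T [0.011 0.005 0.017] open 0.0133
x,z(mm) [ -0.34 -46.85] az,el deg [-0.21  2.73] rms mm 0.039 sd [1.00e-05 3.70e-04 2.00e-04 5.12e-03]
```

View pics/t26.png

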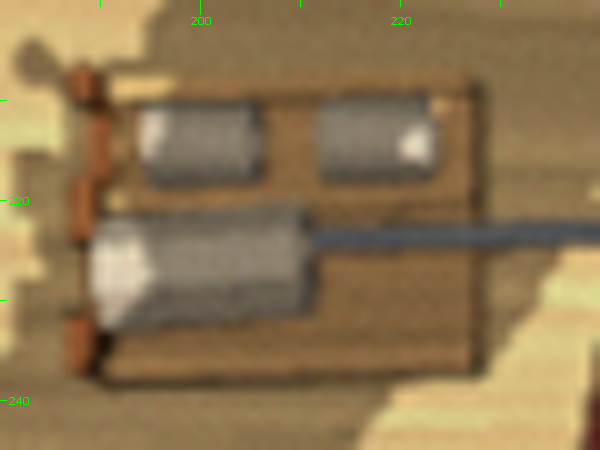

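View pics/w26c.png

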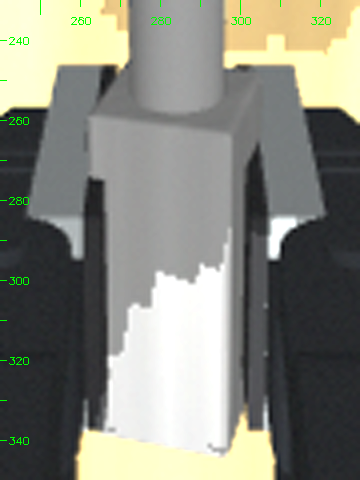

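```bash
cat >> h.py <<'E'
AX=[-.00034,-.0469,np.radians(-.15),np.radians(2.8)]
def tip(o=None):
    o=o or ctrl.get_obs();T=R.from_rotvec(o["tool_rot"]).as_matrix()
    p=np.array(o["tool_pos"])+T@np.array([AX[0]+.203*np.tan(AX[2]),-.203,AX[1]-.203*np.tan(AX[3])])
    r=p-GE;print("tip board x %.1f lat %.1f z %.1f mm"%((r@U+.055)*1e3,(r@V)*1e3,p[2]*1e3));return p
E
python3 -c "
from h import *
tip();t=np.load('t26.npy',allow_pickle=True) if 0 else None"
```

```text
tip board x -12.1 lat 12.3 z 42.8 mm
```

{"api": "step_arm", "payload": {
  "increments": "-0.076 0 -0.01 0 0 0; -0.076 0 -0.01 0 0 0; 0 -0.04 -0.002 0 0 0; 0 -0.035 -0.0015 0 0 0; 0 0 0 0 0 0"
}}

```text
t: 27.8
tool_pos: [0.5035, -0.0016, -0.0038]
tool_rot: [3.093, 0.064, -0.003]
contact_force: [-0.6, -0.2, -1.2]
opening: 0.0132
```

{"api": "step_arm", "payload": {
  "increments": "0 0.075 0.0035 0 0 0; -0.06 0 0 0 0 0; 0 -0.04 -0.002 0 0 0; 0 -0.035 -0.0015 0 0 0; 0 0 0 0 0 0"
}}

```text
t: 28.22
tool_pos: [0.502, -0.0018, -0.0039]
tool_rot: [3.093, 0.064, -0.003]
contact_force: [0.2, -0.3, -1.5]
opening: 0.013
```

{"api": "step_arm", "payload": {
  "increments": "0 0.075 0.0035 0 0 0; -0.06 0 0 0 0 0; 0 -0.04 -0.002 0 0 0; 0 -0.035 -0.0015 0 0 0; 0 0 0 0 0 0"
}}

```text
t: 28.63
tool_pos: [0.5004, -0.0022, -0.0039]
tool_rot: [3.092, 0.065, -0.004]
contact_force: [0.1, -2.0, -1.0]
opening: 0.0134
```

{"api": "step_arm", "payload": {
  "increments": "0 0.075 0.0035 0 0 0; 0.06 0 0 0 0 0; 0.03 0 0 0 0 0; 0 -0.075 -0.0035 0 0 0; 0 -0.03 -0.0015 0 0 0; 0 0 0 0 0 0"
}}

```text
t: 29.13
tool_pos: [0.5027, -0.0008, -0.0039]
tool_rot: [3.093, 0.064, -0.003]
contact_force: [0.1, -0.1, -0.6]
opening: 0.0134
```

{"api": "step_arm", "payload": {
  "increments": "0 -0.03 -0.0015 0 0 0; 0 0 0 0 0 0"
}}

```text
t: 29.3
tool_pos: [0.5026, -0.0002, -0.0039]
tool_rot: [3.093, 0.064, -0.003]
contact_force: [-0.1, 0.7, -1.4]
opening: 0.0135
```

{"api": "step_arm", "payload": {
  "increments": "0 -0.05 -0.0024 0 0 0; 0 -0.05 -0.0024 0 0 0; 0 0 0 0 0 0"
}}

```text
t: 29.55
tool_pos: [0.5025, 0.0024, -0.0039]
tool_rot: [3.093, 0.064, -0.003]
contact_force: [0.4, 0.1, -1.0]
opening: 0.0134
```

{"api": "step_arm", "payload": {
  "increments": "0 -0.05 -0.0024 0 0 0; 0 -0.05 -0.0024 0 0 0; 0 0 0 0 0 0"
}}

```text
t: 29.8
tool_pos: [0.5024, 0.0049, -0.0039]
tool_rot: [3.093, 0.064, -0.003]
contact_force: [0.0, -0.1, -0.9]
opening: 0.0132
```

{"api": "step_arm", "payload": {
  "increments": "0 -0.05 -0.0024 0 0 0; 0 -0.05 -0.0024 0 0 0; 0 -0.05 -0.0024 0 0 0; 0 0 0 0 0 0"
}}

```text
t: 30.13
tool_pos: [0.5023, 0.0086, -0.0039]
tool_rot: [3.093, 0.064, -0.003]
contact_force: [-0.3, -0.3, -0.7]
opening: 0.0132
```

{"api": "step_arm", "payload": {
  "increments": "-0.03 -0.06 -0.003 0 0 0; -0.03 -0.06 -0.003 0 0 0; -0.03 -0.06 -0.003 0 0 0; -0.03 -0.06 -0.003 0 0 0; -0.03 -0.04 -0.002 0 0 0; 0 0 0 0 0 0"
}}

```text
t: 30.63
tool_pos: [0.498, 0.0155, -0.0039]
tool_rot: [3.093, 0.064, -0.003]
contact_force: [0.8, 0.2, -0.3]
opening: 0.0129
```

```bash
python3 meas.py 27; python3 - <<'E'
from h import *
tip()
t=cam("top")
crop(t["pixels"],180,200,240,245,10,"pics/t27.png")
E
```

```text
t 30.63 pos [ 0.498   0.0155 -0.0039] yaw 2.38 z [-0.0013 -0.0483 -0.9988] F [ 0.82  0.16 -0.32] T [ 0.02  -0.001 -0.057] open 0.0129
x,z(mm) [ -0.29 -47.56] az,el deg [-0.09  2.55] rms mm 0.037 sd [1.00e-05 3.40e-04 1.80e-04 4.75e-03]
tip board x 7.0 lat 3.8 z 43.1 mm
```

View pics/t27.png

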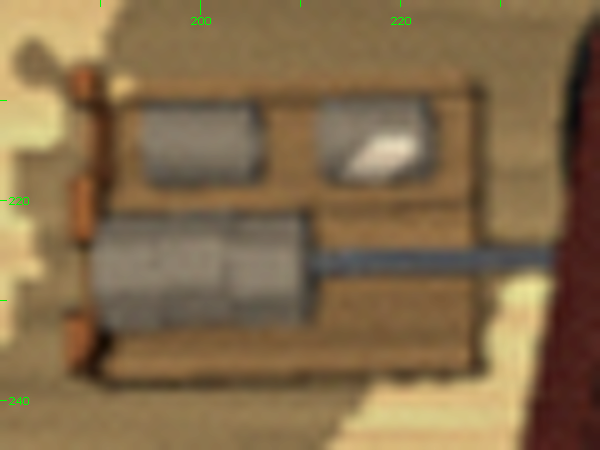

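{"api": "step_arm", "payload": {
  "increments": "0 -0.08 -0.004 0 0 0; 0 -0.08 -0.004 0 0 0; 0 -0.04 -0.002 0 0 0; 0 0 0 0 0 0"
}}

```text
t: 31.07
tool_pos: [0.4981, 0.0205, -0.0038]
tool_rot: [3.093, 0.064, -0.003]
contact_force: [0.4, 0.3, -0.8]
opening: 0.0129
```

{"api": "step_arm", "payload": {
  "increments": "0 -0.03 -0.0015 0 0 0; 0 0 0 0 0 0"
}}

```text
t: 31.23
tool_pos: [0.498, 0.0211, -0.0039]
tool_rot: [3.093, 0.064, -0.003]
contact_force: [0.4, 0.3, -0.8]
opening: 0.0131
```

{"api": "step_arm", "payload": {
  "increments": "0 -0.04 -0.002 0 0 0; 0 0 0 0 0 0"
}}

```text
t: 31.4
tool_pos: [0.4979, 0.0221, -0.0038]
tool_rot: [3.093, 0.064, -0.003]
contact_force: [-0.0, 0.3, -0.6]
opening: 0.0128
```

{"api": "step_arm", "payload": {
  "increments": "0 -0.04 -0.002 0 0 0; 0 -0.04 -0.002 0 0 0; 0 0 0 0 0 0"
}}

```text
t: 31.65
tool_pos: [0.4979, 0.0242, -0.0038]
tool_rot: [3.093, 0.064, -0.003]
contact_force: [-0.7, 0.5, -1.0]
opening: 0.0129
```

{"api": "step_arm", "payload": {
  "increments": "0 -0.04 -0.002 0 0 0; 0 -0.04 -0.002 0 0 0; 0 0 0 0 0 0"
}}

```text
t: 31.9
tool_pos: [0.4978, 0.0262, -0.0038]
tool_rot: [3.093, 0.064, -0.003]
contact_force: [-0.3, -0.0, -0.9]
opening: 0.013
```

{"api": "step_arm", "payload": {
  "increments": "0 -0.08 -0.004 0 0 0; 0 -0.08 -0.004 0 0 0; 0 -0.08 -0.004 0 0 0; 0 -0.08 -0.004 0 0 0; 0 -0.08 -0.004 0 0 0; 0 -0.08 -0.004 0 0 0; 0 0 0 0 0 0"
}}

```text
t: 32.48
tool_pos: [0.4973, 0.0384, -0.0038]
tool_rot: [3.093, 0.064, -0.003]
contact_force: [-0.2, 0.1, -1.0]
opening: 0.0131
```

{"api": "step_arm", "payload": {
  "increments": "0 -0.05 -0.0025 0 0 0; 0 -0.05 -0.0025 0 0 0; 0 0 0 0 0 0"
}}

```text
t: 32.73
tool_pos: [0.4972, 0.0407, -0.0038]
tool_rot: [3.093, 0.064, -0.003]
contact_force: [0.2, 0.7, -0.8]
opening: 0.013
```

{"api": "step_arm", "payload": {
  "increments": "0 -0.03 -0.0015 0 0 0; 0 0 0 0 0 0"
}}

```text
t: 32.9
tool_pos: [0.4972, 0.0413, -0.0038]
tool_rot: [3.093, 0.064, -0.003]
contact_force: [-0.1, 0.3, -1.0]
opening: 0.013
```

{"api": "step_arm", "payload": {
  "increments": "0 -0.03 -0.0015 0 0 0; 0 0 0 0 0 0"
}}

```text
t: 33.07
tool_pos: [0.4972, 0.042, -0.0038]
tool_rot: [3.093, 0.064, -0.003]
contact_force: [0.2, 0.2, -0.6]
opening: 0.0129
```

{"api": "step_arm", "payload": {
  "increments": "0 -0.03 -0.0015 0 0 0; 0 0 0 0 0 0"
}}

```text
t: 33.23
tool_pos: [0.4972, 0.0421, -0.0037]
tool_rot: [3.091, 0.064, -0.003]
contact_force: [-0.6, -3.2, -1.0]
opening: 0.0133
```

{"api": "step_arm", "payload": {
  "increments": "0 -0.03 -0.0015 0 0 0; 0 0 0 0 0 0"
}}

```text
t: 33.4
tool_pos: [0.4973, 0.0422, -0.0036]
tool_rot: [3.09, 0.065, -0.003]
contact_force: [-0.7, -6.6, -1.4]
opening: 0.0133
```

{"api": "step_arm", "payload": {
  "increments": "0 -0.03 -0.0015 0 0 0; 0 0 0 0 0 0"
}}

```text
t: 33.57
tool_pos: [0.4973, 0.0422, -0.0036]
tool_rot: [3.088, 0.065, -0.003]
contact_force: [-0.1, -10.2, 0.4]
opening: 0.013
```

```bash
python3 - <<'E'
from h import *
st();tip()
t=cam("top");s=cam("scene")
crop(t["pixels"],180,200,240,245,10,"pics/t28.png")
crop(s["pixels"],300,225,370,295,8,"pics/s28.png")
E
```

```text
t 33.57 pos [ 0.4973  0.0422 -0.0036] yaw 2.41 z [-8.000e-04 -5.270e-02 -9.986e-01] F [ -0.06 -10.22   0.4 ] T [-1.415 -0.034  0.028] open 0.013
tip board x 34.0 lat 4.0 z 42.5 mm
```

View pics/t28.png

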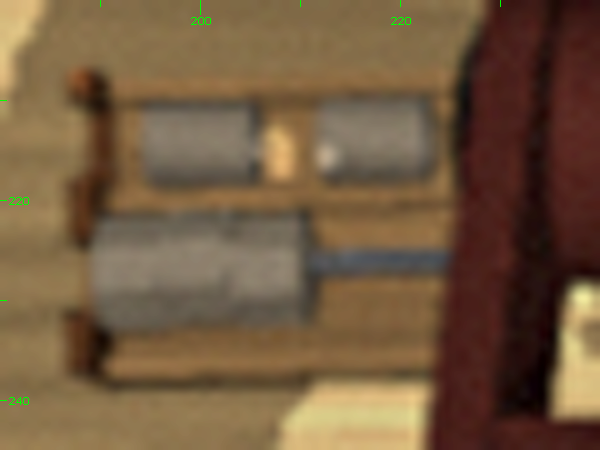

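View pics/s28.png

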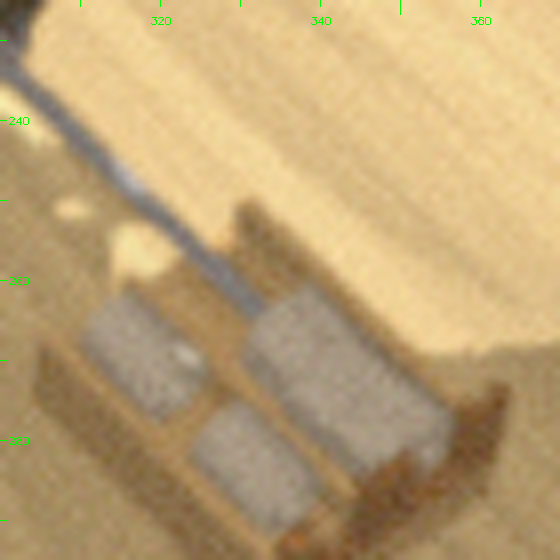

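{"api": "step_arm", "payload": {
  "increments": "0 0.1 0.005 0 0 0; -0.064 0 0 0 0 0; 0 -0.04 -0.002 0 0 0; 0 -0.04 -0.002 0 0 0; 0 0 0 0 0 0"
}}

```text
t: 34.08
tool_pos: [0.4956, 0.0423, -0.0036]
tool_rot: [3.089, 0.065, -0.003]
contact_force: [0.0, -7.7, -0.7]
opening: 0.0132
```

{"api": "step_arm", "payload": {
  "increments": "0 0.08 0.004 0 0 0; -0.064 0 0 0 0 0; 0 -0.04 -0.002 0 0 0; 0 -0.04 -0.002 0 0 0; 0 0 0 0 0 0"
}}

```text
t: 34.5
tool_pos: [0.4937, 0.0442, -0.0038]
tool_rot: [3.093, 0.064, -0.003]
contact_force: [0.3, 0.1, -1.1]
opening: 0.0131
```

{"api": "step_arm", "payload": {
  "increments": "0 0.08 0.004 0 0 0; -0.064 0 0 0 0 0; 0 -0.04 -0.002 0 0 0; 0 -0.04 -0.002 0 0 0; 0 0 0 0 0 0"
}}

```text
t: 34.92
tool_pos: [0.4923, 0.0437, -0.0037]
tool_rot: [3.093, 0.064, -0.003]
contact_force: [-0.1, -0.4, -0.8]
opening: 0.0131
```

{"api": "step_arm", "payload": {
  "increments": "0.02 -0.03 -0.0015 0 0 0; 0 -0.03 -0.0015 0 0 0; 0 0 0 0 0 0"
}}

```text
t: 35.17
tool_pos: [0.4928, 0.0452, -0.0038]
tool_rot: [3.093, 0.064, -0.003]
contact_force: [0.0, 0.5, 0.1]
opening: 0.0131
```

{"api": "step_arm", "payload": {
  "increments": "0 -0.04 -0.002 0 0 0; 0 -0.04 -0.002 0 0 0; 0 0 0 0 0 0"
}}

```text
t: 35.42
tool_pos: [0.4926, 0.0473, -0.0038]
tool_rot: [3.093, 0.064, -0.003]
contact_force: [-0.6, -0.8, -0.5]
opening: 0.0133
```

{"api": "step_arm", "payload": {
  "increments": "0 -0.05 -0.0025 0 0 0; 0 -0.05 -0.0025 0 0 0; 0 -0.05 -0.0025 0 0 0; 0 0 0 0 0 0"
}}

```text
t: 35.75
tool_pos: [0.4925, 0.0511, -0.0038]
tool_rot: [3.093, 0.064, -0.003]
contact_force: [-1.0, 0.0, -1.2]
opening: 0.0131
```

```bash
python3 meas.py 29; python3 -c "
from h import *
tip()"
```

```text
t 35.75 pos [ 0.4925  0.0511 -0.0038] yaw 2.37 z [-0.0011 -0.0482 -0.9988] F [-1.01  0.02 -1.22] T [ 0.017 -0.008  0.013] open 0.0131
x,z(mm) [ -0.33 -47.53] az,el deg [-0.09  2.55] rms mm 0.038 sd [1.00e-05 3.60e-04 1.90e-04 4.98e-03]
tip board x 42.9 lat -0.3 z 43.2 mm
```

{"api": "step_arm", "payload": {
  "increments": "0 -0.12 -0.006 0 0 0; 0 -0.12 -0.006 0 0 0; 0 -0.12 -0.006 0 0 0; 0 -0.12 -0.006 0 0 0; 0 0 0 0 0 0"
}}

```text
t: 36.22
tool_pos: [0.4919, 0.0635, -0.0038]
tool_rot: [3.093, 0.065, -0.003]
contact_force: [0.3, 0.6, -1.0]
opening: 0.013
```

{"api": "step_arm", "payload": {
  "increments": "0 -0.15 -0.0073 0 0 0; 0 -0.15 -0.0073 0 0 0; 0 -0.15 -0.0073 0 0 0; 0 -0.15 -0.0073 0 0 0; 0 0 0 0 0 0"
}}

```text
t: 36.63
tool_pos: [0.4913, 0.0786, -0.0038]
tool_rot: [3.093, 0.065, -0.003]
contact_force: [0.0, -0.1, -0.4]
opening: 0.0133
```

{"api": "step_arm", "payload": {
  "increments": "0 -0.15 -0.0073 0 0 0; 0 -0.15 -0.0073 0 0 0; 0 -0.15 -0.0073 0 0 0; 0 -0.15 -0.0073 0 0 0; 0 0 0 0 0 0"
}}

```text
t: 37.05
tool_pos: [0.4907, 0.0936, -0.0037]
tool_rot: [3.093, 0.065, -0.003]
contact_force: [0.1, 0.6, -1.2]
opening: 0.0131
```

{"api": "step_arm", "payload": {
  "increments": "0 -0.15 -0.0073 0 0 0; 0 -0.15 -0.0073 0 0 0; 0 -0.1 -0.005 0 0 0; 0 0 0 0 0 0; 0 0 0 0 0 0"
}}

```text
t: 37.47
tool_pos: [0.4903, 0.1032, -0.0037]
tool_rot: [3.093, 0.064, -0.003]
contact_force: [-0.8, -0.2, -0.5]
opening: 0.013
```

```bash
python3 meas.py 30; python3 - <<'E'
from h import *
st();tip()
t=cam("top");s=cam("scene")
crop(t["pixels"],170,195,240,245,10,"pics/t30.png")
crop(s["pixels"],300,225,390,305,8,"pics/s30.png")
E
```

```text
t 37.47 pos [ 0.4903  0.1032 -0.0037] yaw 2.37 z [-0.0011 -0.0481 -0.9988] F [-0.75 -0.2  -0.54] T [0.054 0.077 0.017] open 0.013
x,z(mm) [ -0.32 -47.17] az,el deg [-0.08  3.  ] rms mm 0.065 sd [2.00e-05 6.10e-04 3.30e-04 8.64e-03]
t 37.52 pos [ 0.4903  0.1031 -0.0037] yaw 2.37 z [-0.0011 -0.0481 -0.9988] F [-0.48  0.55 -0.75] T [ 0.021  0.015 -0.002] open 0.0129
tip board x 94.9 lat -0.1 z 43.3 mm
```

View pics/t30.png

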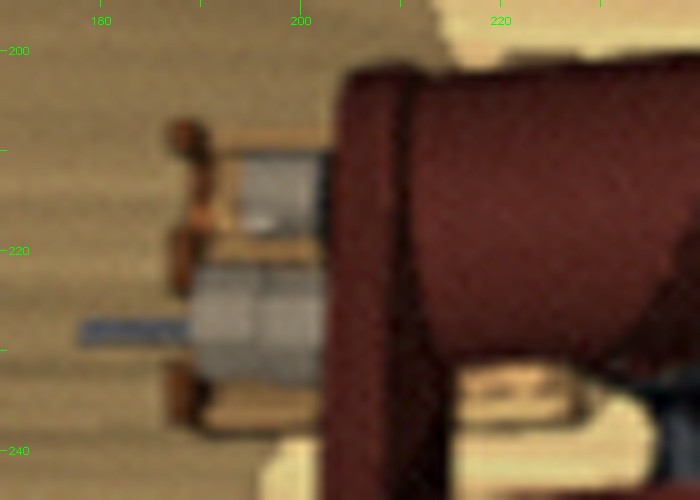

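View pics/s30.png

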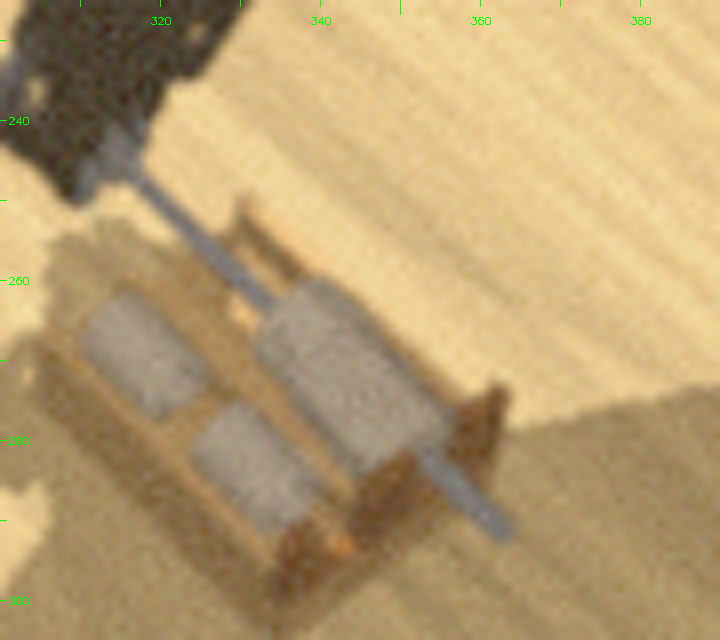

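{"api": "step_arm", "payload": {
  "increments": "0 0.01 -0.06 0.05 0 0; 0 0.01 -0.06 0.05 0 0; 0 0.01 -0.06 0.05 0 0; 0 0.01 -0.1 0.04 0 0; 0 0.01 -0.12 0 0 0; 0 0.01 -0.12 0 0 0; 0 0 0 0 0 0"
}}

```text
t: 38.2
tool_pos: [0.4911, 0.1018, 0.0102]
tool_rot: [3.112, 0.064, -0.001]
contact_force: [-0.4, -0.4, -2.5]
opening: 0.0132
```

```bash
python3 meas.py 31; python3 - <<'E'
from h import *
st();tip()
s=cam("scene")
crop(s["pixels"],300,225,390,305,8,"pics/s31.png")
E
```

```text
t 38.2 pos [0.4911 0.1018 0.0102] yaw 2.35 z [-3.000e-04 -2.930e-02 -9.996e-01] F [-0.44 -0.39 -2.53] T [-0.166 -0.024  0.013] open 0.0132
x,z(mm) [ -0.32 -46.87] az,el deg [-0.15  2.38] rms mm 0.458 sd [0.00018 0.00459 0.00252 0.06574]
t 38.25 pos [0.491  0.1018 0.0099] yaw 2.36 z [-6.000e-04 -2.930e-02 -9.996e-01] F [ 0.72 -0.79 -1.28] T [-0.143 -0.024  0.028] open 0.0134
tip board x 92.7 lat 0.4 z 60.8 mm
```

View pics/s31.png

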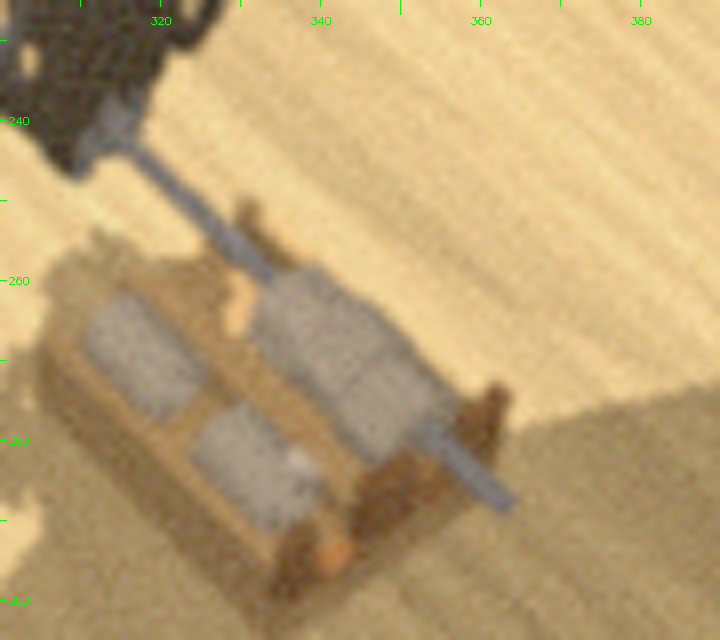

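{"api": "step_arm", "payload": {
  "increments": "0 0.006 -0.2 0 0 0; 0 0.012 -0.4 0 0 0; 0 0.012 -0.4 0 0 0; 0 0.012 -0.4 0 0 0; 0 0.012 -0.4 0 0 0; 0 0.012 -0.4 0 0 0; 0 0.012 -0.4 0 0 0; 0 0.012 -0.4 0 0 0; 0 0.012 -0.4 0 0 0; 0 0.012 -0.4 0 0 0; 0 0.006 -0.2 0 0 0; 0 0 0 0 0 0"
}}

```text
t: 39.3
tool_pos: [0.4919, 0.1019, 0.1113]
tool_rot: [3.112, 0.064, 0.001]
contact_force: [0.2, -0.1, -1.8]
opening: 0.0131
```

{"api": "step_arm", "payload": {
  "increments": "0 0 0 0 0 0; 0 0 0 0 0 0"
}}

```text
t: 39.47
tool_pos: [0.4902, 0.1017, 0.1087]
tool_rot: [3.112, 0.064, -0.006]
contact_force: [1.2, -0.8, -1.7]
opening: 0.0134
```

```bash
python3 meas.py 32; python3 - <<'E'
from h import *
st()
t=cam("top");s=cam("scene");np.save("t32.npy",t);np.save("s32.npy",s)
crop(s["pixels"],290,200,390,290,7,"pics/s32.png")
crop(t["pixels"],165,190,245,250,8,"pics/t32.png")
d=np.load("w32.npy",allow_pickle=True).item();cv2.imwrite("pics/w32.png",d["pixels"][:,:,::-1])
E
```

```text
t 39.47 pos [0.4902 0.1017 0.1087] yaw 2.36 z [-0.0032 -0.0295 -0.9996] F [ 1.25 -0.83 -1.69] T [-0.215 -0.022 -0.051] open 0.0134
x,z(mm) [ -0.37 -44.34] az,el deg [-0.2   3.73] rms mm 0.791 sd [0.0003  0.00786 0.00432 0.11327]
t 39.52 pos [0.4901 0.1017 0.1085] yaw 2.36 z [-0.0035 -0.0295 -0.9996] F [ 0.64 -0.3  -2.28] T [-0.165  0.005 -0.042] open 0.0134
```

View pics/s32.png

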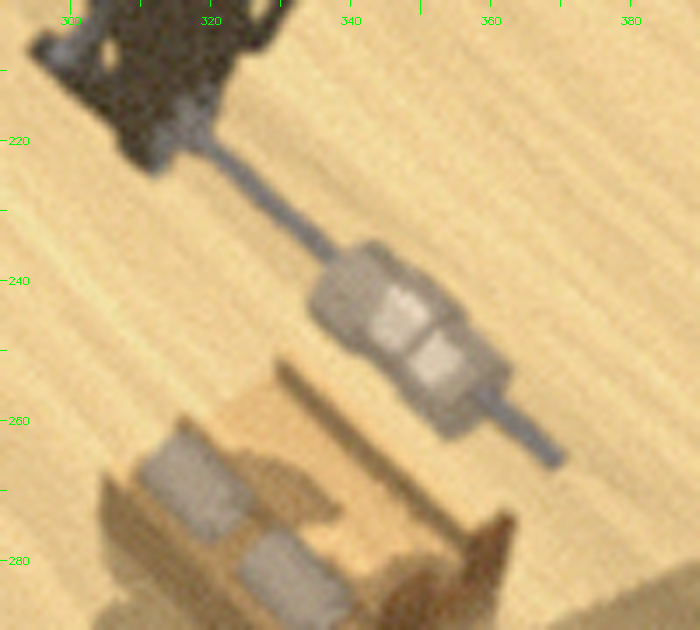

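View pics/w32.png

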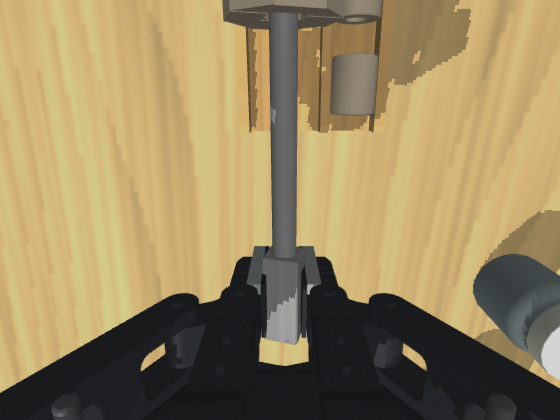

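```bash
python3 - <<'E'
from cyl import *
o=st()
d=np.load("w32.npy",allow_pickle=True).item()
x,e=fitcyl(d,np.array([.4902,.1017,.1087]),np.array([3.112,.064,-.006]),range(135,240,4))
x,e=fitcyl(d,np.array([.4902,.1017,.1087]),np.array([3.112,.064,-.006]),range(30,240,4))
print(np.c_[e,e[:,2]-e[:,1]][::4].round(1))
t=np.load("t32.npy",allow_pickle=True).item();s=np.load("s32.npy",allow_pickle=True).item()
from fit import fit
fit([(d,(284,40),None),(d,(284.5,220),None),(t,(174.5,228.5),.205),(s,(369.5,265.5),.205)],[.49,.1,.155,np.radians(92),0]) if 0 else None
E
```

```text
t 39.62 pos [0.4902 0.1017 0.1085] yaw 2.36 z [-0.0035 -0.0295 -0.9996] F [ 0.08  0.47 -1.26] T [-0.162  0.006 -0.   ] open 0.0133
x,z(mm) [ -0.38 -45.99] az,el deg [-0.17  1.81] rms mm 0.045 sd [2.000e-05 6.600e-04 5.600e-04 1.481e-02]
x,z(mm) [ -0.37 -45.01] az,el deg [-0.18  3.19] rms mm 0.043 sd [1.00e-05 3.80e-04 2.20e-04 5.82e-03]
[[ 30.  268.5 297.5  29. ]
 [ 46.  269.  297.4  28.4]
 [ 62.  269.3 297.   27.6]
 [ 78.  269.4 297.   27.5]
 [ 94.  269.5 296.6  27.1]
 [110.  269.9 296.6  26.7]
 [126.  270.3 296.4  26.1]
 [142.  270.5 296.3  25.8]
 [158.  270.5 296.1  25.6]
 [174.  271.1 296.1  25. ]
 [190.  271.4 295.7  24.3]
 [206.  271.5 295.7  24.2]
 [222.  271.5 295.5  24.1]
 [238.  271.9 295.4  23.6]]
```

View pics/t32.png

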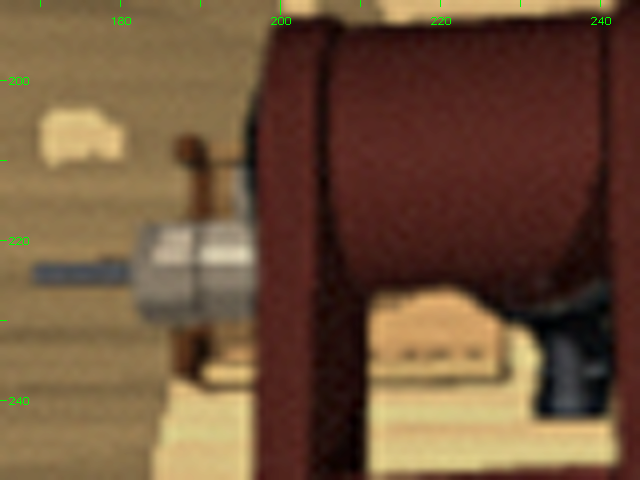

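```bash
cat >> h.py <<'E'
OFF2=np.array([-.00034,.002,-.0469])
OR=np.array([.50655,-.3438,0])
def rackpose(z,tilt=2.2):
    Rt=down(78.75-90.15)@R.from_rotvec([-np.radians(tilt),0,0]).as_matrix()
    O=OR.copy();O[2]=z;return O-Rt@OFF2,Rt
E
python3 - <<'E'
from h import *
p,Rt=rackpose(.155);print(p)
plan(p,0,22,Rt=Rt)
E
```

```text
[ 0.50692246 -0.34367297  0.10805779]
n 22 row: [0.09  0.807 0.028] [-0.0039 -0.0016  0.1092] yaw 2.359 tilt z [-0.0035 -0.0295 -0.9996]
```

{"api": "step_arm", "payload": {
  "increments": "0.022 0.2 0.007 0 0 0.027; 0.045 0.404 0.014 0 0 0.055; 0.068 0.605 0.021 0 0 0.082; 0.09 0.807 0.028 -0.004 0 0.109; 0.09 0.807 0.028 -0.004 0 0.109; 0.09 0.807 0.028 -0.004 0 0.109; 0.09 0.807 0.028 -0.004 0 0.109; 0.09 0.807 0.028 -0.004 0 0.109; 0.09 0.807 0.028 -0.004 0 0.109; 0.09 0.807 0.028 -0.004 0 0.109; 0.09 0.807 0.028 -0.004 0 0.109; 0.09 0.807 0.028 -0.004 0 0.109"
}}

```text
t: 40.62
tool_pos: [0.5118, -0.1123, 0.1084]
tool_rot: [3.106, -0.116, -0.001]
contact_force: [0.5, -0.1, -1.3]
opening: 0.0131
```

{"api": "step_arm", "payload": {
  "increments": "0.09 0.807 0.028 -0.004 0 0.109; 0.09 0.807 0.028 -0.004 0 0.109; 0.09 0.807 0.028 -0.004 0 0.109; 0.09 0.807 0.028 -0.004 0 0.109; 0.09 0.807 0.028 -0.004 0 0.109; 0.09 0.807 0.028 -0.004 0 0.109; 0.09 0.807 0.028 -0.004 0 0.109; 0.068 0.605 0.021 0 0 0.082; 0.045 0.404 0.014 0 0 0.055; 0.022 0.2 0.007 0 0 0.027; 0 0 0 0 0 0; 0 0 0 0 0 0"
}}

```text
t: 41.62
tool_pos: [0.5113, -0.2825, 0.1083]
tool_rot: [3.096, -0.257, 0.001]
contact_force: [-0.3, -0.2, -2.7]
opening: 0.0129
```

```bash
python3 - <<'E'
from h import *
st()
p,Rt=rackpose(.155)
plan(p,0,3,Rt=Rt)
E
```

```text
t 41.62 pos [ 0.5113 -0.2825  0.1083] yaw -9.5 z [-0.0025 -0.0351 -0.9994] F [-0.28 -0.2  -2.71] T [-0.147  0.021  0.001] open 0.0129
n 3 row: [0.086 0.813 0.033] [-0.0114 -0.0151  0.1098] yaw -9.504 tilt z [-0.0025 -0.0351 -0.9994]
```

{"api": "step_arm", "payload": {
  "increments": "0.043 0.4 0.015 0 0 0.055; 0.06 0.6 0.025 -0.01 0 0.08; 0.06 0.6 0.025 -0.01 0 0.08; 0.06 0.55 0.02 -0.01 0 0.08; 0.03 0.28 0.01 0 0 0.034; 0 0 0 0 0 0; 0 0 0 0 0 0; 0 0 0 0 0 0"
}}

```text
t: 42.28
tool_pos: [0.5067, -0.3436, 0.1082]
tool_rot: [3.088, -0.308, 0.001]
contact_force: [-0.2, -0.1, -1.2]
opening: 0.0132
```

```bash
python3 - <<'E'
from h import *
st()
p,Rt=rackpose(.155);plan(p,0,1,Rt=Rt)
w=cam("wrist");t=cam("top");s=cam("scene")
np.save("w33.npy",w)
cv2.imwrite("pics/w33.png",w["pixels"][:,:,::-1])
crop(t["pixels"],300,185,400,265,8,"pics/t33.png")
crop(s["pixels"],190,90,290,210,6,"pics/s33.png")
E
```

```text
t 42.28 pos [ 0.5067 -0.3436  0.1082] yaw -11.4 z [-0.0031 -0.038  -0.9993] F [-0.2  -0.08 -1.25] T [-0.115 -0.006  0.02 ] open 0.0132
n 1 row: [0.008 0.001 0.004] [-0.0049 -0.0449 -0.0014] yaw -11.398 tilt z [-0.0031 -0.038  -0.9993]
```

View pics/w33.png

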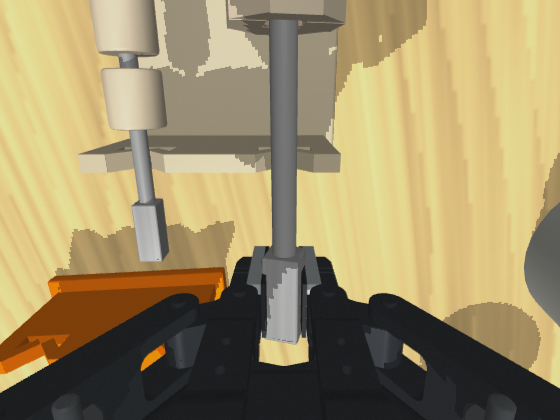

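View pics/t33.png

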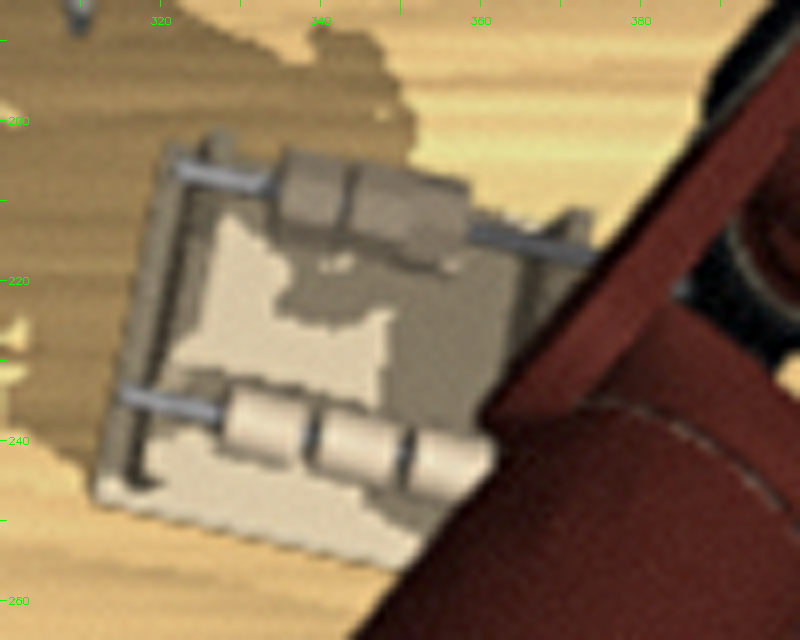

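View pics/s33.png

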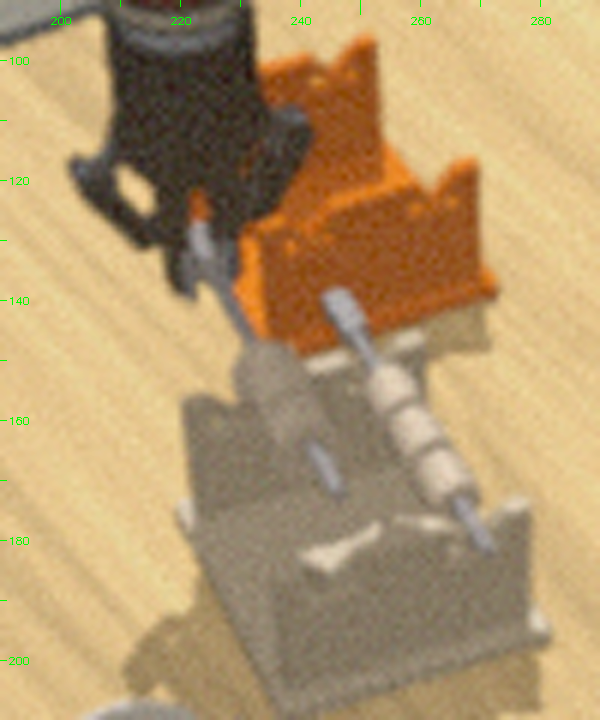

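{"api": "step_arm", "payload": {
  "increments": "0 -0.008 0.2 0 0 0; 0 -0.015 0.4 0 0 0; 0 -0.015 0.4 0 0 0; 0 -0.015 0.4 0 0 0; 0 -0.015 0.4 0 0 0; 0 -0.012 0.3 0 0 0; 0 -0.005 0.12 0 0 0; 0 0 0 0 0 0; 0 0 0 0 0 0"
}}

```text
t: 43.18
tool_pos: [0.5072, -0.344, 0.0528]
tool_rot: [3.087, -0.308, 0.002]
contact_force: [0.7, 0.5, -0.4]
opening: 0.0132
```

```bash
python3 - <<'E'
from h import *
st()
w=cam("wrist");s=cam("scene")
np.save("w34.npy",w)
crop(w["pixels"],220,0,360,260,3,"pics/w34.png")
crop(s["pixels"],190,110,290,210,6,"pics/s34.png")
E
```

```text
t 43.18 pos [ 0.5072 -0.344   0.0528] yaw -11.39 z [-0.0028 -0.0387 -0.9992] F [ 0.75  0.48 -0.43] T [-0.185  0.045 -0.052] open 0.0132
```

View pics/w34.png

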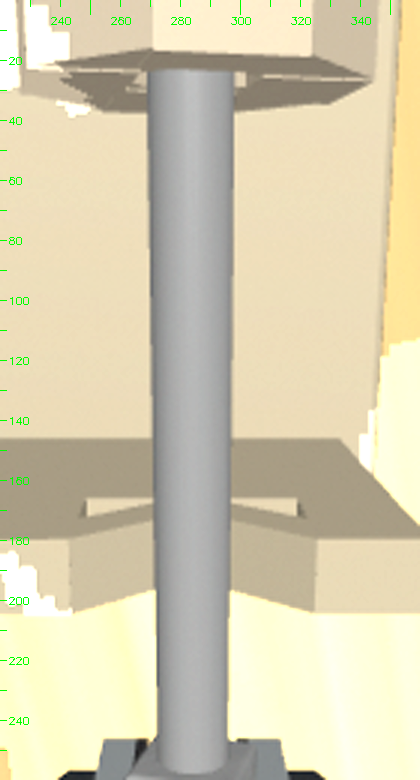

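View pics/s34.png

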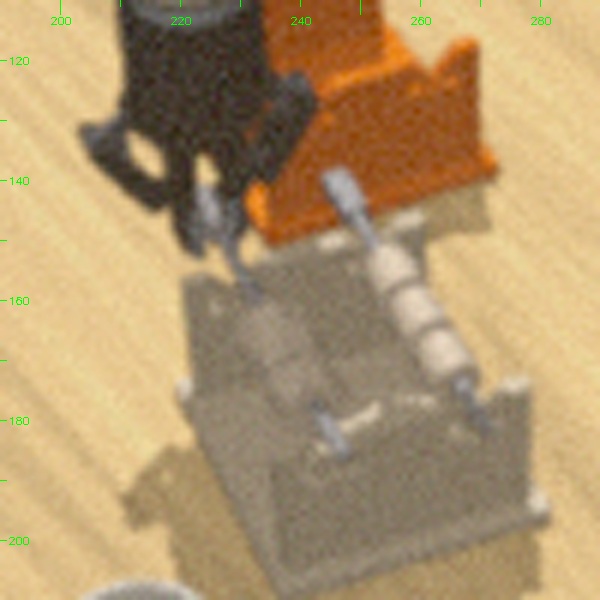

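{"api": "step_arm", "payload": {
  "increments": "0 -0.005 0.12 0 0 0; 0 -0.005 0.12 0 0 0; 0 -0.004 0.1 0 0 0; 0 0 0 0 0 0; 0 0 0 0 0 0"
}}

```text
t: 43.7
tool_pos: [0.5069, -0.3437, 0.0439]
tool_rot: [3.088, -0.308, 0.001]
contact_force: [-0.5, -0.1, -2.7]
opening: 0.013
```

```bash
python3 -c "
from h import *
st()"
```

```text
t 43.7 pos [ 0.5069 -0.3437  0.0439] yaw -11.39 z [-0.0034 -0.0382 -0.9993] F [-0.51 -0.09 -2.66] T [-0.15   0.026 -0.021] open 0.013
```

{"api": "step_arm", "payload": {
  "increments": "0 -0.002 0.05 0 0 0; 0 -0.002 0.04 0 0 0; 0 0 0 0 0 0"
}}

```text
t: 43.95
tool_pos: [0.5071, -0.3438, 0.0419]
tool_rot: [3.088, -0.308, 0.001]
contact_force: [0.6, -0.3, -1.8]
opening: 0.013
```

```bash
python3 -c "
from h import *
st()"
```

```text
t 43.95 pos [ 0.5071 -0.3438  0.0419] yaw -11.39 z [-0.0031 -0.0385 -0.9993] F [ 0.61 -0.25 -1.78] T [-0.117  0.071  0.036] open 0.013
```

{"api": "step_arm", "payload": {
  "increments": "0 -0.001 0.03 0 0 0; 0 0 0 0 0 0"
}}

```text
t: 44.12
tool_pos: [0.5071, -0.3438, 0.0412]
tool_rot: [3.088, -0.308, 0.002]
contact_force: [-0.2, 0.4, -2.0]
opening: 0.0133
```

```bash
python3 -c "
from h import *
st()"
```

```text
t 44.12 pos [ 0.5071 -0.3438  0.0412] yaw -11.39 z [-0.0029 -0.0386 -0.9992] F [-0.21  0.37 -1.97] T [-0.142  0.066  0.041] open 0.0133
```

{"api": "step_arm", "payload": {
  "increments": "0 -0.002 0.05 0 0 0; 0 0 0 0 0 0"
}}

```text
t: 44.28
tool_pos: [0.5071, -0.3438, 0.0398]
tool_rot: [3.088, -0.308, 0.001]
contact_force: [0.5, 0.3, -0.8]
opening: 0.0132
```

{"api": "step_arm", "payload": {
  "increments": "0 -0.001 0.03 0 0 0; 0 0 0 0 0 0"
}}

```text
t: 44.45
tool_pos: [0.5071, -0.3438, 0.0392]
tool_rot: [3.088, -0.308, 0.001]
contact_force: [0.5, -0.4, -1.2]
opening: 0.0134
```

{"api": "step_arm", "payload": {
  "increments": "0 -0.001 0.03 0 0 0; 0 0 0 0 0 0"
}}

```text
t: 44.62
tool_pos: [0.5071, -0.3438, 0.0385]
tool_rot: [3.088, -0.308, 0.001]
contact_force: [0.1, -0.7, -2.2]
opening: 0.0133
```

```bash
python3 -c "
from h import *
st()"
```

```text
t 44.62 pos [ 0.5071 -0.3438  0.0385] yaw -11.39 z [-0.0029 -0.0386 -0.9993] F [ 0.12 -0.71 -2.23] T [-0.221  0.038 -0.027] open 0.0133
```

{"api": "step_arm", "payload": {
  "increments": "0 -0.001 0.03 0 0 0; 0 0 0 0 0 0"
}}

```text
t: 44.78
tool_pos: [0.5071, -0.3438, 0.0377]
tool_rot: [3.088, -0.308, 0.001]
contact_force: [0.7, 0.7, -2.1]
opening: 0.0127
```

{"api": "step_arm", "payload": {
  "increments": "0 -0.001 0.03 0 0 0; 0 0 0 0 0 0"
}}

```text
t: 44.95
tool_pos: [0.5071, -0.3438, 0.0369]
tool_rot: [3.088, -0.308, 0.001]
contact_force: [0.1, 0.2, -1.6]
opening: 0.0133
```

{"api": "step_arm", "payload": {
  "increments": "0 -0.001 0.03 0 0 0; 0 0 0 0 0 0"
}}

```text
t: 45.12
tool_pos: [0.5072, -0.3438, 0.0362]
tool_rot: [3.088, -0.308, 0.002]
contact_force: [0.6, -0.6, -1.7]
opening: 0.0132
```

```bash
python3 -c "
from h import *
st()"
```

```text
t 45.12 pos [ 0.5072 -0.3438  0.0362] yaw -11.4 z [-0.0028 -0.0386 -0.9993] F [ 0.6  -0.61 -1.75] T [-0.121  0.027 -0.059] open 0.0132
```

{"api": "step_arm", "payload": {
  "increments": "0 -0.001 0.03 0 0 0; 0 0 0 0 0 0"
}}

```text
t: 45.28
tool_pos: [0.5073, -0.344, 0.0357]
tool_rot: [3.087, -0.308, 0.002]
contact_force: [-0.7, -0.7, -0.8]
opening: 0.0132
```

{"api": "step_arm", "payload": {
  "increments": "0 -0.001 0.03 0 0 0; 0 0 0 0 0 0"
}}

```text
t: 45.45
tool_pos: [0.5073, -0.344, 0.0353]
tool_rot: [3.087, -0.308, 0.002]
contact_force: [-2.4, 0.8, 2.4]
opening: 0.0129
```

{"api": "step_arm", "payload": {
  "increments": "0 -0.001 0.03 0 0 0; 0 0 0 0 0 0"
}}

```text
t: 45.62
tool_pos: [0.5073, -0.3444, 0.0349]
tool_rot: [3.087, -0.308, 0.002]
contact_force: [-2.8, -0.2, 3.9]
opening: 0.0129
```

```bash
python3 - <<'E'
from h import *
st()
w=cam("wrist");s=cam("scene")
np.save("w35.npy",w)
crop(w["pixels"],220,0,360,260,3,"pics/w35.png")
crop(s["pixels"],190,110,290,210,6,"pics/s35.png")
E
```

```text
t 45.62 pos [ 0.5073 -0.3444  0.0349] yaw -11.38 z [-0.0027 -0.0397 -0.9992] F [-2.77 -0.23  3.88] T [0.167 0.376 0.076] open 0.0129
```

View pics/w35.png

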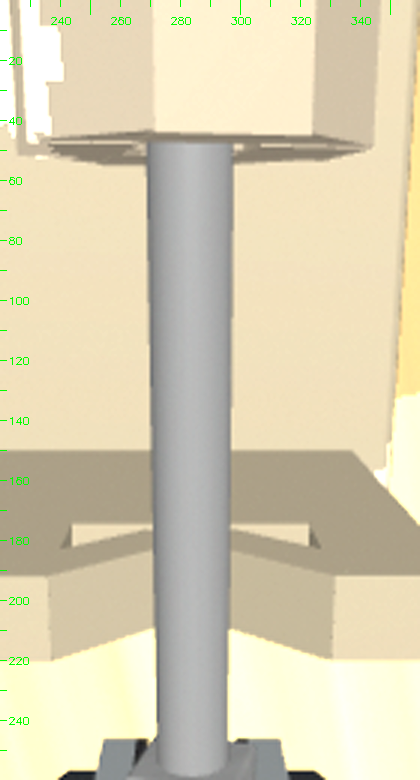

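View pics/s35.png

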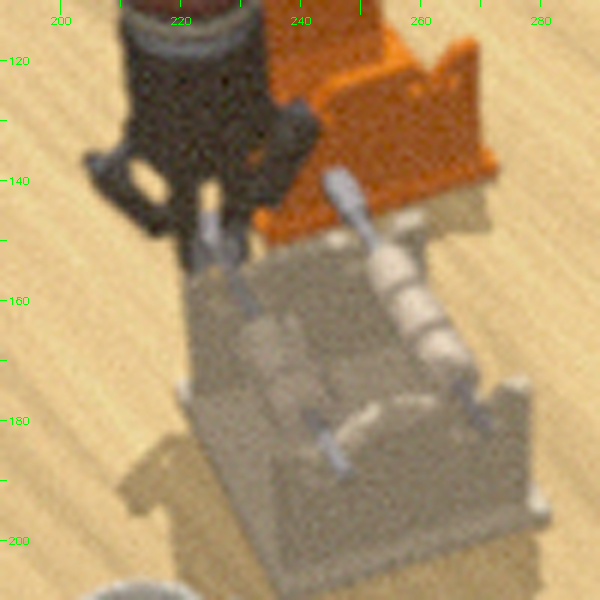

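{"api": "step_arm", "payload": {
  "increments": "-0.02 0 0 0 0 0; 0 0 0 0 0 0; 0 0 0 0 0 0; 0 0 0 0 0 0",
  "newtons": 20
}}

```text
t: 46.05
tool_pos: [0.5072, -0.3441, 0.0346]
tool_rot: [3.087, -0.308, 0.004]
contact_force: [-2.5, -1.0, 5.8]
opening: 0.013
```

```bash
python3 -c "
from h import *
st()"
```

```text
t 46.05 pos [ 0.5072 -0.3441  0.0346] yaw -11.4 z [-0.0016 -0.0395 -0.9992] F [-2.5  -1.04  5.78] T [0.357 0.025 0.023] open 0.013
```

{"api": "step_arm", "payload": {
  "increments": "-0.01 0 -0.03 0 0 0; 0 0 0 0 0 0; 0 0 0 0 0 0"
}}

```text
t: 46.3
tool_pos: [0.5071, -0.3437, 0.0349]
tool_rot: [3.087, -0.308, 0.004]
contact_force: [2.0, -0.1, 2.5]
opening: 0.0132
```

{"api": "step_arm", "payload": {
  "increments": "0 0 0 0 0 0; 0 0 0 0 0 0; 0 0 0 0 0 0; 0 0 0 0 0 0; 0 0 0 0 0 0",
  "fingers": -0.3
}}

```text
t: 46.72
tool_pos: [0.5061, -0.3434, 0.0342]
tool_rot: [3.088, -0.308, 0.0]
contact_force: [-0.1, -0.7, 0.6]
opening: 0.0294
```

```bash
python3 - <<'E'
from h import *
st()
w=cam("wrist");s=cam("scene")
np.save("w36.npy",w)
crop(w["pixels"],200,0,370,350,2,"pics/w36.png")
crop(s["pixels"],190,110,290,210,6,"pics/s36.png")
E
```

```text
t 46.72 pos [ 0.5061 -0.3434  0.0342] yaw -11.39 z [-0.0037 -0.038  -0.9993] F [-0.07 -0.67  0.59] T [-0.019  0.057 -0.008] open 0.0294
```

View pics/w36.png

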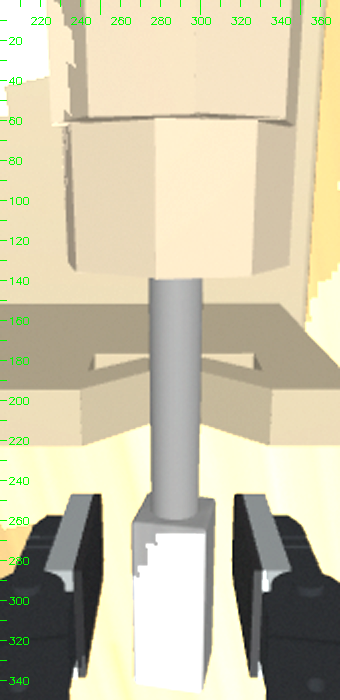

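View pics/s36.png

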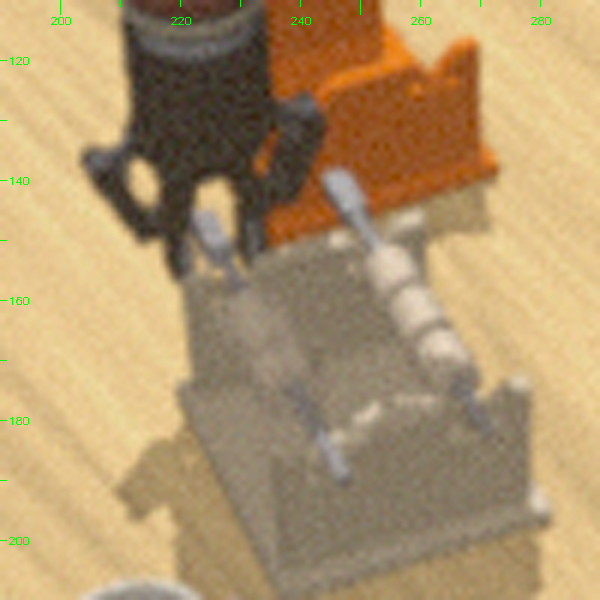

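{"api": "step_arm", "payload": {
  "increments": "0 0.01 -0.2 0 0 0; 0 0.015 -0.4 0 0 0; 0 0.015 -0.4 0 0 0; 0 0.02 -0.6 0 0 0; 0 0.02 -0.6 0 0 0; 0 0.02 -0.6 0 0 0; 0 0 0 0 0 0; 0 0 0 0 0 0"
}}

```text
t: 47.48
tool_pos: [0.5072, -0.3443, 0.1072]
tool_rot: [3.085, -0.308, 0.007]
contact_force: [-0.7, 1.3, -0.3]
opening: 0.0298
```

```bash
python3 snap.py 37
```

```text
t 47.63 pos [ 0.5056 -0.343   0.1038] yaw -11.39 z [-0.0041 -0.0376 -0.9993] F [ 1.19 -0.05  0.07] T [ 0.054 -0.046 -0.001] open 0.0295
```

View pics/w37.png

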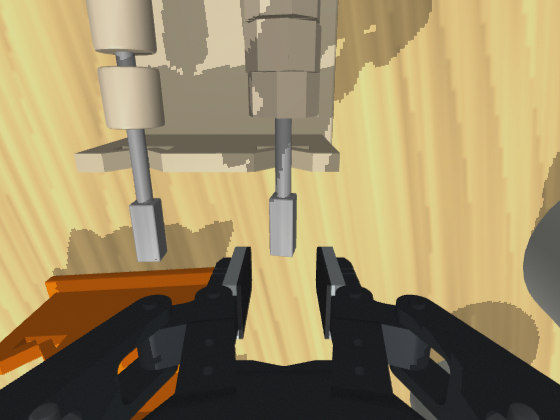

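View pics/t37.png

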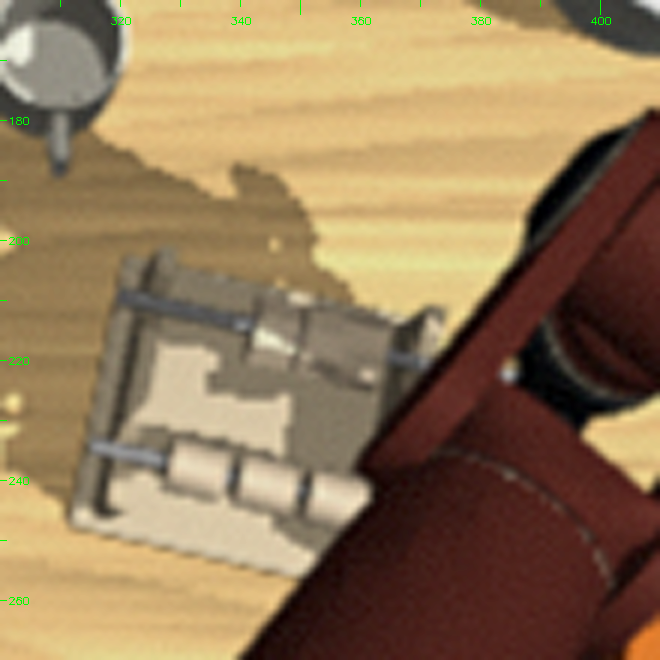

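View pics/s37.png

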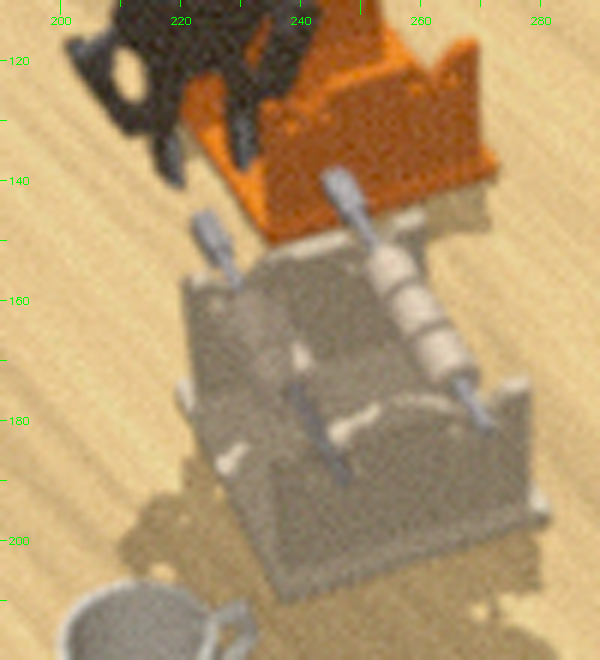

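{"api": "step_arm", "payload": {
  "increments": "0 0.3 -0.6 0 0 0; 0 0.3 -0.8 0 0 0; 0 0.3 -0.8 0 0 0; 0 0.3 -0.8 0 0 0; 0 0 -0.5 0 0 0; 0 0 0 0 0 0; 0 0 0 0 0 0; 0 0 0 0 0 0; 0 0 0 0 0 0; 0 0 0 0 0 0; 0 0 0 0 0 0; 0 0 0 0 0 0"
}}

```text
t: 48.63
tool_pos: [0.5003, -0.3691, 0.1927]
tool_rot: [3.088, -0.308, 0.0]
contact_force: [0.4, -0.4, 0.7]
opening: 0.0302
```

```bash
python3 snap.py 38; python3 - <<'E'
from h import *
d=np.load("w38.npy",allow_pickle=True).item();crop(d["pixels"],180,0,380,240,3,"pics/w38b.png")
E
```

```text
t 48.78 pos [ 0.5005 -0.3694  0.1933] yaw -11.39 z [-0.003  -0.0386 -0.9993] F [ 0.65  0.34 -0.12] T [ 0.053  0.018 -0.04 ] open 0.0296
```

View pics/w38b.png

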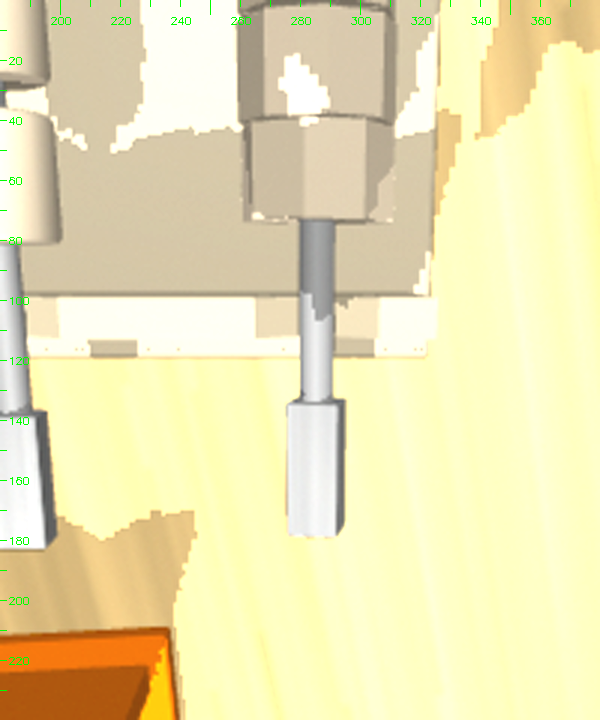

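View pics/t38.png

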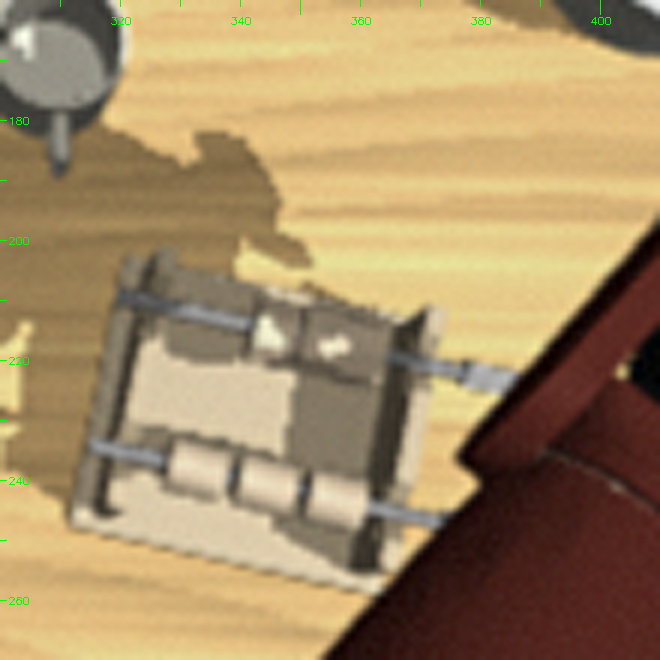

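View pics/s38.png

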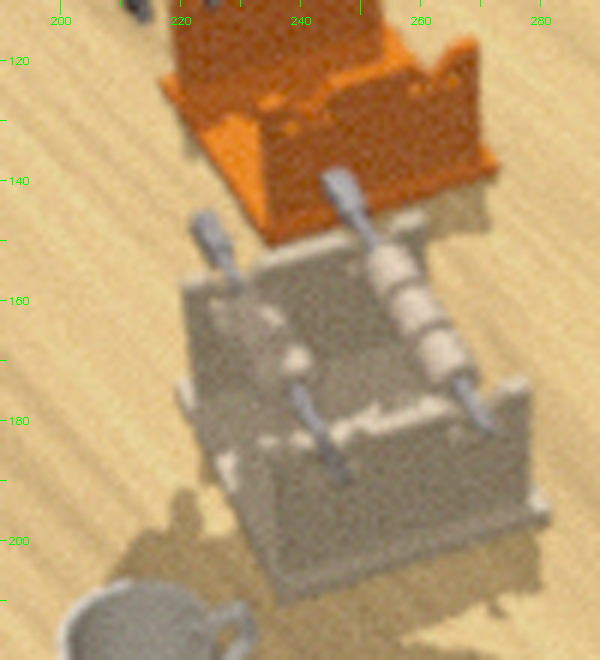

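```bash
python3 - <<'E'
from h import *
d=np.load("w38.npy",allow_pickle=True).item()
a=onplane(d,284,134,.092);b=onplane(d,284.5,178,.092);c=(a+b)/2
u=np.array([np.cos(np.radians(78.75)),np.sin(np.radians(78.75)),0]);v=np.array([u[1],-u[0],0])
print("block",c.round(4),"len",np.linalg.norm(a-b).round(4),"dx along",((c-OR)@u).round(4),"side",((c-OR)@v).round(4))
f=onplane(d,286,73,.085);print("bead1 near face rack x",((f-OR)@u-.114).round(4))
t=np.load("t38.npy",allow_pickle=True).item()
p=onplane(t,320.5,209.8,.085);print("tip top",p.round(4),"(start was .5472 -.1463)")
st()
E
```

```text
block [ 0.5061 -0.3409  0.092 ] len 0.0351 dx along 0.0028 side -0.001
bead1 near face rack x -0.0492
tip top [ 0.5452 -0.1469  0.085 ] (start was .5472 -.1463)
t 48.78 pos [ 0.5005 -0.3694  0.1933] yaw -11.39 z [-0.003  -0.0386 -0.9993] F [ 0.65  0.34 -0.12] T [ 0.053  0.018 -0.04 ] open 0.0296
```

The rod is seated: its block is about 3 mm along and 1 mm sideways from where it started. The tip is back at its starting pixel, the beads are at rest between the uprights, and the gripper is clear. I'm handing in.

```bash
python3 -c "
from station import ctrl
print(ctrl.finish_job())"
```

```text
the job is handed in; nothing more can be done
None
```

I threaded all three eight-sided beads onto the empty rod, lifted them off as one stack, and laid the loaded rod back in its own notches. I handed the job in at about 49 s; no verdict was reported.

**What went wrong on the way:**
- **First grasp missed.** The fingertips sat about 25 mm behind the reported TCP. The jaws closed on top of the grip block and knocked the rod out of its far notch.
- **Recovery.** I let the rod lean down until its tip touched the bench, then regripped the block with the tool tilted about 34° and levelled the rod.
- **Stray contact.** While feeling for the channel floor, the fingertips briefly pressed on the bench with about 17 N.
- **Highest reading against a bead.** The highest push I read was about 10 N, on the third bead, under the 15 N limit. I only had readings at the end of each move, so brief peaks are not ruled out.
- **Beads slid.** As I set the rod down and let go, the beads slid along it towards the grip end. They stopped with the near face at about x = -0.049 m in the rack frame.

**Last checks:**
- The block was about 3 mm along and 1 mm sideways from its starting place, within camera accuracy.
- The rod tip was at its starting pixel in the top view.
- All three beads hung between the uprights and did not move between the last two sets of pictures.
- The loaded rod looked undisturbed in those pictures, and the round beads did when I last saw them, during the lift. I did not measure how far either had moved.
- The gripper was open and clear of everything.

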